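Load the parts tray, run it into the bench dryer, pin it and set the vent

TASK

Put every washed fitting that lies loose to the right of the tray (steel nuts, brass ring, rubber bungs, whichever are there) into the pan of the aluminium tray, then slide the loaded tray fully home into the slot of the bench dryer. Take the yellow-headed pin from its wooden block and push it down through the fork and the tray's lug until its head sits on the fork, and after that turn the vent lever on the dryer's roof until it stands over the red pointer. Do not shift or knock over the paint tin and the two aerosol cans.

Things in the scene. Friction and masses are not known exactly. Their poses are not given: they have to be found in the camera images.
- dryer: Grey bench dryer, fixed; 165 deep (x), 170 wide (y), 80 high. Origin: middle of its slot mouth at bench level, in the front face; +x points into the slot. No floor: the tray slides on the bench. Slot 133 wide, 62 high, back wall (stop) at x = 150 mm. Two 9 mm high strips flare from 133 mm wide at the mouth to 156 mm wide 34 mm in front of it. Fork in front at its +y side, lever on its roof.
- fork_hole (a point): Centre of the fork's upper hole on the top face of the upper plate: dryer x -20, y 92, z 38 mm; dryer axes. The fork is two level steel plates, 6 thick (undersides at z 12 and 32 mm), x -38 to 0, y 74 to 110, with aligned upright 14 mm holes. The seated pin's head rests here.
- lever_pivot (a point): On the vent lever's upright axis, 8 mm above the dryer's roof; dryer axes.
- vent_lever (a joint): Angle of the vent lever about its upright axis, rad, -0.1 to 1.8; 0 points along the dryer's +x, positive turns anticlockwise seen from above (towards the dryer's +y). Stiff (about 2.5 N at the knob), stays where it is left.
- lever_tip (a point): Grip point on the axis of the lever's upright black knob, 50 mm from the pivot axis, at z 118 mm; knob 18 mm thick, from z 99 to 135 mm; the flat lever arm below it tops out at z 93 mm.
- set_mark (a point): The point where lever_tip lies when the lever stands exactly over the red setting pointer painted on the roof (same 50 mm radius, same height within 2 mm). The pointer is flat, differs from start to start, and cannot be touched.
- tray: Aluminium tray, about 0.45 kg. Origin: centre of the underside of its pan; +x enters the dryer first, z up. Pan 148 (x) x 128 (y) outside, walls 4 thick and 18 high, floor 4 thick. A 50 mm wide apron runs to x = -151 mm and carries the handle fin. Fully home the pan touches the back wall: its origin is then at x = 76 mm, y about 0 in the dryer's frame.
- tray_grip (a point): Grip point in the handle fin: tray x -130, y 0, z 45 mm; tray axes. The fin is 12 mm thick (y), 30 long (x), z 4 to 62 mm.
- lug_hole (a point): Centre of the 20 mm hole in the tray's level lug, on the lug's top face: tray x -96, y 92, z 28 mm; the lug is 6 thick and spans x -112 to -80, y to 110. Tray fully home: the lug lies between the fork plates and its hole is in line with theirs.
- pin_block: Light wooden holder block, 46 x 46 x 38 mm high, fixed, with an upright square through hole of 14 mm at its centre (two cheeks along its x carry the pin's head; the end pieces are 6 mm lower) in which the pin stands at the start. Origin: centre of its underside.
- lock_pin: Headed locking pin, 60 g, upright at the start. Origin: on its axis in the underside of the head; z points to the head. Steel shank 10 mm thick, 34 mm long below the origin, the last 7 mm tapered; yellow head 20 mm thick (21 mm collar in its lowest 3 mm), 34 mm tall above the origin.
- nut_a: rusty grey hexagon nut, 24 (its x) x 27 (its y) mm, 12 high, lying flat; origin: centre of its underside. May be absent (None from the start).
- nut_b: rusty grey hexagon nut, 24 (its x) x 27 (its y) mm, 12 high, lying flat; origin: centre of its underside. May be absent (None from the start).
- ring: brass ring, 22 mm outside, 12 high, lying flat; origin: centre of its underside. May be absent.
- bung_a: black rubber bung, 29 mm across, 20 high, tapered (widest at the top), standing; origin: centre of its underside. May be absent.
- bung_b: black rubber bung, 29 mm across, 20 high, tapered (widest at the top), standing; origin: centre of its underside. May be absent.
- paint_tin: red paint tin, 103 mm thick, 122 high, bystander; origin: centre of its underside.
- orange_can: aerosol can with orange cap, 67 mm thick, 226 high, bystander, at the back near the overhanging window sill (a solid board, z 479 to 509 mm, reaching forward to x = 620 mm); origin: centre of its underside.
- yellow_can: aerosol can with yellow cap, 66 mm thick, 205 high, bystander; origin: centre of its underside.

How it is judged:
By the outcome, as a careful person would: the job done as asked, in the order asked, and still so for the second after the job is handed in, with the robot touching nothing.
Of nut_a, nut_b, ring, bung_a, bung_b only 4 to 5 are there at a start; the rules pass over those that are not, and their reading is None.
At some moment in a run one of nut_a, nut_b, ring, bung_a, bung_b may be knocked a few centimetres aside while the robot is not near it.
It also fails if it takes over 200 s, if anything falls off the work surface, if the arm or the gripper's body presses on something with over 40 N, if the wrist force passes 120 N, or if a joint passes its speed limit or range.

ROBOT

A 7-joint arm with a two-finger parallel gripper is mounted at the origin on a cart in front of the work surface, level with it; the furniture and walls round the work are solid. World frame = base frame: x ahead of the robot, y to its left, z up, the work surface at z = 0. Lengths are in m, angles in degrees, forces in N, time in s.
With the tool pointing down it reaches from about 0.4 to 0.85 m from the base axis. Payload 4.5 kg.
Tool frame: the origin (TCP) lies midway between the tips of the shut fingers; the grasp point (between the pads) lies 19 mm behind it (robot.pinch_z is the distance from the TCP to the grasp point, in m); z points along the fingers, y is the direction in which the jaws open and shut (so a half turn about z gives the same grasp; the last joint's range is limited). The gripper opens to 88 mm and grips with 3 to 60 N. Pads are 18 mm wide; open, the fingers measure 123 mm over their backs; the gripper's body (75 mm by 187 mm) begins 45 mm behind the grasp point.
Start: joints at [-61.776, 39.483, -11.15, 89.685, 9.013, 51.709, -12.324], TCP at [0.277, 0.56, 0.205] pointing down, gripper open.
Joint ranges: [-172.22, 172.22], [-26.19, 119.32], [-84.43, 86.54], [7.71, 146.69], [-57.33, 237.33], [2.42, 119.75], [-152.13, 152.13]. Speed limits (degrees/s): [147.25, 147.25, 180, 180, 180, 180, 180].

INTERFACE

Orientations are given as a 3x3 rotation matrix whose columns are the frame's x, y, z axes.
In Python, from station import robot, viewer, ticket gives the robot as it stands. The module is installed in compiled form; this text tells all that it offers.
- The arm moves only by the tool arm_command, never from a script. Its argument "deltas" is a list of rows, each a list of 7 numbers: the finger opening in cm, from 0 to 8.81, then the shift along the world's x, y, z in cm, then the turn, a rotation vector about the world's x, y, z in rad. In form: [[jaw, x, y, z, wx, wy, wz], ...]. A call has 1 to 10 rows; each row shifts and turns the pose as measured when the row begins; what a row does not reach is not made up. A row lasts 1/10 s, in which the tool goes at most 50 mm and 8.59 degrees, less where a joint would pass 70% of its speed; a pose out of reach is approached as far as the arm can. A call with a gripper value outside its range is refused whole. The fingers move at their own pace and stop on an object; "newtons" is the grip in N (left out, the last holds). Time passes only in rows, so rows that do not move let the fingers close. It gives the time, the measured TCP pose, the force and the opening at its end, in the units of the state.
- robot.observe(): the state, without advancing time (a new reading comes with each control period).
- viewer.read_camera(name): name is "scene" or "top" or "wrist"; returns the picture (400x640x3 uint8, blue, green, red); there is no depth.
- viewer.camera_model(name): a dict with "camera_matrix" (3x3 intrinsics, pixels), "view" (4x4, takes a point from world to camera coordinates); the wrist camera has in their place "hand_eye" (4x4, takes a point from camera to tool coordinates, whose origin is the TCP and whose axes are the flange's). Camera axes: x right, y down, z forward; pixel columns grow to the right and rows downward; lengths in m; the calibration is good to about 2 mm. The wrist camera is an equidistant fisheye: a pixel r from the principal point sees the ray r / f radians off the axis. A picture is of the moment at which its call begins: read the wrist's pose just before it. camera_model takes no time and is no camera call.
- ticket.hand_in(): hands the job in, once; it reports no verdict.
The state is a dict: "clock": time; "qpos": joint angles; "joint_vel": joint speeds; "joint_torque": joint torques, N m; "eef_pos": TCP position; "ee_rot": TCP orientation; "force": force on the tool from outside, world axes, zero at the start; "wrist_torque": the same for the moment, N m; "opening": finger opening in m.
Only numpy, scipy, OpenCV 4.12 (cv2) and the standard library are available. Lean on these libraries where they do the work, as an engineer would, in place of code of your own. Each camera call takes 0.05 s, during which the arm holds its last target.

## Working session

There is one attempt and no reset: what is moved stays moved. The work goes in short steps, Python scripts to look and compute and a tool call to move; the robot and the scene stay as the last step left them, time stands still between calls to the robot, and variables do not carry over. Pictures are saved under pics/ and viewed, and the job is handed in when it is done.

Besides the shell and the picture viewer there is one more tool, called after "Emit:" as name([rows], argument=value, ...), one row to a line, values as JSON. arm_command: Moves the arm, as the interface text tells. Its arguments: {"type":"object","properties":{"deltas":{"type":"array","items":{"type":"array","items":{"type":"number"}}},"newtons":{"type":"number"}},"required":["deltas"]}

```bash
mkdir -p pics; ls; python3 - <<'E'
from station import robot, viewer, ticket
import cv2
s=robot.observe(); print(s, robot.pinch_z)
for n in("scene","top","wrist"):
    print(n,viewer.camera_model(n))
    cv2.imwrite(f"pics/{n}0.png",viewer.read_camera(n))
E
```

```text
pics
{'clock': 0.0, 'qpos': array([-61.77539344,  39.53349628, -11.14572317,  89.74360977,
         9.01297515,  51.7072836 , -12.32383059]), 'joint_vel': array([ 0.02398593,  0.00865294,  0.05742398,  0.0120844 , -0.01904246,
       -0.0257476 ,  0.02955463]), 'joint_torque': array([ 4.18544755e-05, -5.27566516e+01, -1.26654088e+00, -1.53429455e+01,
       -5.25731652e-02,  6.64743638e-03,  1.84086184e-04]), 'eef_pos': array([0.27654407, 0.55974071, 0.20431292]), 'ee_rot': array([[-8.96626123e-01,  4.42787904e-01, -6.84103143e-04],
       [ 4.42788417e-01,  8.96624609e-01, -1.65186220e-03],
       [-1.18040889e-04, -1.78401575e-03, -9.99998402e-01]]), 'force': array([-0.1980773 ,  0.48126278,  0.55007243]), 'wrist_torque': array([-0.00036645, -0.02121883, -0.03005018]), 'opening': 0.08807391289396835} 0.0187
scene {'camera_matrix': array([[388.04876632,   0.        , 318.2869541 ],
       [  0.        , 388.04876632, 197.28251078],
       [  0.        ,   0.        ,   1.        ]]), 'view': array([[ 0.61857304, -0.78571625,  0.00416691, -0.30904911],
       [-0.45292886, -0.3609020
[... 417 characters left out ...]
68, -0.0099859 , -0.14082119,  0.52607591],
       [ 0.14056246,  0.02308389, -0.98980267,  1.25073802],
       [ 0.        ,  0.        ,  0.        ,  1.        ]])}
wrist {'camera_matrix': array([[309.70691629,   0.        , 322.57175654],
       [  0.        , 309.70691629, 202.68406484],
       [  0.        ,   0.        ,   1.        ]]), 'hand_eye': array([[ 6.70921742e-04, -9.50291468e-01, -3.11361005e-01,
         8.09081148e-02],
       [ 9.99998426e-01,  1.14895348e-03, -1.35187130e-03,
        -1.91521357e-03],
       [ 1.64241107e-03, -3.11359608e-01,  9.50290743e-01,
        -1.80071516e-01],
       [ 0.00000000e+00,  0.00000000e+00,  0.00000000e+00,
         1.00000000e+00]])}
```

View pics/scene0.png

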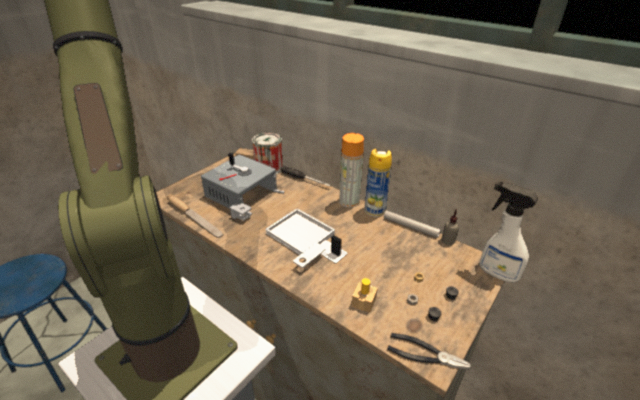

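View pics/top0.png

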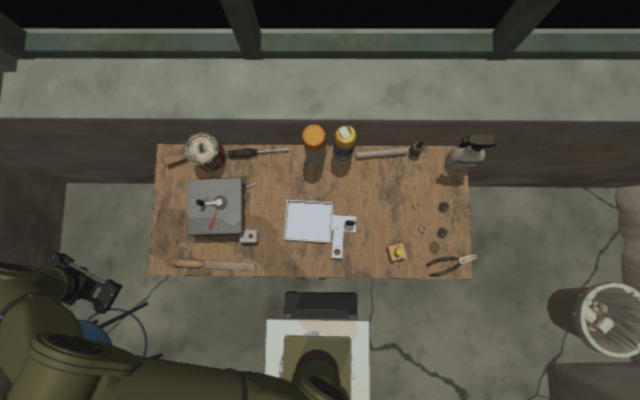

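View pics/wrist0.png

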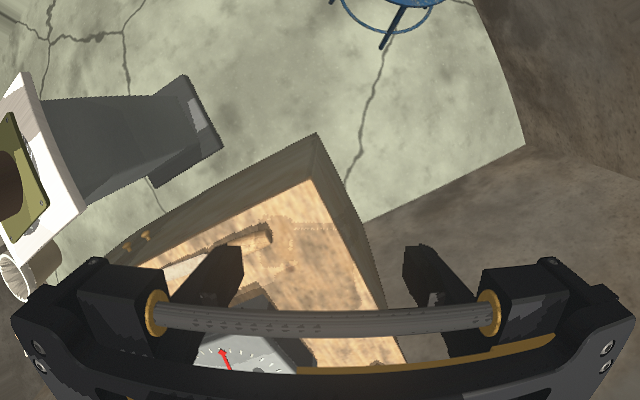

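```bash
cat > h.py <<'E'
import numpy as np, cv2
from station import robot, viewer, ticket
def px2w(name,u,v,z):
    m=viewer.camera_model(name);K=m["camera_matrix"];V=m["view"];R=V[:3,:3];t=V[:3,3]
    d=R.T@np.linalg.solve(K,np.array([u,v,1.0]));c=-R.T@t
    return c+d*(z-c[2])/d[2]
def w2px(name,p):
    m=viewer.camera_model(name);q=m["view"][:3,:3]@np.array(p)+m["view"][:3,3];q=m["camera_matrix"]@q
    return q[:2]/q[2]
def wristpose():
    s=robot.observe();T=np.eye(4);T[:3,:3]=s["ee_rot"];T[:3,3]=s["eef_pos"];return T
def wpx2w(T,u,v,z):
    m=viewer.camera_model("wrist");K=m["camera_matrix"];H=T@m["hand_eye"]
    a=np.array([(u-K[0,2])/K[0,0],(v-K[1,2])/K[1,1]]);r=np.hypot(*a)
    d=np.array([*(a/r*np.sin(r)),np.cos(r)]) if r>0 else np.array([0,0,1.])
    d=H[:3,:3]@d;c=H[:3,3];return c+d*(z-c[2])/d[2]
def w2wpx(T,p):
    m=viewer.camera_model("wrist");K=m["camera_matrix"];H=np.linalg.inv(T@m["hand_eye"])
    q=H[:3,:3]@np.array(p)+H[:3,3];th=np.arctan2(np.hypot(q[0],q[1]),q[2]);r=th/np.hypot(q[0],q[1])
    return np.array([K[0,2]+K[0,0]*r*q[0],K[1,2]+K[1,1]*r*q[1]])
def st():
    s=robot.observe();np.set_printoptions(precision=4,suppress=True)
    print("t",round(s["clock"],2),"pos",s["eef_pos"],"open",round(s["opening"],4),"F",np.round(s["force"],1),"Tq",np.round(s["wrist_torque"],2));print(s["ee_rot"][:, :2].T.round(4), "q",s["qpos"].round(1))
E
python3 - <<'E'
import cv2
im=cv2.imread("pics/top0.png")
cv2.imwrite("pics/top0a.png",cv2.resize(im[140:280,150:300],None,fx=4,fy=4,interpolation=cv2.INTER_CUBIC))
cv2.imwrite("pics/top0b.png",cv2.resize(im[180:280,275:475],None,fx=4,fy=4,interpolation=cv2.INTER_CUBIC))
E
```

```text
(no output)
```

View pics/top0a.png

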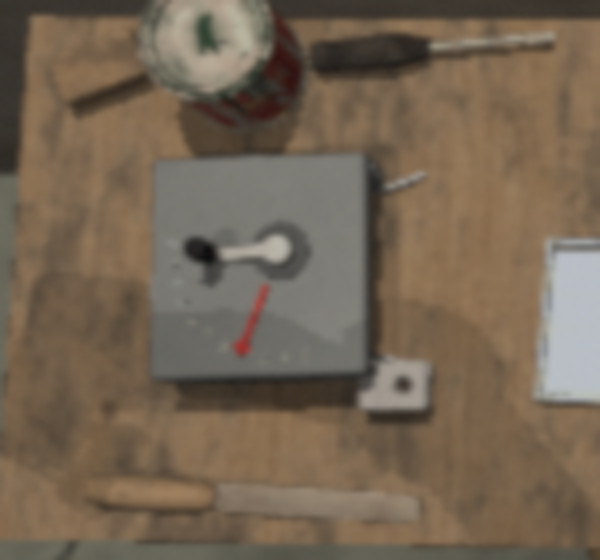

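View pics/top0b.png

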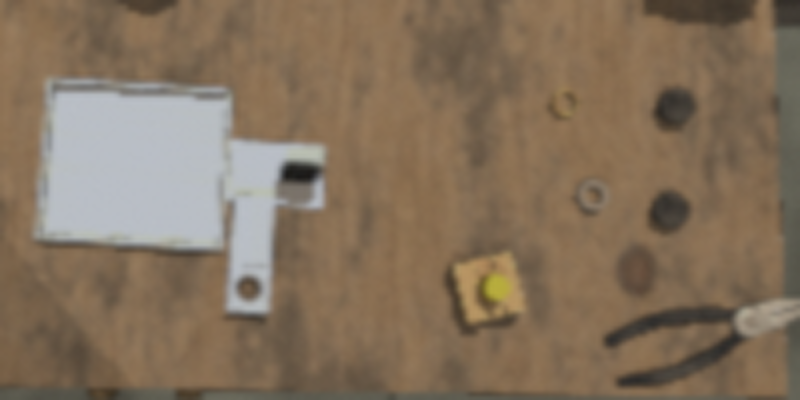

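```bash
python3 - <<'E'
from h import *
b=lambda x,y,z:px2w("top",275+(x+.5)/4-.5,180+(y+.5)/4-.5,z).round(4)
a=lambda x,y,z:px2w("top",150+(x+.5)/4-.5,140+(y+.5)/4-.5,z).round(4)
print("ring",b(564,103,.012)); print("nut",b(592,195,.012)); print("bungs",b(675,106,.02),b(669,211,.02))
print("pin head",b(496,285,.068)," block corners", [b(x,y,.038) for x,y in((452,266),(512,252),(523,308),(468,327))])
print("tray corners top",[b(x,y,.018) for x,y in((48,80),(230,90),(222,250),(38,240))])
print("lug",b(248,288,.028),"fin",b(301,170,.062))
print("dryer roof",[a(x,y,.08) for x,y in((153,163),(366,155),(372,370),(155,378))])
print("fork hole",a(403,383,.038),"pivot",a(276,247,.093),"knob",a(200,246,.135),"arrow",a(264,288,.08),a(240,356,.08))
print("scene chk ring",px2w("scene",419,277,.012),"nut",px2w("scene",412,299.5,.012))
print("tin",px2w("top",200,148,.122),"orange",px2w("top",313.5,135,.226),"yel",px2w("top",345.5,135,.205))
E
```

```text
ring [ 0.5076 -0.3078  0.012 ]
nut [ 0.4349 -0.3282  0.012 ]
bungs [ 0.5052 -0.3929  0.02  ] [ 0.4226 -0.3858  0.02  ]
pin head [ 0.3629 -0.2422  0.068 ]  block corners [array([ 0.3774, -0.214 ,  0.038 ]), array([ 0.3886, -0.26  ,  0.038 ]), array([ 0.3462, -0.2677,  0.038 ]), array([ 0.3312, -0.2257,  0.038 ])]
tray corners top [array([0.521 , 0.1022, 0.018 ]), array([ 0.5145, -0.0428,  0.018 ]), array([ 0.3881, -0.0376,  0.018 ]), array([0.3941, 0.107 , 0.018 ])]
lug [ 0.3587 -0.0578  0.028 ] fin [ 0.4479 -0.0967  0.062 ]
dryer roof [array([0.5692, 0.4012, 0.08  ]), array([0.5769, 0.2372, 0.08  ]), array([0.4126, 0.2263, 0.08  ]), array([0.4047, 0.3902, 0.08  ])]
fork hole [0.4052 0.2103 0.038 ] pivot [0.5034 0.2997 0.093 ] knob [0.4981 0.3442 0.135 ] arrow [0.4737 0.3109 0.08  ] [0.422  0.3266 0.08  ]
scene chk ring [ 0.50545497 -0.31153582  0.012     ] nut [ 0.43121563 -0.33043649  0.012     ]
tin [0.66041778 0.35574411 0.122     ] orange [0.67164481 0.01232525 0.226     ] yel [ 0.67855506 -0.07593164  0.205     ]
```

Emit:
arm_command([
  [6,0,0,5,0,0,0],
  [6,0,0,5,0,0,0],
  [6,2,-4.5,0,0,0,-0.06],
  [6,2,-4.5,0,0,0,-0.06],
  [6,2,-4.5,0,0,0,-0.06],
  [6,2,-4.5,0,0,0,-0.06],
  [6,2,-4.5,0,0,0,-0.06],
  [6,2,-4.5,0,0,0,-0.06],
  [6,2,-4.5,0,0,0,-0.06],
  [6,2,-4.5,0,0,0,-0.06],
], newtons=20)

```text
clock: 1.15
eef_pos: [0.4316, 0.1973, 0.3057]
ee_rot: [[-0.588, 0.809, -0.004], [0.809, 0.588, 0.004], [0.006, -0.001, -1.0]]
force: [1.0, -0.7, -0.7]
opening: 0.0601
```

Emit:
arm_command([
  [6,0.2,-4.9,0,0,0,-0.06],
  [6,0.2,-4.9,0,0,0,-0.06],
  [6,0.2,-4.9,0,0,0,-0.06],
  [6,0.2,-4.9,0,0,0,-0.06],
  [6,0.2,-4.9,0,0,0,-0.06],
  [6,0.2,-4.9,0,0,0,-0.06],
  [6,0.2,-4.9,0,0,0,-0.06],
  [6,0.2,-4.9,0,0,0,-0.08],
  [6,0.2,-4.9,0,0,0,-0.08],
  [6,0.2,-4.9,0,0,0,-0.08],
])

```text
clock: 2.15
eef_pos: [0.4502, -0.3021, 0.3056]
ee_rot: [[0.058, 0.998, 0.002], [0.998, -0.058, 0.006], [0.006, 0.002, -1.0]]
force: [0.2, 1.5, -0.6]
opening: 0.06
```

```bash
python3 - <<'E'
from h import *
T=wristpose(); im=viewer.read_camera("wrist"); cv2.imwrite("pics/w1.png",im); st(); np.save("T1.npy",T)
E
```

```text
t 2.2 pos [ 0.4485 -0.3127  0.3057] open 0.0601 F [ 1.2 -7.4  0.6] Tq [-0.64 -0.08 -0.04]
[[ 0.0722  0.9974 -0.003 ]
 [ 0.9974 -0.0722  0.0025]] q [21.6 27.2 13.4 96.3 -7.1 57.2 33.3]
```

View pics/w1.png

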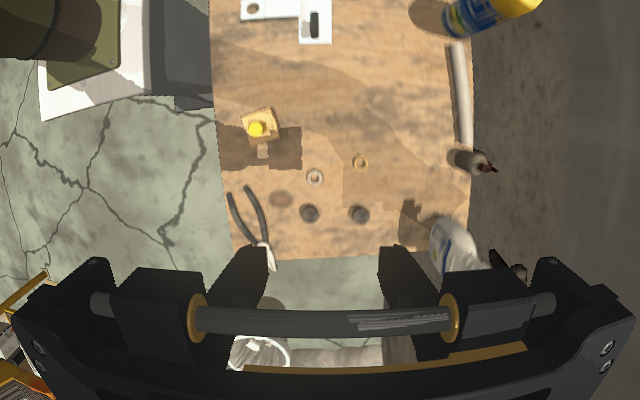

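```bash
python3 - <<'E'
from h import *
im=cv2.imread("pics/w1.png");cv2.imwrite("pics/w1z.png",cv2.resize(im[95:245,215:395],None,fx=4,fy=4,interpolation=cv2.INTER_CUBIC))
T=np.load("T1.npy");np.set_printoptions(precision=4,suppress=True)
for n,u,v,z in(("ring",360,162,.012),("nut",315,178,.012),("ba",310,212,.02),("bb",359,213,.02),("head",257,129,.068)): print(n,wpx2w(T,u,v,z))
st()
E
```

```text
ring [ 0.5077 -0.3135  0.012 ]
nut [ 0.436  -0.3353  0.012 ]
ba [ 0.4248 -0.3886  0.02  ]
bb [ 0.5031 -0.3949  0.02  ]
head [ 0.3636 -0.2484  0.068 ]
t 2.2 pos [ 0.4485 -0.3127  0.3057] open 0.0601 F [ 1.2 -7.4  0.6] Tq [-0.64 -0.08 -0.04]
[[ 0.0722  0.9974 -0.003 ]
 [ 0.9974 -0.0722  0.0025]] q [21.6 27.2 13.4 96.3 -7.1 57.2 33.3]
```

View pics/w1z.png

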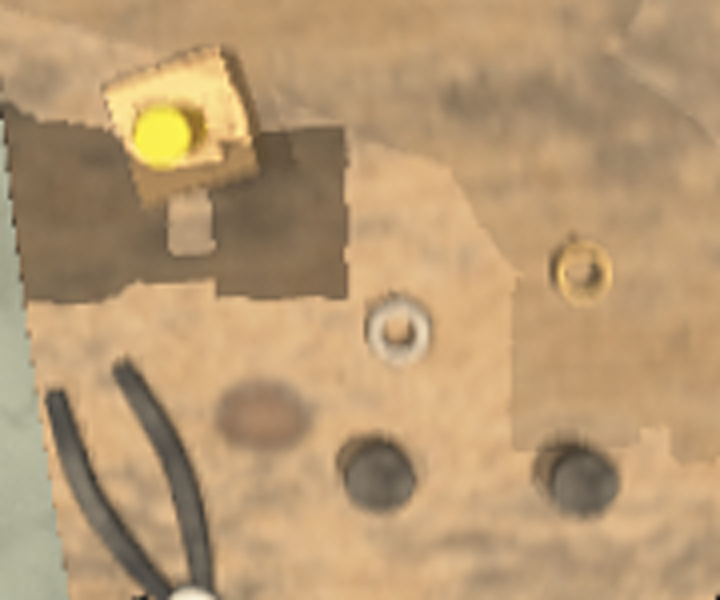

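```bash
python3 - <<'E'
from h import *
T=np.load("T1.npy");np.set_printoptions(precision=4,suppress=True)
for u,v in((247,187),(260,205),(266,235),(230,195)): print(wpx2w(T,u,v,.01))
E
```

```text
[ 0.3247 -0.3436  0.01  ]
[ 0.3428 -0.3754  0.01  ]
[ 0.3464 -0.4293  0.01  ]
[ 0.2937 -0.3552  0.01  ]
```

Emit:
arm_command([
  [4.5,-2.0,-4,-1.5,0,0,0.07],
  [4.5,-0.5,-3,-4,0,0,0],
  [4.5,0,0,-4.9,0,0,0],
  [4.5,0,0,-4.9,0,0,0],
  [4.5,0,0,-3,0,0,0],
  [4.5,0,0,0,0,0,0],
  [4.5,0,0,0,0,0,0],
])

```text
clock: 2.9
eef_pos: [0.4253, -0.3815, 0.1199]
ee_rot: [[0.004, 1.0, 0.006], [1.0, -0.004, -0.008], [-0.008, 0.006, -1.0]]
force: [1.1, -0.8, -0.2]
opening: 0.0452
```

```bash
python3 - <<'E'
from h import *
T=wristpose(); im=viewer.read_camera("wrist"); cv2.imwrite("pics/w2.png",im); st(); np.save("T2.npy",T)
for p in ((.507,-.309,.012),(.435,-.33,.012),(.424,-.387,.02),(.504,-.393,.02)): print(w2wpx(T,p))
E
```

```text
t 2.95 pos [ 0.4255 -0.3814  0.1201] open 0.0447 F [0.2 0.3 0.9] Tq [-0.05  0.06  0.05]
[[ 0.004   1.     -0.0083]
 [ 1.     -0.0039  0.0066]] q [ 32.3  42.2   8.4 105.  -10.1  33.   46.7]
[409.4049 112.5347]
[333.0462 132.975 ]
[321.4368 194.3414]
[403.708  200.0233]
```

View pics/w2.png

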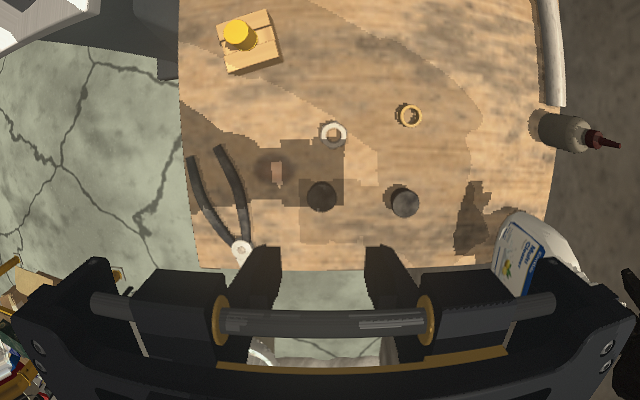

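```bash
python3 - <<'E'
from h import *
im=cv2.imread("pics/w2.png");cv2.imwrite("pics/w2z.png",cv2.resize(im[90:230,200:440],None,fx=3,fy=3,interpolation=cv2.INTER_CUBIC))
T=np.load("T2.npy");np.set_printoptions(precision=4,suppress=True)
for n,u,v,z in(("ring",409,115,.012),("nut",333,134,.012),("ba",321,196,.02),("bb",405,203,.02),("head",240,35,.068)): print(n,wpx2w(T,u,v,z))
E
```

```text
ring [ 0.5067 -0.3114  0.012 ]
nut [ 0.435 -0.331  0.012]
ba [ 0.4236 -0.3886  0.02  ]
bb [ 0.5056 -0.3961  0.02  ]
head [ 0.3639 -0.2471  0.068 ]
```

View pics/w2z.png

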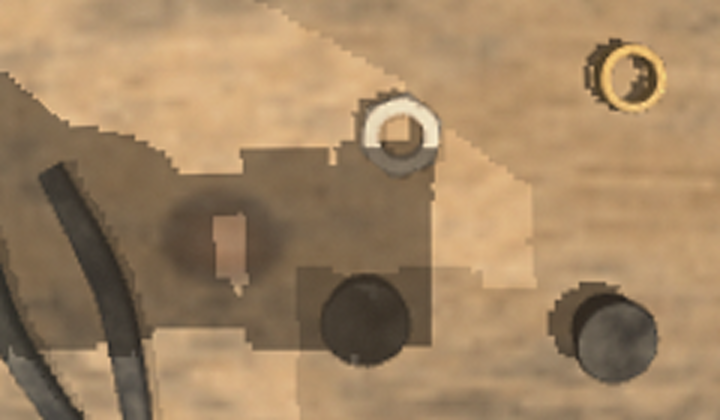

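Emit:
arm_command([
  [4.5,-0.2,-0.8,-4.5,0.008,0.006,0],
  [4.5,0,0,-4,0,0,0],
  [4.5,0,0,-2.5,0,0,0],
  [4.5,0,0,0,0,0,0],
  [4.5,0,0,0,0,0,0],
])

```text
clock: 3.45
eef_pos: [0.4328, -0.3957, 0.0187]
ee_rot: [[0.001, 1.0, 0.019], [1.0, -0.001, -0.015], [-0.015, 0.019, -1.0]]
force: [0.6, -1.0, 0.3]
opening: 0.0449
```

```bash
python3 - <<'E'
from h import *
st()
E
```

```text
t 3.45 pos [ 0.4328 -0.3957  0.0187] open 0.0449 F [ 0.6 -1.   0.3] Tq [-0.07  0.06 -0.01]
[[ 0.0012  0.9999 -0.0151]
 [ 0.9998 -0.001   0.019 ]] q [ 34.9  52.    5.3 105.6 -11.4  21.5  48.6]
```

Emit:
arm_command([
  [4.5,-0.92,0.65,0,0.015,0.019,0],
  [4.5,0,0,0,0,0,0],
])

```text
clock: 3.65
eef_pos: [0.425, -0.3902, 0.0227]
ee_rot: [[0.001, 1.0, 0.003], [1.0, -0.001, -0.003], [-0.003, 0.003, -1.0]]
force: [0.1, 0.9, -0.3]
opening: 0.0452
```

Emit:
arm_command([
  [4.5,-0.1,0.1,-1.0,0.003,0.003,0],
  [4.5,0,0,-0.8,0,0,0],
  [4.5,0,0,0,0,0,0],
])

```text
clock: 3.95
eef_pos: [0.4255, -0.3903, 0.0062]
ee_rot: [[0.0, 1.0, 0.004], [1.0, -0.0, -0.003], [-0.003, 0.004, -1.0]]
force: [1.1, -0.1, -0.2]
opening: 0.045
```

Emit:
arm_command([
  [1.5,-0.1,0.1,-0.1,0,0,0],
  [1.5,0,0,0,0,0,0],
  [1.5,0,0,0,0,0,0],
  [1.5,0,0,0,0,0,0],
  [1.5,0,0,0,0,0,0],
], newtons=15)

```text
clock: 4.45
eef_pos: [0.4242, -0.3891, 0.0046]
ee_rot: [[0.0, 1.0, 0.003], [1.0, -0.0, -0.002], [-0.002, 0.003, -1.0]]
force: [-0.5, -0.1, 0.0]
opening: 0.0147
```

```bash
python3 - <<'E'
from h import *
T=wristpose(); im=viewer.read_camera("wrist"); cv2.imwrite("pics/w3.png",im); np.save("T3.npy",T)
im=viewer.read_camera("top"); cv2.imwrite("pics/top3.png",cv2.resize(im[180:280,375:475],None,fx=4,fy=4,interpolation=cv2.INTER_CUBIC))
E
```

```text
(no output)
```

View pics/w3.png

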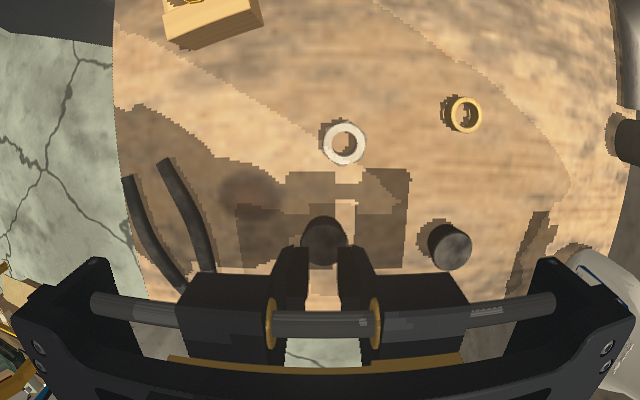

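View pics/top3.png

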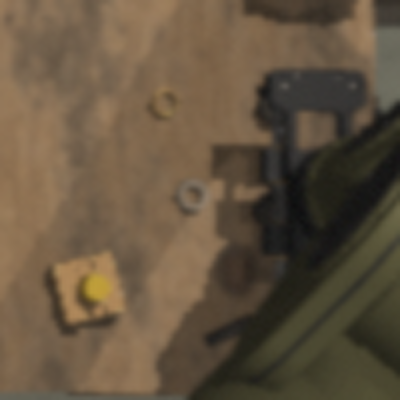

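```bash
python3 - <<'E'
from h import *
T=np.load("T3.npy");np.set_printoptions(precision=4,suppress=True)
for n,u,v,z in(("ring",466,115,.012),("nut",344.5,142,.012),("ba",324,238,.02),("bb",450,245,.02)): print(n,wpx2w(T,u,v,z))
print(w2wpx(T,T[:3,3]))
E
```

```text
ring [ 0.5081 -0.3121  0.012 ]
nut [ 0.4356 -0.3309  0.012 ]
ba [ 0.4242 -0.3858  0.02  ]
bb [ 0.5035 -0.3921  0.02  ]
[323.8406 232.584 ]
```

```bash
python3 - <<'E'
from h import *
im=cv2.imread("pics/w3.png");cv2.imwrite("pics/w3z.png",cv2.resize(im[190:310,240:490],None,fx=3,fy=3,interpolation=cv2.INTER_CUBIC))
E
```

```text
(no output)
```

View pics/w3z.png

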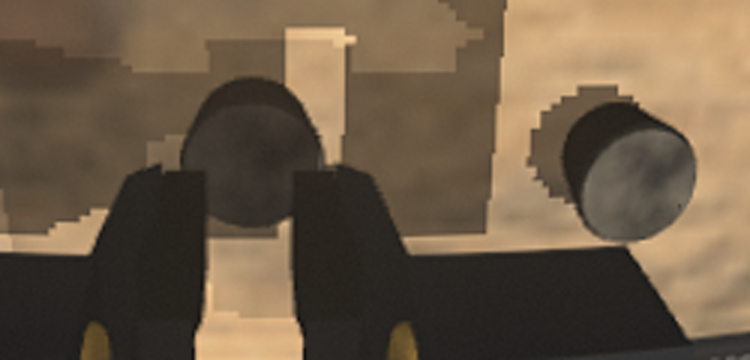

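```bash
python3 - <<'E'
from h import *
T=np.load("T3.npy");np.set_printoptions(precision=4,suppress=True)
for n,u,v,z in(("ba",324,245.3,.02),("bb",452.7,251.7,.02)): print(n,wpx2w(T,u,v,z))
for p in ([0,0,0],[0.009,0.008,0],[0.009,0.008,-.02],[0.009,0.008,-.04],[0.009,-.008,0]):
  print(p,w2wpx(T,(T@np.array(p+[1]))[:3]))
st()
E
```

```text
ba [ 0.4242 -0.3905  0.02  ]
bb [ 0.5063 -0.3969  0.02  ]
[0, 0, 0] [323.8406 232.584 ]
[0.009, 0.008, 0] [336.6859 219.3839]
[0.009, 0.008, -0.02] [338.1588 232.2589]
[0.009, 0.008, -0.04] [339.9555 248.1358]
[0.009, -0.008, 0] [311.0536 219.363 ]
t 4.55 pos [ 0.4242 -0.3891  0.0047] open 0.0149 F [-0.1 -0.1 -0.8] Tq [-0.07  0.07 -0.04]
[[ 0.0004  1.     -0.0024]
 [ 1.     -0.0004  0.0029]] q [ 35.   53.2   5.  106.3 -11.5  20.7  48.8]
```

```bash
python3 - <<'E'
from h import *
im=viewer.read_camera("scene"); cv2.imwrite("pics/s3.png",cv2.resize(im[220:370,380:540],None,fx=4,fy=4,interpolation=cv2.INTER_CUBIC))
print(w2px("scene",(.424,-.387,.02)))
E
```

```text
[434.09911199 311.68787748]
```

View pics/s3.png

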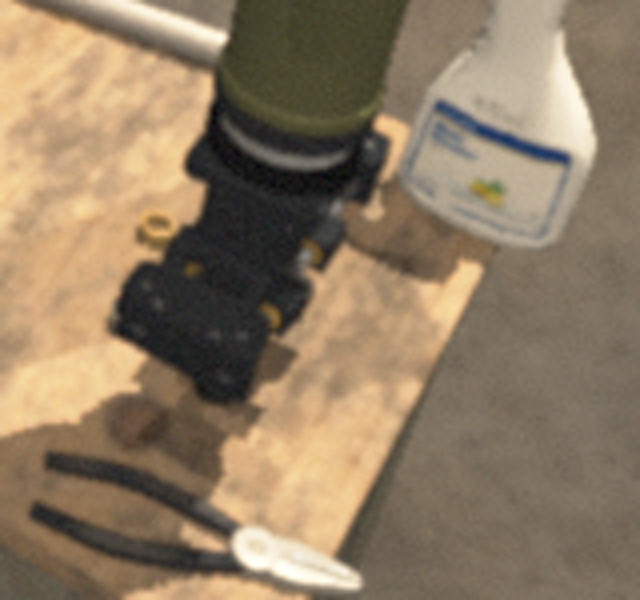

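Emit:
arm_command([
  [1.5,0,0,2,0,0,0],
  [1.5,0,0,1,0,0,0],
  [1.5,0,0,0,0,0,0],
])

```text
clock: 4.9
eef_pos: [0.4239, -0.3889, 0.0352]
ee_rot: [[0.0, 1.0, 0.002], [1.0, -0.0, -0.002], [-0.002, 0.002, -1.0]]
force: [-0.3, -0.0, 0.3]
opening: 0.0153
```

```bash
python3 - <<'E'
from h import *
T=wristpose(); im=viewer.read_camera("wrist"); cv2.imwrite("pics/w4.png",cv2.resize(im[100:310,200:490],None,fx=2.5,fy=2.5,interpolation=cv2.INTER_CUBIC)); np.save("T4.npy",T);st()
E
```

```text
t 4.95 pos [ 0.4238 -0.3887  0.0347] open 0.0151 F [ 0.5 -0.   0.2] Tq [-0.03  0.04  0.01]
[[ 0.0004  1.     -0.0015]
 [ 1.     -0.0004  0.0019]] q [ 34.5  50.3   5.9 106.1 -11.2  24.   48.5]
```

View pics/w4.png

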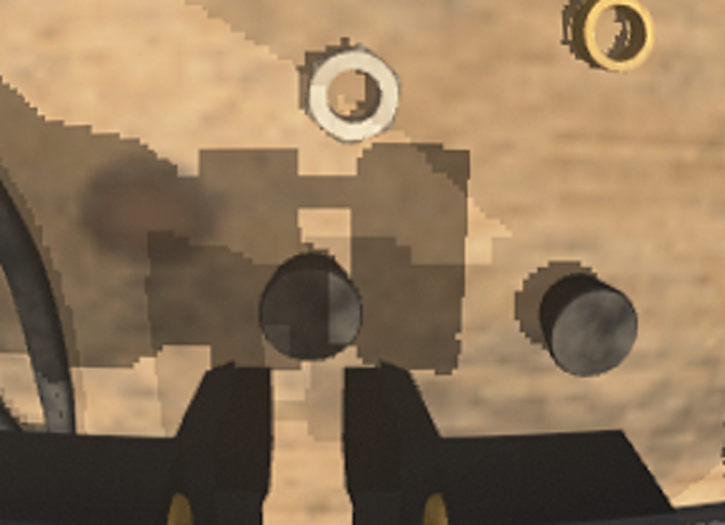

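Emit:
arm_command([
  [4.5,0,0,0,0,0,0],
  [4.5,0,0,0,0,0,0],
  [4.5,0,0,-1.5,0,0,0],
  [4.5,0,0,-1,0,0,0],
  [4.5,0,0,-0.5,0,0,0],
  [4.5,0,0,-0.3,0,0,0],
  [4.5,0,0,0,0,0,0],
])

```text
clock: 5.65
eef_pos: [0.4222, -0.387, -0.0045]
ee_rot: [[0.0, 1.0, -0.002], [1.0, -0.0, 0.002], [0.002, -0.002, -1.0]]
force: [-0.4, 0.4, -0.0]
opening: 0.0449
```

Emit:
arm_command([
  [4.5,0.1,-0.1,-0.4,0,0,0],
  [4.5,0,0,-0.3,0,0,0],
  [4.5,0,0,0,0,0,0],
])

```text
clock: 5.95
eef_pos: [0.4235, -0.3884, -0.0119]
ee_rot: [[0.0, 1.0, -0.001], [1.0, -0.0, 0.002], [0.002, -0.001, -1.0]]
force: [-0.0, -0.2, 1.0]
opening: 0.0451
```

```bash
python3 - <<'E'
from h import *
T=wristpose(); im=viewer.read_camera("wrist"); cv2.imwrite("pics/w5.png",cv2.resize(im[100:310,200:490],None,fx=2.5,fy=2.5,interpolation=cv2.INTER_CUBIC)); np.save("T5.npy",T);st()
E
```

```text
t 6.0 pos [ 0.4235 -0.3885 -0.0117] open 0.0449 F [-0.  -0.7 -1.4] Tq [-0.05  0.07  0.  ]
[[ 0.0003  1.      0.0015]
 [ 1.     -0.0003 -0.0013]] q [ 35.2  54.8   4.7 106.2 -11.6  19.5  48.9]
```

View pics/w5.png

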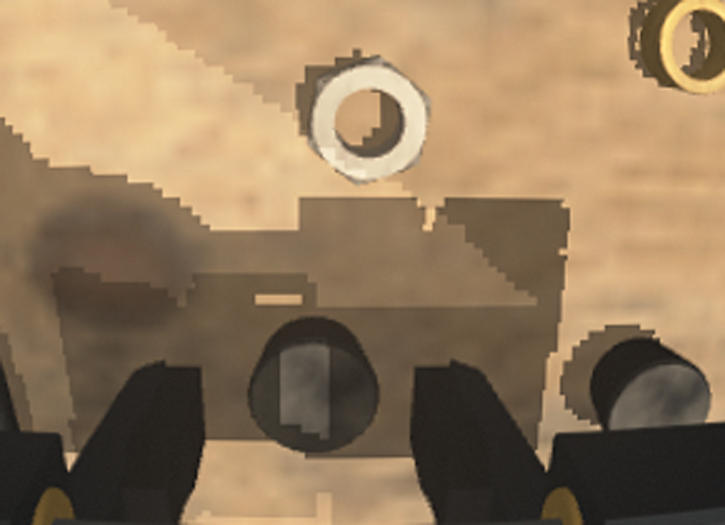

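Emit:
arm_command([
  [4.5,0,0,-0.4,0,0,0],
  [2,0,0,0,0,0,0],
  [1.5,0,0,0,0,0,0],
  [1.5,0,0,0,0,0,0],
  [1.5,0,0,0,0,0,0],
], newtons=15)

```text
clock: 6.5
eef_pos: [0.4239, -0.3888, -0.0154]
ee_rot: [[0.0, 1.0, -0.0], [1.0, -0.0, 0.001], [0.001, -0.0, -1.0]]
force: [0.0, -0.2, 0.0]
opening: 0.0272
```

Emit:
arm_command([
  [1.5,0,0,3,0,0,0],
  [1.5,0,0,4.8,0,0,0],
  [1.5,0.3,2,4,0,0,0],
  [1.5,0.4,4.8,0,0,0,0],
  [1.5,0.4,4.8,0,0,0,0],
  [1.5,0.4,4.8,0,0,0,0],
  [1.5,0.4,4.8,0,0,0,0],
  [1.5,0.4,4.8,0,0,0,0],
  [1.5,0.4,4.8,0,0,0,0],
  [1.5,0.4,4.8,0,0,0,0],
])

```text
clock: 7.5
eef_pos: [0.4546, -0.0312, 0.109]
ee_rot: [[0.018, 1.0, 0.009], [1.0, -0.018, -0.008], [-0.008, 0.01, -1.0]]
force: [1.4, -0.3, -0.3]
opening: 0.0268
```

Emit:
arm_command([
  [1.5,0,4.8,0,0.008,0.009,0.018],
  [1.5,0,4.8,-3,0,0,0],
  [1.5,0,0,0,0,0,0],
  [1.5,0,0,0,0,0,0],
])

```text
clock: 7.9
eef_pos: [0.4555, 0.0707, 0.0831]
ee_rot: [[-0.016, 1.0, 0.003], [1.0, 0.016, 0.005], [0.005, 0.004, -1.0]]
force: [-0.3, -0.6, -1.0]
opening: 0.0271
```

```bash
python3 - <<'E'
from h import *
T=wristpose(); im=viewer.read_camera("wrist"); cv2.imwrite("pics/w6.png",im); np.save("T6.npy",T);st()
E
```

```text
t 7.95 pos [0.4552 0.0709 0.0831] open 0.0272 F [-0.5  0.8 -0.7] Tq [-0.04  0.04  0.01]
[[-0.0157  0.9999  0.0061]
 [ 0.9999  0.0157  0.0029]] q [-20.6  41.2  10.1 124.5 -25.8  16.1  12.9]
```

View pics/w6.png

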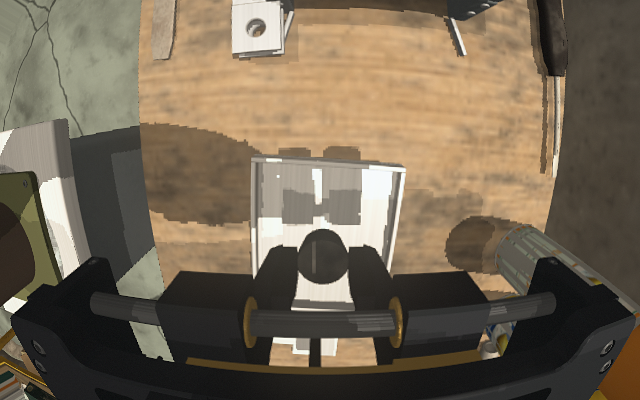

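Emit:
arm_command([
  [1.5,0,0,-4,-0.005,0.004,0.03],
  [1.5,0,0,-2.5,0,0,0],
  [1.5,0,0,-1,0,0,0],
  [1.5,0,0,0,0,0,0],
])

```text
clock: 8.35
eef_pos: [0.4584, 0.0652, 0.0084]
ee_rot: [[-0.038, 0.999, 0.005], [0.999, 0.038, -0.001], [-0.001, 0.005, -1.0]]
force: [-0.8, -0.3, 0.2]
opening: 0.0271
```

Emit:
arm_command([
  [1.5,-0.2,0.5,-0.9,0,0.004,-0.04],
  [1.5,0,0,-0.6,0,0,0],
  [1.5,0,0,-0.1,0,0,0],
  [1.5,0,0,0,0,0,0],
  [3.6,0,0,0,0,0,0],
  [3.6,0,0,0,0,0,0],
  [3.6,0,0,0,0,0,0],
])

```text
clock: 9.05
eef_pos: [0.4586, 0.0692, -0.0053]
ee_rot: [[0.008, 1.0, 0.007], [1.0, -0.008, -0.002], [-0.002, 0.007, -1.0]]
force: [-0.7, -0.7, -0.0]
opening: 0.0361
```

```bash
python3 - <<'E'
from h import *
np.set_printoptions(precision=4,suppress=True)
T=np.load("T2.npy")
for u,v in((500,235),(515,212),(500,268),(550,230)):print("base",wpx2w(T,u,v,0.0),wpx2w(T,u,v,0.1))
print(px2w("top",455,165,0),px2w("top",470,165,0),px2w("scene",483,265,0),px2w("scene",500,277,0))
E
```

```text
base [ 0.639  -0.4444  0.    ] [ 0.5671 -0.3964  0.1   ]
base [ 0.655  -0.4151  0.    ] [ 0.5778 -0.3769  0.1   ]
base [ 0.6517 -0.4915  0.    ] [ 0.5756 -0.4277  0.1   ]
base [ 0.7238 -0.4416  0.    ] [ 0.6236 -0.3945  0.1   ]
[ 0.6423 -0.4401  0.    ] [ 0.6427 -0.4883  0.    ] [ 0.6587 -0.4195  0.    ] [ 0.6435 -0.4675  0.    ]
```

Emit:
arm_command([
  [3.6,0,0,4,0,0,0],
  [4.5,0,-1,4.5,0.002,0.007,0],
  [4.5,0.4,-4.8,1,0,0,0],
  [4.5,0.4,-4.8,0,0,0,0],
  [4.5,0.4,-4.8,0,0,0,0],
  [4.5,0.4,-4.8,0,0,0,0],
  [4.5,0.4,-4.8,0,0,0,0],
  [4.5,0.4,-4.8,0,0,0,0],
  [4.5,0.4,-4.8,0,0,0,0],
  [4.5,0.4,-4.8,0,0,0,0],
])

```text
clock: 10.05
eef_pos: [0.4897, -0.3269, 0.0938]
ee_rot: [[-0.017, 1.0, -0.001], [1.0, 0.017, 0.005], [0.005, -0.001, -1.0]]
force: [1.6, 0.5, -0.1]
opening: 0.0447
```

Emit:
arm_command([
  [4.5,1.2,-4.5,0,-0.005,0,-0.017],
  [4.5,0.3,-2,-3,0,0,0],
  [4.5,0,0,-2,0,0,0],
  [4.5,0,0,0,0,0,0],
])

```text
clock: 10.45
eef_pos: [0.5019, -0.407, 0.0441]
ee_rot: [[0.013, 1.0, 0.002], [1.0, -0.013, -0.01], [-0.01, 0.002, -1.0]]
force: [0.5, 1.0, -0.4]
opening: 0.0449
```

```bash
python3 - <<'E'
from h import *
T=wristpose(); im=viewer.read_camera("wrist"); cv2.imwrite("pics/w7.png",cv2.resize(im[40:310,200:490],None,fx=2.2,fy=2.2,interpolation=cv2.INTER_CUBIC)); np.save("T7.npy",T);st()
E
```

```text
t 10.5 pos [ 0.5021 -0.4076  0.0453] open 0.0452 F [ 0.4 -0.9  0.9] Tq [-0.09  0.07 -0.01]
[[ 0.0131  0.9999 -0.0113]
 [ 0.9999 -0.0131  0.0026]] q [ 29.6  53.1   9.6  93.4 -13.   34.1  45.4]
```

View pics/w7.png

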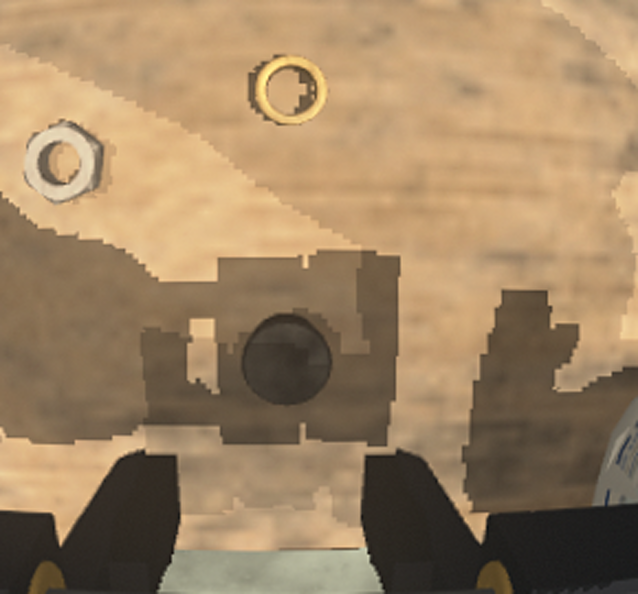

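```bash
python3 - <<'E'
from h import *
T=np.load("T7.npy");np.set_printoptions(precision=4,suppress=True)
f=lambda x,y,z:wpx2w(T,200+x/2.2,40+y/2.2,z)
print("bb",f(287,363,.02),"ring",f(291,89,.012),"nut",f(61,161,.012))
E
```

```text
bb [ 0.5067 -0.3969  0.02  ] ring [ 0.5088 -0.3119  0.012 ] nut [ 0.4362 -0.3315  0.012 ]
```

Emit:
arm_command([
  [4.5,0.4,1.0,-2.5,0.01,0.002,0.013],
  [4.5,0,0,-1.5,0,0,0],
  [4.5,0,0,0,0,0,0],
])

```text
clock: 10.8
eef_pos: [0.5077, -0.3969, 0.0076]
ee_rot: [[-0.002, 1.0, 0.003], [1.0, 0.002, -0.003], [-0.003, 0.003, -1.0]]
force: [-0.3, -0.8, 0.9]
opening: 0.0454
```

Emit:
arm_command([
  [4.5,-0.1,0,-1.2,0.003,0.003,0],
  [4.5,0,0,-0.8,0,0,0],
  [4.5,0,0,0,0,0,0],
  [2,0,0,0,0,0,0],
  [1.5,0,0,0,0,0,0],
  [1.5,0,0,0,0,0,0],
  [1.5,0,0,0,0,0,0],
])

```text
clock: 11.5
eef_pos: [0.5083, -0.3985, -0.0102]
ee_rot: [[-0.002, 1.0, 0.004], [1.0, 0.002, -0.004], [-0.004, 0.004, -1.0]]
force: [0.2, -0.2, 0.1]
opening: 0.016
```

```bash
python3 - <<'E'
from h import *
T=wristpose(); im=viewer.read_camera("wrist"); cv2.imwrite("pics/w8.png",cv2.resize(im[40:310,200:490],None,fx=2.2,fy=2.2,interpolation=cv2.INTER_CUBIC)); np.save("T8.npy",T);st()
E
```

```text
t 11.55 pos [ 0.5083 -0.3986 -0.0101] open 0.0153 F [ 0.1  0.6 -0.1] Tq [-0.06 -0.01  0.03]
[[-0.002   1.     -0.0037]
 [ 1.      0.0021  0.004 ]] q [ 29.8  57.8   7.9  93.7 -13.7  29.1  46.1]
```

View pics/w8.png

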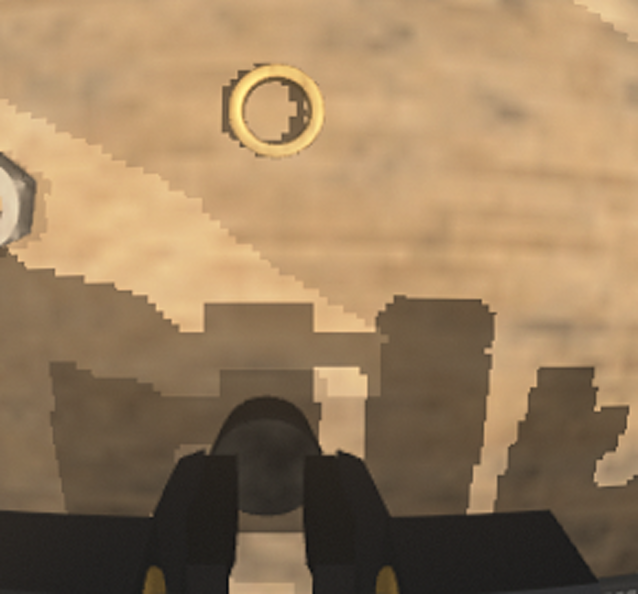

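Emit:
arm_command([
  [4.5,-0.1,0.1,0.8,0,0.003,0],
  [4.5,0,0,0,0,0,0],
  [4.5,0,0,0,0,0,0],
  [4.5,0,0,-1.0,0,0,0],
  [4.5,0,0,-0.5,0,0,0],
  [4.5,0,0,-0.4,0,0,0],
  [4.5,0,0,0,0,0,0],
])

```text
clock: 12.25
eef_pos: [0.5072, -0.3973, -0.0221]
ee_rot: [[-0.002, 1.0, 0.001], [1.0, 0.002, -0.003], [-0.003, 0.001, -1.0]]
force: [-0.7, 0.5, -0.1]
opening: 0.0449
```

```bash
python3 - <<'E'
from h import *
T=wristpose(); im=viewer.read_camera("wrist"); cv2.imwrite("pics/w9.png",cv2.resize(im[40:310,200:490],None,fx=2.2,fy=2.2,interpolation=cv2.INTER_CUBIC)); np.save("T9.npy",T);st()
E
```

```text
t 12.3 pos [ 0.5074 -0.3975 -0.0218] open 0.0448 F [0.5 0.1 0.5] Tq [-0.12  0.1   0.01]
[[-0.0021  1.     -0.0038]
 [ 1.      0.0021  0.0011]] q [ 29.8  58.8   7.7  93.8 -13.8  28.1  46.1]
```

View pics/w9.png

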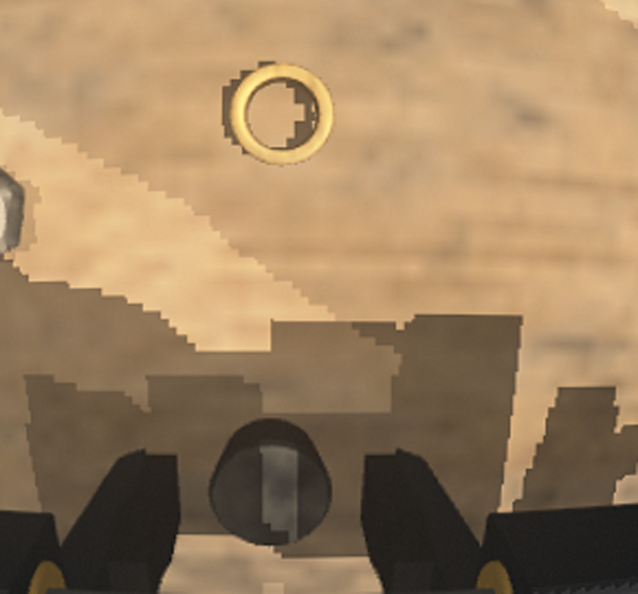

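Emit:
arm_command([
  [2,0,0,-0.2,0,0,0],
  [1.5,0,0,0,0,0,0],
  [1.5,0,0,0,0,0,0],
  [1.5,0,0,0,0,0,0],
])

```text
clock: 12.7
eef_pos: [0.5075, -0.3977, -0.0239]
ee_rot: [[-0.002, 1.0, 0.001], [1.0, 0.002, -0.004], [-0.004, 0.001, -1.0]]
force: [-0.7, -1.4, -0.4]
opening: 0.0279
```

Emit:
arm_command([
  [1.5,0,0,3,0,0,0],
  [1.5,0,0,4.8,0,0,0],
  [1.5,-0.5,2,4,0,0,0],
  [1.5,-0.6,4.8,0,0,0,0],
  [1.5,-0.6,4.8,0,0,0,0],
  [1.5,-0.6,4.8,0,0,0,0],
  [1.5,-0.6,4.8,0,0,0,0],
  [1.5,-0.6,4.8,0,0,0,0],
  [1.5,-0.6,4.8,0,0,0,0],
  [1.5,-0.6,4.8,0,0,0,0],
])

```text
clock: 13.7
eef_pos: [0.4591, -0.0412, 0.1016]
ee_rot: [[0.014, 1.0, 0.014], [1.0, -0.013, -0.014], [-0.014, 0.014, -1.0]]
force: [1.3, 0.5, -0.6]
opening: 0.0279
```

Emit:
arm_command([
  [1.5,0,4.5,0,0,0,0],
  [1.5,0,3,0,0,0,0],
  [1.5,0,0,0,0,0,0],
  [1.5,0,0,0,0,0,0],
])

```text
clock: 14.1
eef_pos: [0.4578, 0.0457, 0.1023]
ee_rot: [[-0.001, 1.0, 0.014], [1.0, 0.001, -0.009], [-0.009, 0.014, -1.0]]
force: [0.2, -0.3, -1.0]
opening: 0.0285
```

Emit:
arm_command([
  [1.5,0,-1.0,-4.5,0.009,0.014,0],
  [1.5,0,0,-3,0,0,0],
  [1.5,0,0,-1.5,0,0,0],
  [1.5,0,0,-0.5,0,0,0],
  [1.5,0,0,0,0,0,0],
])

```text
clock: 14.6
eef_pos: [0.462, 0.029, 0.006]
ee_rot: [[0.008, 1.0, 0.009], [1.0, -0.008, -0.002], [-0.002, 0.009, -1.0]]
force: [-0.3, 0.4, 0.4]
opening: 0.028
```

```bash
python3 - <<'E'
from h import *
T=wristpose(); im=viewer.read_camera("wrist"); cv2.imwrite("pics/w10.png",cv2.resize(im[40:310,200:490],None,fx=2.2,fy=2.2,interpolation=cv2.INTER_CUBIC)); np.save("T10.npy",T);st()
E
```

```text
t 14.65 pos [0.4622 0.0289 0.0064] open 0.0281 F [ 0.6 -0.3  0.5] Tq [-0.04  0.06  0.05]
[[ 0.0082  1.     -0.0027]
 [ 0.9999 -0.0082  0.0095]] q [-11.3  50.1   3.  125.8 -28.7   4.2  18.8]
```

View pics/w10.png

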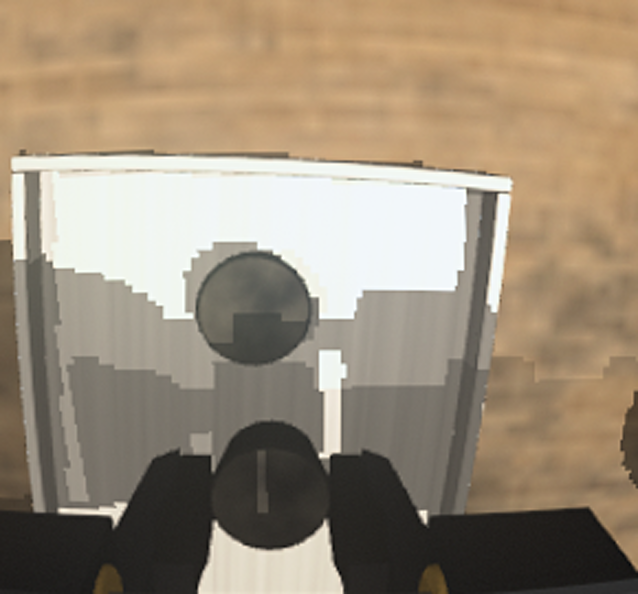

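Emit:
arm_command([
  [1.5,0.8,0.3,-0.5,0,-0.06,0],
  [1.5,0,0,-0.7,0,0,0],
  [1.5,0,0,-0.6,0,0,0],
  [1.5,0,0,0,0,0,0],
])

```text
clock: 15.05
eef_pos: [0.4724, 0.0316, -0.0025]
ee_rot: [[0.009, 0.999, 0.033], [1.0, -0.009, 0.001], [0.001, 0.033, -0.999]]
force: [-0.6, 0.2, 0.1]
opening: 0.0283
```

```bash
python3 - <<'E'
from h import *
st()
E
```

```text
t 15.05 pos [ 0.4724  0.0316 -0.0025] open 0.0283 F [-0.6  0.2  0.1] Tq [-0.09  0.14  0.  ]
[[ 0.0087  1.      0.0009]
 [ 0.9994 -0.0087  0.0327]] q [-11.4  51.2   2.9 125.5 -52.5   2.5  42.3]
```

Emit:
arm_command([
  [1.5,0,0,1.0,0,0.08,0],
  [1.5,0,0,0,0,0.05,0],
  [1.5,0,0,0,0,0,0],
])

```text
clock: 15.35
eef_pos: [0.469, 0.0321, 0.0062]
ee_rot: [[0.009, 0.995, -0.097], [1.0, -0.009, 0.002], [0.001, -0.097, -0.995]]
force: [0.5, 0.2, -0.4]
opening: 0.0283
```

```bash
python3 - <<'E'
from h import *
st()
E
```

```text
t 15.35 pos [0.469  0.0321 0.0062] open 0.0283 F [ 0.5  0.2 -0.4] Tq [-0.07 -0.09 -0.01]
[[ 0.009   1.      0.0008]
 [ 0.9952 -0.0088 -0.0973]] q [-20.6  53.3  20.  118.7 -48.5  22.7  39. ]
```

Emit:
arm_command([
  [1.5,-0.8,0,-1.0,0,-0.03,0],
  [1.5,0,0,-0.7,0,0,0],
  [1.5,0,0,-0.3,0,0,0],
  [1.5,0,0,0,0,0,0],
])

```text
clock: 15.75
eef_pos: [0.4605, 0.0309, -0.0137]
ee_rot: [[0.009, 0.998, -0.066], [1.0, -0.009, -0.001], [-0.002, -0.065, -0.998]]
force: [-0.7, 0.7, 0.2]
opening: 0.0285
```

```bash
python3 - <<'E'
from h import *
st()
E
```

```text
t 15.75 pos [ 0.4605  0.0309 -0.0137] open 0.0285 F [-0.7  0.7  0.2] Tq [-0.06  0.02 -0.  ]
[[ 0.009   1.     -0.0017]
 [ 0.9978 -0.009  -0.0655]] q [-16.9  54.   13.  121.9 -52.4  13.9  42.5]
```

Release and rise, then return for the nut.

Emit:
arm_command([
  [1.5,0,0,-0.2,0,0,0],
  [3.6,0,0,0,0,0,0],
  [3.6,0,0,0,0,0,0],
  [3.6,0,0,3,0,0,0],
  [4.0,0,-1,4.5,0,0.06,0],
  [4.0,-0.2,-4,2.5,0,0,0],
  [4.0,-0.2,-4.8,0,0,0,0],
  [4.0,-0.2,-4.8,0,0,0,0],
  [4.0,-0.2,-4.8,0,0,0,0],
  [4.0,-0.2,-4.8,0,0,0,0],
])

```text
clock: 16.75
eef_pos: [0.453, -0.2073, 0.0852]
ee_rot: [[-0.014, 0.992, -0.121], [1.0, 0.015, 0.0], [0.002, -0.121, -0.993]]
force: [1.7, 0.7, -0.2]
opening: 0.0397
```

```bash
python3 - <<'E'
from h import *
st()
im=viewer.read_camera("top"); cv2.imwrite("pics/top10.png",cv2.resize(im[160:280,275:475],None,fx=4,fy=4,interpolation=cv2.INTER_CUBIC))
E
```

```text
t 16.75 pos [ 0.453  -0.2073  0.0852] open 0.0397 F [ 1.7  0.7 -0.2] Tq [-0.08 -0.12 -0.04]
[[-0.0144  0.9999  0.0019]
 [ 0.9925  0.0146 -0.1214]] q [  0.4  48.   30.3 112.  -34.2  36.1  53.9]
```

View pics/top10.png

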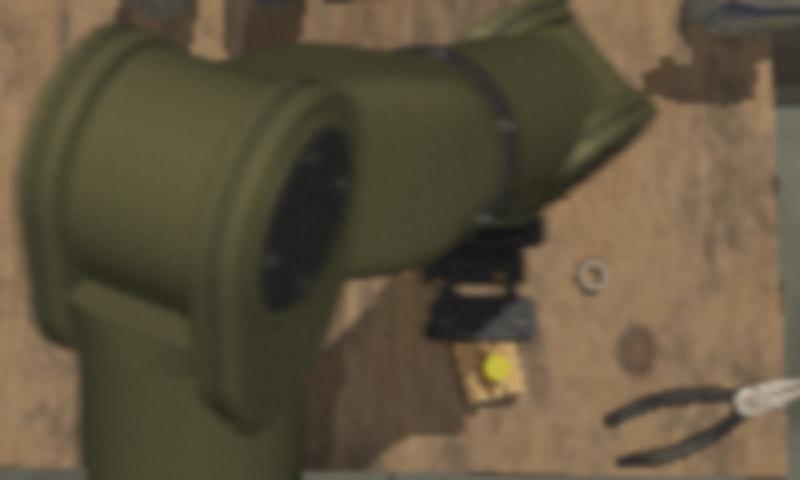

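Emit:
arm_command([
  [4.5,-0.5,-4.5,0,0,-0.12,-0.014],
  [4.5,-0.5,-4.5,-1,0,0,0],
  [4.5,-0.3,-2,-1,0,0,0],
  [4.5,0,0,0,0,0,0],
])

```text
clock: 17.2
eef_pos: [0.441, -0.3225, 0.0664]
ee_rot: [[0.007, 1.0, 0.006], [1.0, -0.007, -0.014], [-0.014, 0.006, -1.0]]
force: [0.0, -0.2, -0.2]
opening: 0.0453
```

```bash
python3 - <<'E'
from h import *
T=wristpose(); im=viewer.read_camera("wrist"); cv2.imwrite("pics/w11.png",cv2.resize(im[40:310,200:490],None,fx=2.2,fy=2.2,interpolation=cv2.INTER_CUBIC)); np.save("T11.npy",T);st()
E
```

```text
t 17.25 pos [ 0.4419 -0.3207  0.0667] open 0.045 F [-0.4  0.3  0. ] Tq [-0.04  0.07  0.04]
[[ 0.0052  0.9999 -0.0126]
 [ 1.     -0.0051  0.0066]] q [ 17.8  48.   22.5 111.6 -37.8  26.9  67.5]
```

View pics/w11.png

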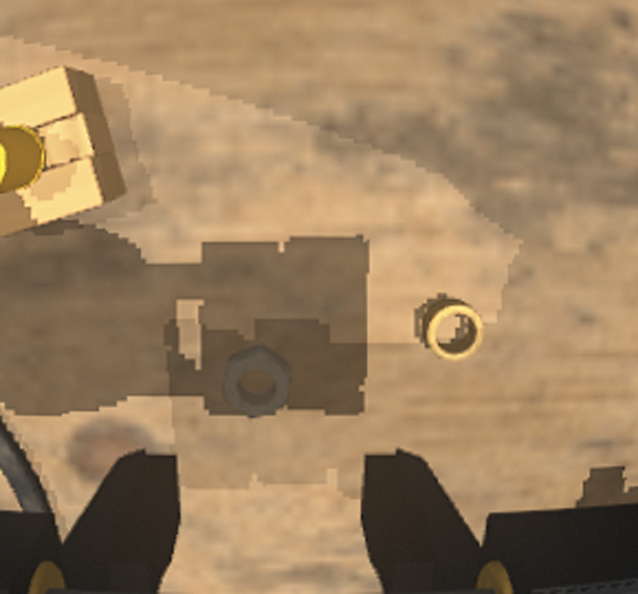

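```bash
python3 - <<'E'
from h import *
T=np.load("T11.npy");np.set_printoptions(precision=4,suppress=True)
f=lambda x,y,z:wpx2w(T,200+x/2.2,40+y/2.2,z)
print("nut",f(257,384,.012),"ring",f(454,332,.012))
E
```

```text
nut [ 0.4358 -0.3313  0.012 ] ring [ 0.5082 -0.3117  0.012 ]
```

Emit:
arm_command([
  [4.5,-0.6,-1.1,-3.5,0.013,0.006,0],
  [4.5,0,0,-2.5,0,0,0],
  [4.5,0,0,-1,0,0,0],
  [4.5,0,0,0,0,0,0],
])

```text
clock: 17.65
eef_pos: [0.4404, -0.3251, -0.0035]
ee_rot: [[-0.003, 1.0, 0.004], [1.0, 0.003, 0.004], [0.004, 0.004, -1.0]]
force: [-0.4, 1.0, 0.3]
opening: 0.0447
```

Emit:
arm_command([
  [4.5,-0.5,-0.7,-0.8,-0.004,0.004,0],
  [4.5,0,0,-0.6,0,0,0],
  [4.5,0,0,0,0,0,0],
])

```text
clock: 17.95
eef_pos: [0.4372, -0.3309, -0.0164]
ee_rot: [[-0.007, 1.0, 0.002], [1.0, 0.007, -0.001], [-0.001, 0.002, -1.0]]
force: [-0.7, 0.1, -0.4]
opening: 0.0449
```

Emit:
arm_command([
  [4.5,-0.15,-0.1,-0.6,0,0,0],
  [4.5,0,0,-0.5,0,0,0],
  [4.5,0,0,-0.1,0,0,0],
  [4.5,0,0,0,0,0,0],
])

```text
clock: 18.35
eef_pos: [0.4362, -0.3325, -0.0284]
ee_rot: [[-0.007, 1.0, 0.003], [1.0, 0.007, -0.002], [-0.002, 0.003, -1.0]]
force: [-0.2, 0.2, 0.5]
opening: 0.0447
```

```bash
python3 - <<'E'
from h import *
T=wristpose(); im=viewer.read_camera("wrist"); cv2.imwrite("pics/w12.png",cv2.resize(im[40:310,200:490],None,fx=2.2,fy=2.2,interpolation=cv2.INTER_CUBIC)); np.save("T12.npy",T);st()
E
```

```text
t 18.4 pos [ 0.4362 -0.3325 -0.0283] open 0.0451 F [-0.2 -0.7 -0.3] Tq [-0.06  0.05  0.04]
[[-0.007   1.     -0.0022]
 [ 1.      0.0071  0.003 ]] q [ 24.8  56.7  13.2 111.3 -41.9  16.6  73.2]
```

View pics/w12.png

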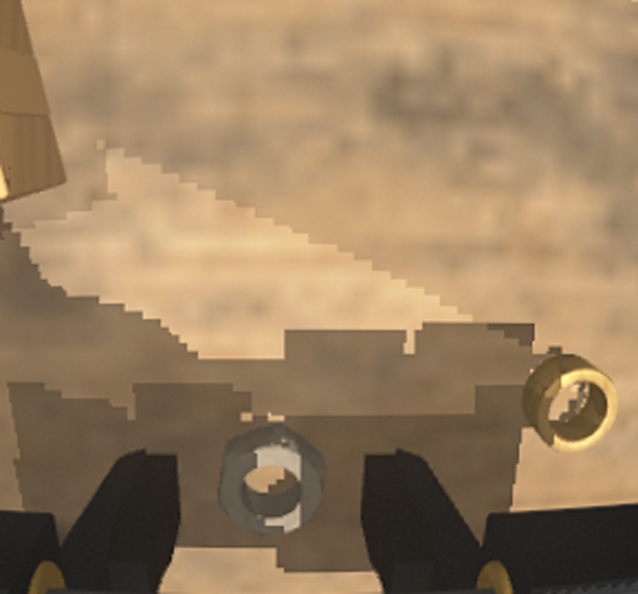

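Emit:
arm_command([
  [4.5,0,0,-0.3,0,0,0],
  [4.5,0,0,-0.2,0,0,0],
  [4.5,0,0,0,0,0,0],
])

```text
clock: 18.7
eef_pos: [0.4365, -0.3327, -0.033]
ee_rot: [[-0.007, 1.0, 0.004], [1.0, 0.007, -0.003], [-0.003, 0.004, -1.0]]
force: [-0.3, 0.6, 3.6]
opening: 0.0452
```

Emit:
arm_command([
  [4.0,0,0,0.2,0,0,0],
  [2,0,0,0,0,0,0],
  [1.5,0,0,0,0,0,0],
  [1.5,0,0,0,0,0,0],
  [1.5,0,0,0,0,0,0],
], newtons=20)

```text
clock: 19.2
eef_pos: [0.4366, -0.3328, -0.031]
ee_rot: [[-0.007, 1.0, 0.004], [1.0, 0.007, -0.003], [-0.003, 0.004, -1.0]]
force: [-0.5, -0.5, 0.9]
opening: 0.024
```

Emit:
arm_command([
  [1.5,0,0,3,0,0,0],
  [1.5,0,0,4.8,0,0,0],
  [1.5,0.3,2,4,0,0.03,0],
  [1.5,0.3,4.8,0,0,0.03,0],
  [1.5,0.3,4.8,0,0,0,0],
  [1.5,0.3,4.8,0,0,0,0],
  [1.5,0.3,4.8,0,0,0,0],
  [1.5,0.3,4.8,0,0,0,0],
  [1.5,0.3,4.5,0,0,0,0],
  [1.5,0,0,0,0,0,0],
])

```text
clock: 20.2
eef_pos: [0.4566, -0.0184, 0.0912]
ee_rot: [[-0.004, 0.999, -0.054], [1.0, 0.003, -0.005], [-0.005, -0.054, -0.999]]
force: [-0.6, -0.5, -0.9]
opening: 0.0241
```

```bash
python3 - <<'E'
from h import *
T=wristpose(); im=viewer.read_camera("wrist"); cv2.imwrite("pics/w13.png",cv2.resize(im[40:310,200:490],None,fx=2.2,fy=2.2,interpolation=cv2.INTER_CUBIC)); np.save("T13.npy",T);st()
E
```

```text
t 20.25 pos [ 0.4568 -0.0223  0.0915] open 0.0241 F [-0.1 -0.1 -1.4] Tq [-0.09 -0.01  0.03]
[[ 0.0005  1.     -0.0082]
 [ 0.9986 -0.001  -0.0531]] q [-20.3  44.1  28.7 122.  -44.   27.9  42.6]
```

View pics/w13.png

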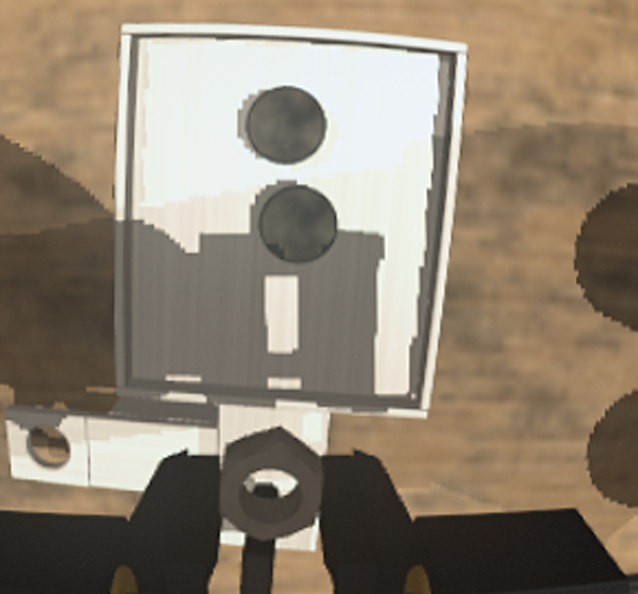

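Emit:
arm_command([
  [1.5,0,1.9,-4,0.006,0,0],
  [1.5,0,0,-3.5,0,0,0],
  [1.5,0,0,-1.5,0,0,0],
  [1.5,0,0,0,0,0,0],
])

```text
clock: 20.65
eef_pos: [0.4598, -0.0085, 0.0]
ee_rot: [[0.005, 0.999, -0.046], [1.0, -0.006, -0.007], [-0.008, -0.046, -0.999]]
force: [-0.4, -0.2, 0.2]
opening: 0.0242
```

```bash
python3 - <<'E'
from h import *
st()
E
```

```text
t 20.65 pos [ 0.4598 -0.0085  0.    ] open 0.0242 F [-0.4 -0.2  0.2] Tq [-0.06  0.04 -0.03]
[[ 0.0055  1.     -0.0077]
 [ 0.9989 -0.0058 -0.0457]] q [-13.   52.3  13.5 123.4 -53.4  13.   48.2]
```

Emit:
arm_command([
  [1.5,-0.2,0.5,-0.7,0,0.04,0],
  [1.5,0,0,-0.7,0,0,0],
  [1.5,0,0,-0.4,0,0,0],
  [1.5,0,0,0,0,0,0],
])

```text
clock: 21.05
eef_pos: [0.4586, -0.0097, -0.0167]
ee_rot: [[0.013, 0.996, -0.083], [1.0, -0.014, -0.011], [-0.012, -0.083, -0.996]]
force: [-0.3, 0.6, 0.9]
opening: 0.0238
```

```bash
python3 - <<'E'
from h import *
st()
E
```

```text
t 21.05 pos [ 0.4586 -0.0097 -0.0167] open 0.0238 F [-0.3  0.6  0.9] Tq [ 0.01  0.   -0.01]
[[ 0.0129  0.9998 -0.0123]
 [ 0.9965 -0.0139 -0.0828]] q [-14.   54.9  15.5 121.4 -52.5  15.6  46.8]
```

Emit:
arm_command([
  [1.5,0,0.2,-0.5,0,0,0],
  [1.5,0,0,-0.2,0,0,0],
  [1.5,0,0,0,0,0,0],
  [3.3,0,0,0,0,0,0],
  [3.3,0,0,0,0,0,0],
  [3.3,0,0,3,0,0,0],
  [3.5,0,0,4,0,-0.05,0],
  [3.5,0.3,-2,3,0,-0.05,0],
  [3.5,0.3,-4.5,0,0,0,0],
  [3.5,0.4,-4.8,0,0,0,0],
])

```text
clock: 22.05
eef_pos: [0.4687, -0.1152, 0.0801]
ee_rot: [[-0.001, 1.0, 0.021], [1.0, 0.001, -0.005], [-0.005, 0.021, -1.0]]
force: [0.6, -0.2, 0.2]
opening: 0.0354
```

Now ring at about (0.508, −0.312).

Emit:
arm_command([
  [4.0,1,-4.7,0,0,0.02,0],
  [4.0,1,-4.7,0,0,0,0],
  [4.0,1,-4.7,0,0,0,0],
  [4.0,0.7,-3,-1.5,0,0,0],
  [4.0,0,0,-0.5,0,0,0],
  [4.0,0,0,0,0,0,0],
])

```text
clock: 22.65
eef_pos: [0.5046, -0.3012, 0.0625]
ee_rot: [[0.007, 1.0, 0.004], [1.0, -0.007, -0.011], [-0.011, 0.004, -1.0]]
force: [0.6, 0.3, 0.3]
opening: 0.0403
```

```bash
python3 - <<'E'
from h import *
T=wristpose(); im=viewer.read_camera("wrist"); cv2.imwrite("pics/w14.png",cv2.resize(im[40:310,200:490],None,fx=2.2,fy=2.2,interpolation=cv2.INTER_CUBIC)); np.save("T14.npy",T);st()
E
```

```text
t 22.7 pos [ 0.5046 -0.3013  0.0629] open 0.0402 F [-0.2 -0.4  0.5] Tq [-0.01  0.07  0.02]
[[ 0.0065  0.9999 -0.0121]
 [ 1.     -0.0064  0.0039]] q [ 11.9  51.   25.5 104.4 -37.2  32.6  60.7]
```

View pics/w14.png

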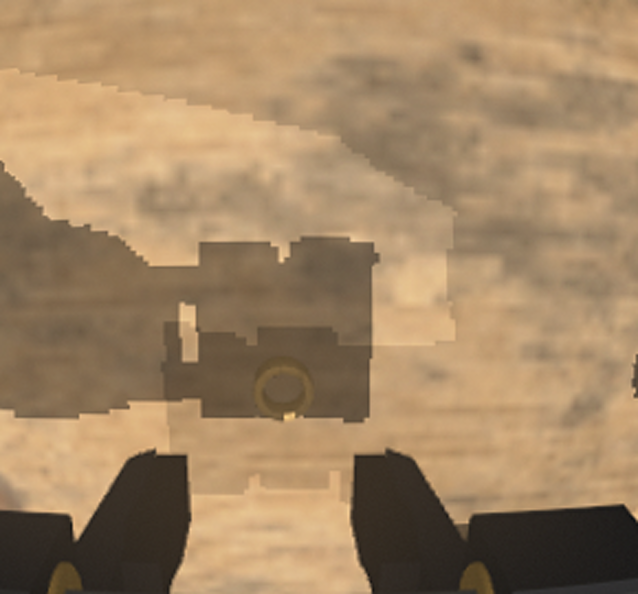

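```bash
python3 - <<'E'
from h import *
T=np.load("T14.npy");np.set_printoptions(precision=4,suppress=True)
f=lambda x,y,z:wpx2w(T,200+x/2.2,40+y/2.2,z)
print("ring",f(284,388,.012))
E
```

```text
ring [ 0.5091 -0.31    0.012 ]
```

Emit:
arm_command([
  [4.0,0.35,-1.1,-3.5,0.012,0.004,0],
  [4.0,0,0,-2.5,0,0,0],
  [4.0,0,0,-1,0,0,0],
  [4.0,0,0,0,0,0,0],
])

```text
clock: 23.1
eef_pos: [0.5099, -0.305, -0.007]
ee_rot: [[-0.001, 1.0, 0.001], [1.0, 0.001, 0.005], [0.005, 0.001, -1.0]]
force: [0.4, 0.2, 0.5]
opening: 0.0399
```

Emit:
arm_command([
  [4.0,0,-0.6,-1.2,-0.005,0,0],
  [4.0,0,0,-0.8,0,0,0],
  [4.0,0,0,-0.1,0,0,0],
  [4.0,0,0,0,0,0,0],
])

```text
clock: 23.5
eef_pos: [0.5115, -0.3101, -0.0269]
ee_rot: [[-0.004, 1.0, 0.004], [1.0, 0.004, -0.002], [-0.002, 0.004, -1.0]]
force: [-0.6, 0.3, -0.6]
opening: 0.0398
```

Emit:
arm_command([
  [4.0,-0.2,-0.05,-0.4,0,0,0],
  [4.0,0,0,0,0,0,0],
  [1.5,0,0,0,0,0,0],
  [1.0,0,0,0,0,0,0],
  [1.0,0,0,0,0,0,0],
  [1.0,0,0,0,0,0,0],
])

```text
clock: 24.1
eef_pos: [0.51, -0.3113, -0.0299]
ee_rot: [[-0.003, 1.0, 0.005], [1.0, 0.003, -0.003], [-0.003, 0.005, -1.0]]
force: [0.3, 0.7, 0.4]
opening: 0.0209
```

Emit:
arm_command([
  [1.0,0,0,3,0,0,0],
  [1.0,0,0,4.8,0,0,0],
  [1.0,-0.2,2,4,0,0.03,0],
  [1.0,-0.3,4.8,0,0,0.02,0],
  [1.0,-0.3,4.8,0,0,0,0],
  [1.0,-0.3,4.8,0,0,0,0],
  [1.0,-0.3,4.8,0,0,0,0],
  [1.0,-0.3,4.8,0,0,0,0],
  [1.0,0,3,0,0,0,0],
  [1.0,0,0,0,0,0,0],
])

```text
clock: 25.1
eef_pos: [0.4905, -0.013, 0.0936]
ee_rot: [[-0.0, 0.999, -0.042], [1.0, -0.0, -0.005], [-0.005, -0.042, -0.999]]
force: [-0.6, -1.1, -0.3]
opening: 0.0209
```

```bash
python3 - <<'E'
from h import *
T=wristpose(); im=viewer.read_camera("wrist"); cv2.imwrite("pics/w15.png",cv2.resize(im[40:310,200:490],None,fx=2.2,fy=2.2,interpolation=cv2.INTER_CUBIC)); np.save("T15.npy",T);st()
E
```

```text
t 25.15 pos [ 0.4907 -0.0154  0.0939] open 0.0206 F [-0.4  0.3 -0.2] Tq [-0.05  0.02  0.05]
[[ 0.0023  1.     -0.0067]
 [ 0.9992 -0.0026 -0.0411]] q [-21.2  45.3  29.9 117.1 -42.1  31.2  39.2]
```

View pics/w15.png

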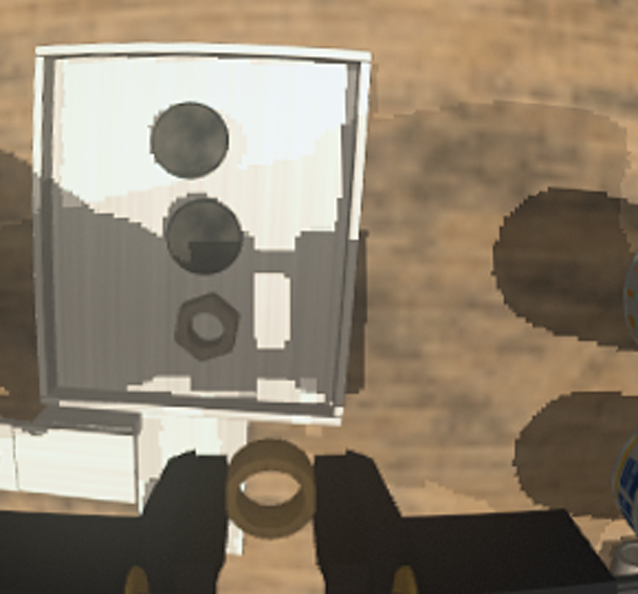

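Emit:
arm_command([
  [1.0,0,2.8,-4,0.006,0,0],
  [1.0,0,0,-3,0,0,0],
  [1.0,0,0,-1,0,0,0],
  [1.0,0,0,0,0,0,0],
])

```text
clock: 25.55
eef_pos: [0.4943, 0.0065, 0.0139]
ee_rot: [[0.008, 0.999, -0.033], [1.0, -0.008, -0.005], [-0.006, -0.033, -0.999]]
force: [0.9, -0.8, -0.1]
opening: 0.0207
```

```bash
python3 - <<'E'
from h import *
T=wristpose(); im=viewer.read_camera("wrist"); cv2.imwrite("pics/w16.png",cv2.resize(im[40:310,200:490],None,fx=2.2,fy=2.2,interpolation=cv2.INTER_CUBIC)); np.save("T16.npy",T);st()
E
```

```text
t 25.6 pos [0.4947 0.0057 0.0145] open 0.0205 F [-0.1 -0.9 -0.4] Tq [-0.13  0.01  0.02]
[[ 0.0091  0.9999 -0.0066]
 [ 0.9994 -0.0093 -0.0321]] q [-17.8  52.1  19.7 118.4 -50.3  20.   43.2]
```

View pics/w16.png

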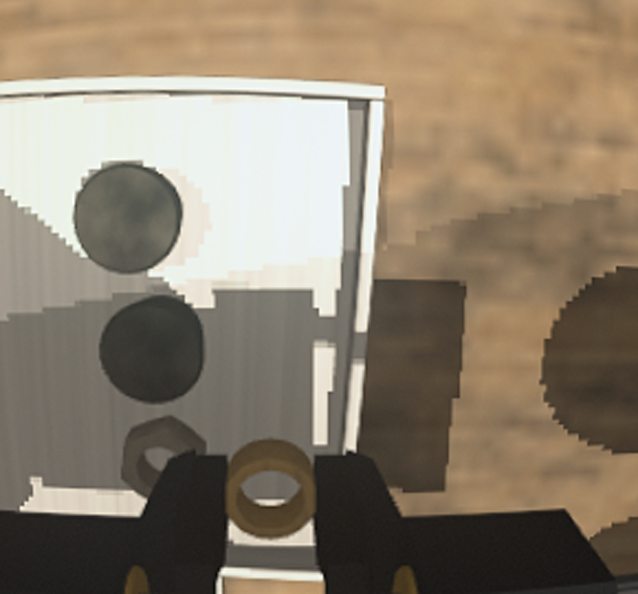

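Emit:
arm_command([
  [1.0,-0.4,0.8,-1.0,0,0,0],
  [1.0,0,0.2,-0.7,0,0,0],
  [1.0,0,0,-0.2,0,0,0],
  [1.0,0,0,0,0,0,0],
  [2.8,0,0,0,0,0,0],
  [2.8,0,0,0,0,0,0],
  [2.8,0,0,0,0,0,0],
])

```text
clock: 26.3
eef_pos: [0.4949, 0.0093, -0.0011]
ee_rot: [[0.016, 1.0, -0.023], [1.0, -0.017, -0.011], [-0.012, -0.023, -1.0]]
force: [-0.3, -0.3, -0.0]
opening: 0.0281
```

Emit:
arm_command([
  [2.8,0,0,3,0,0,0],
  [2.8,0,0,4.5,0,0,0],
  [3,-1.5,-4,0,0,0,0],
  [3,-1.5,-4,0,0,0,0],
  [3,0,0,0,0,0,0],
])

```text
clock: 26.8
eef_pos: [0.466, -0.0678, 0.0772]
ee_rot: [[0.003, 1.0, -0.02], [1.0, -0.003, -0.013], [-0.013, -0.02, -1.0]]
force: [0.7, -0.1, -0.6]
opening: 0.0298
```

```bash
python3 - <<'E'
from h import *
T=wristpose(); im=viewer.read_camera("wrist"); cv2.imwrite("pics/w17.png",im); np.save("T17.npy",T);st()
E
```

```text
t 26.85 pos [ 0.467  -0.0646  0.0767] open 0.0299 F [ 0.8  0.5 -0.3] Tq [-0.01  0.02 -0.01]
[[-0.0007  0.9999 -0.0101]
 [ 0.9998  0.0005 -0.0204]] q [-12.7  44.9  24.3 122.  -45.   23.3  48. ]
```

View pics/w17.png

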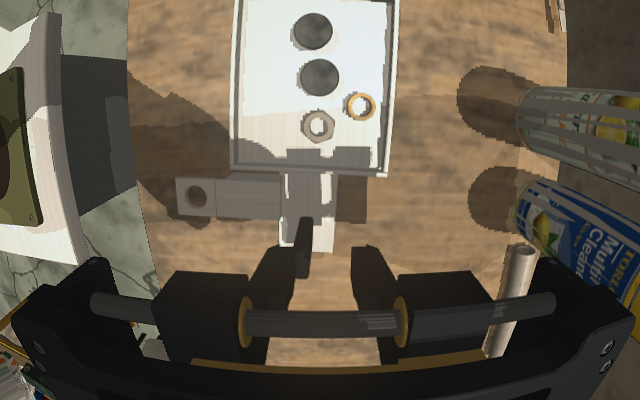

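```bash
python3 - <<'E'
from h import *
im=cv2.imread("pics/w17.png");cv2.imwrite("pics/w17z.png",cv2.resize(im[150:290,165:405],None,fx=3,fy=3,interpolation=cv2.INTER_CUBIC))
E
```

```text
(no output)
```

View pics/w17z.png

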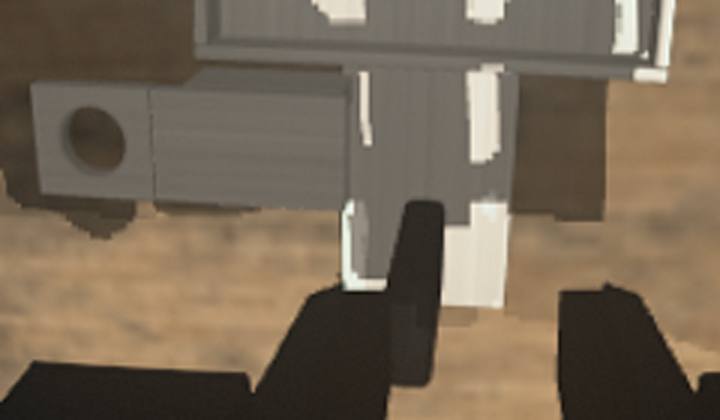

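```bash
python3 - <<'E'
from h import *
T=np.load("T17.npy");np.set_printoptions(precision=4,suppress=True)
f=lambda x,y,z:wpx2w(T,165+x/3,150+y/3,z)
print("fin top",f(413,357,.062),f(415,330,.062),f(411,385,.062),"hole",f(97,138,.028),"rear wall top",f(195,58,.018),f(665,80,.018),"apron edges",f(346,290,.004),f(500,306,.004),f(517,75,.004),"fin bottom front",f(424,203,.004))
# predicted from tray pose
def tray(o,yaw,p):
    c,s=np.cos(yaw),np.sin(yaw);return np.array([o[0]+c*p[0]-s*p[1],o[1]+s*p[0]+c*p[1],p[2]])
from scipy.optimize import least_squares
obs=[((-.096,.092,.028),(97,138)),((-.074,.064,.018),(195,58)),((-.074,-.064,.018),(665,80)),((-.151,.025,.004),(344,290)),((-.151,-.025,.004),(503,306))]
def res(q):
    r=[]
    for p,(x,y) in obs: r+=list(w2wpx(T,tray(q[:2],q[2],p))-[165+x/3,150+y/3])
    return r
s=least_squares(res,[.454,.032,np.radians(87.6)]);print(s.x,np.degrees(s.x[2]),np.round(s.fun,1));print(tray(s.x[:2],s.x[2],(-.13,0,.045)))
E
```

```text
fin top [ 0.4503 -0.1043  0.062 ] [ 0.451  -0.0966  0.062 ] [ 0.4495 -0.1125  0.062 ] hole [ 0.3607 -0.0594  0.028 ] rear wall top [ 0.3884 -0.0397  0.018 ] [ 0.5153 -0.0459  0.018 ] apron edges [ 0.4246 -0.116   0.004 ] [ 0.4719 -0.1208  0.004 ] [ 0.4761 -0.0484  0.004 ] fin bottom front [ 0.4493 -0.0869  0.004 ]
[0.4562 0.0316 1.5188] 87.02272862093707 [-1.4  0.2 -0.1 -0.9  1.2 -0.3 -0.5  1.8  0.6 -0.3]
[ 0.4494 -0.0982  0.045 ]
```

Emit:
arm_command([
  [4.0,-1.7,-3.3,0,0.012,-0.02,-0.05],
  [4.0,0,0,-2,0,0,0],
  [4.0,0,0,0,0,0,0],
  [4.0,0,0,0,0,0,0],
])

```text
clock: 27.25
eef_pos: [0.4529, -0.0932, 0.0565]
ee_rot: [[0.043, 0.999, 0.003], [0.999, -0.043, 0.006], [0.006, 0.003, -1.0]]
force: [-0.8, 0.1, -0.2]
opening: 0.0402
```

```bash
python3 - <<'E'
from h import *
T=wristpose(); im=viewer.read_camera("wrist"); cv2.imwrite("pics/w18.png",cv2.resize(im[100:310,200:490],None,fx=2.2,fy=2.2,interpolation=cv2.INTER_CUBIC)); np.save("T18.npy",T);st()
E
```

```text
t 27.3 pos [ 0.4531 -0.0927  0.0564] open 0.0401 F [ 0.7  0.2 -0. ] Tq [-0.05  0.06 -0.01]
[[ 0.0418  0.9991  0.0066]
 [ 0.9991 -0.0418  0.0026]] q [ -4.   45.5  16.7 125.  -49.6  16.2  53.9]
```

View pics/w18.png

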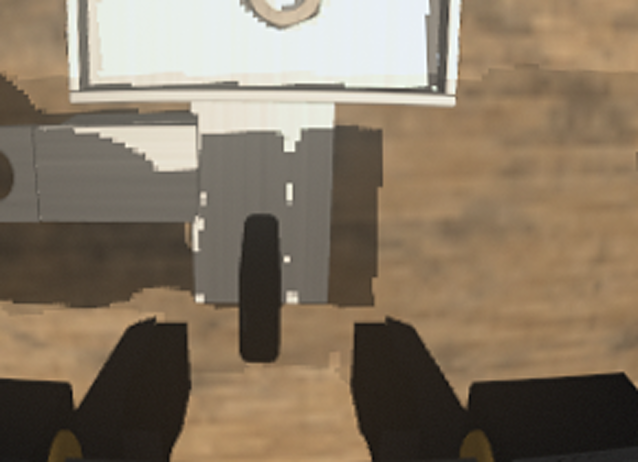

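Emit:
arm_command([
  [4.0,-0.4,-0.5,-2.5,-0.006,0.003,-0.01],
  [4.0,0,0,-1.5,0,0,0],
  [4.0,0,0,0,0,0,0],
])

```text
clock: 27.6
eef_pos: [0.4523, -0.0952, 0.0168]
ee_rot: [[0.046, 0.999, 0.004], [0.999, -0.046, -0.0], [0.0, 0.004, -1.0]]
force: [-0.3, 0.2, -0.9]
opening: 0.0401
```

```bash
python3 - <<'E'
from h import *
T=wristpose(); im=viewer.read_camera("wrist"); cv2.imwrite("pics/w19.png",cv2.resize(im[100:310,200:490],None,fx=2.2,fy=2.2,interpolation=cv2.INTER_CUBIC)); np.save("T19.npy",T);st()
E
```

```text
t 27.65 pos [ 0.4525 -0.0952  0.0174] open 0.0399 F [0.1 0.2 1. ] Tq [-0.09  0.06 -0.02]
[[ 0.0462  0.9989 -0.    ]
 [ 0.9989 -0.0462  0.0048]] q [  0.8  49.2   8.8 125.7 -52.5   8.4  56.1]
```

View pics/w19.png

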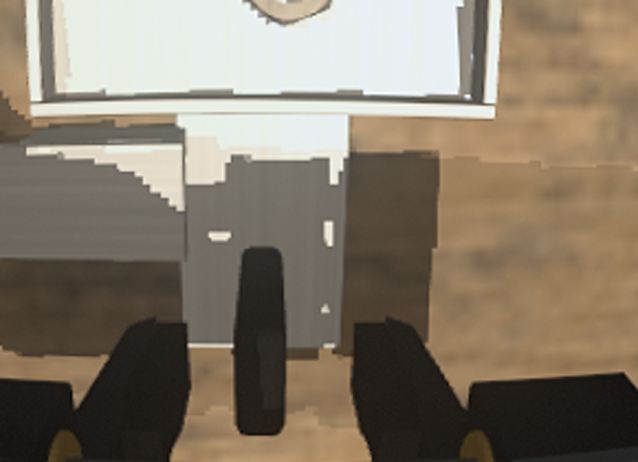

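Emit:
arm_command([
  [4.0,-0.3,-0.2,-1.0,0,0,0],
  [4.0,0,0,-0.7,0,0,0],
  [4.0,0,0,0,0,0,0],
  [1.5,0,0,0,0,0,0],
  [0.5,0,0,0,0,0,0],
  [0.5,0,0,0,0,0,0],
  [0.5,0,0,0,0,0,0],
], newtons=30)

```text
clock: 28.35
eef_pos: [0.4525, -0.0956, 0.0034]
ee_rot: [[0.041, 0.999, 0.01], [0.999, -0.041, -0.001], [-0.001, 0.01, -1.0]]
force: [-1.0, 0.2, -2.5]
opening: 0.0119
```

```bash
python3 - <<'E'
from h import *
st()
E
```

```text
t 28.35 pos [ 0.4525 -0.0956  0.0034] open 0.0119 F [-1.   0.2 -2.5] Tq [-0.11  0.33  0.02]
[[ 0.0414  0.9991 -0.0011]
 [ 0.9991 -0.0413  0.0098]] q [  3.1  50.6   5.2 126.  -53.1   5.   56.9]
```

```bash
cat > fit.py <<'E'
from h import *
from scipy.optimize import least_squares
a=lambda x,y:np.array([150+(x+.5)/4-.5,140+(y+.5)/4-.5])
def D(q,p):
    c,s=np.cos(q[2]),np.sin(q[2]);return np.array([q[0]+c*p[0]-s*p[1],q[1]+s*p[0]+c*p[1],p[2]])
E
python3 - <<'E'
from fit import *
obs=[((.165,-.085,.08),(153,163)),((0,-.085,.08),(366,155)),((0,.085,.08),(372,370)),((.165,.085,.08),(155,378)),((-.02,.092,.038),(403,383)),((-.038,.110,.038),(430,409)),((-.038,.074,.038),(431,361))]
f=lambda q:np.concatenate([w2px("top",D(q,p))-a(*x) for p,x in obs])
s=least_squares(f,[.495,.232,np.radians(93)],loss="soft_l1");print(s.x,np.degrees(s.x[2]),(s.fun*4).round(1).reshape(-1,2))
im=viewer.read_camera("top");cv2.imwrite("pics/top20.png",cv2.resize(im[140:280,150:310],None,fx=4,fy=4,interpolation=cv2.INTER_CUBIC))
im=viewer.read_camera("scene");cv2.imwrite("pics/s20.png",cv2.resize(im[130:280,170:350],None,fx=4,fy=4,interpolation=cv2.INTER_CUBIC))
T=wristpose();im=viewer.read_camera("wrist");cv2.imwrite("pics/w20.png",im);np.save("T20.npy",T)
E
```

```text
[0.49486278 0.23185449 1.62361326] 93.02618740028981 [[ 0.2 -2.4]
 [ 1.3 -3.7]
 [-1.6  3.5]
 [-2.9  4.5]
 [ 4.1  1.5]
 [ 0.7 -2.1]
 [-1.2 -0.7]]
```

View pics/w20.png

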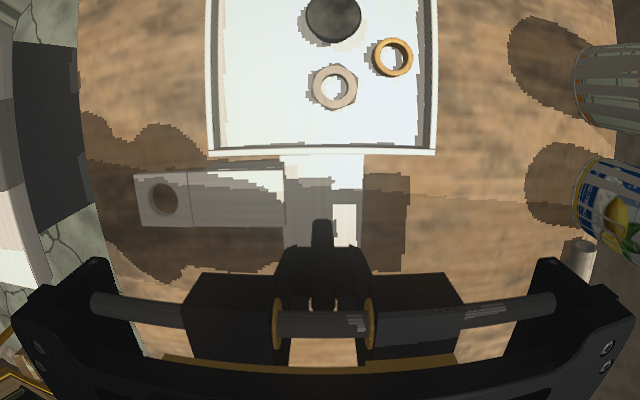

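View pics/s20.png

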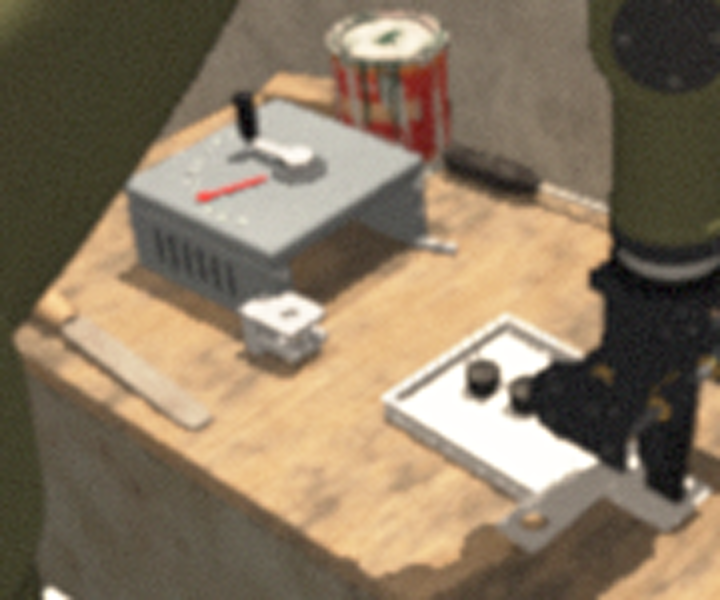

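Emit:
arm_command([
  [0.5,0.4,0.4,0,0,0,0.012],
  [0.5,0.7,0.8,0,0,0,0.012],
  [0.5,0.8,1,0,0,0,0.012],
  [0.5,0.8,1,0,0,0,0.012],
  [0.5,0.8,1,0,0,0,0.012],
  [0.5,0.8,1,0,0,0,0.012],
  [0.5,0.6,0.8,0,0,0,0.012],
  [0.5,0,0,0,0,0,0],
])

```text
clock: 29.3
eef_pos: [0.5012, -0.0381, 0.0034]
ee_rot: [[-0.047, 0.999, 0.007], [0.999, 0.047, -0.009], [-0.009, 0.006, -1.0]]
force: [-0.4, 1.5, 0.9]
opening: 0.0118
```

```bash
python3 - <<'E'
from h import *
T=wristpose();im=viewer.read_camera("wrist");cv2.imwrite("pics/w21.png",im);np.save("T21.npy",T); st()
E
```

```text
t 29.35 pos [ 0.5009 -0.0382  0.0034] open 0.0119 F [-0.6  1.6 -0.1] Tq [0.47 0.02 0.06]
[[-0.046   0.9989 -0.0086]
 [ 0.9989  0.046   0.0058]] q [ -9.8  52.3  14.4 119.4 -51.5  14.   52.3]
```

View pics/w21.png

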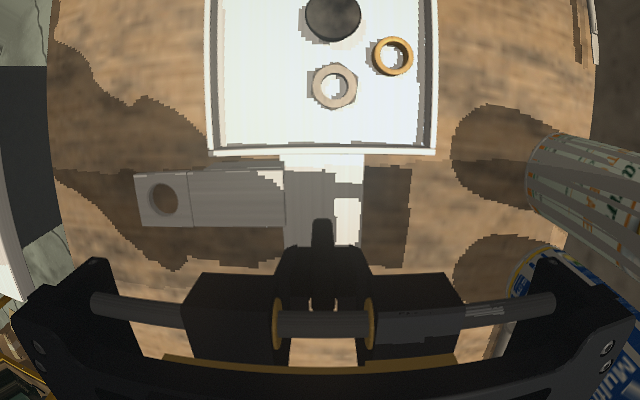

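```bash
python3 - <<'E'
from fit import *
im=cv2.imread("pics/w21.png");cv2.imwrite("pics/w21z.png",cv2.resize(im[130:270,125:445],None,fx=2.5,fy=2.5,interpolation=cv2.INTER_CUBIC))
E
```

```text
(no output)
```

View pics/w21z.png

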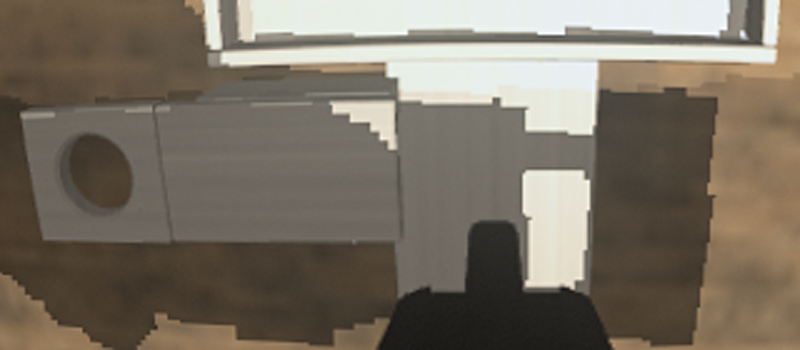

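```bash
python3 - <<'E'
from fit import *
T=np.load("T21.npy")
obs=[((-.096,.092,.028),(96,172)),((-.074,.064,.018),(208,52)),((-.074,-.064,.018),(775,49)),((-.112,.110,.028),(44,239)),((-.08,.110,.028),(22,113))]
def res(q):
    return np.concatenate([w2wpx(T,D(q,p))-[125+x/2.5,130+y/2.5] for p,(x,y) in obs])
s=least_squares(res,[.49,.09,1.6]);print(s.x,np.degrees(s.x[2]),s.fun.round(1))
print("fin",D(s.x,(-.13,0,.045)), "tool",T[:3,3])
q=[.49486,.23185,np.radians(93.03)]
c,sn=np.cos(q[2]),np.sin(q[2]);d=s.x[:2]-q[:2];print("tray origin in dryer",c*d[0]+sn*d[1],-sn*d[0]+c*d[1],"yaw",np.degrees(s.x[2]-q[2]))
E
```

```text
[0.49178067 0.09087515 1.64287633] 94.1298797671161 [-0.5 -0.1 -0.5  3.7  0.8 -0.8  0.8 -1.2 -0.3 -1.7]
fin [ 0.50114296 -0.03878728  0.045     ] tool [ 0.50122628 -0.03807746  0.00340293]
tray origin in dryer -0.1406149930648504 0.010526787921763554 yaw 1.0998797671160883
```

Emit:
arm_command([
  [0.5,0.4,0.2,0,0,0,0.004],
  [0.5,0.4,0.4,0,0,0,0.004],
  [0.5,0.1,0.8,0,0,0,0],
  [0.5,0,0,0,0,0,0],
  [0.5,0,0,0,0,0,0],
])

```text
clock: 29.85
eef_pos: [0.509, -0.025, 0.0034]
ee_rot: [[-0.051, 0.999, 0.004], [0.999, 0.051, -0.009], [-0.009, 0.004, -1.0]]
force: [-0.8, -2.2, 0.7]
opening: 0.0116
```

```bash
python3 - <<'E'
from h import *
T=wristpose();im=viewer.read_camera("wrist");cv2.imwrite("pics/w22.png",im);np.save("T22.npy",T); st()
im=viewer.read_camera("top");cv2.imwrite("pics/top22.png",cv2.resize(im[140:280,150:340],None,fx=4,fy=4,interpolation=cv2.INTER_CUBIC))
im=viewer.read_camera("scene");cv2.imwrite("pics/s22.png",cv2.resize(im[130:280,170:350],None,fx=4,fy=4,interpolation=cv2.INTER_CUBIC))
E
```

```text
t 29.9 pos [ 0.509  -0.0249  0.0034] open 0.0118 F [-0.7 -0.6  0.3] Tq [-0.06  0.18  0.09]
[[-0.0515  0.9986 -0.0092]
 [ 0.9987  0.0515  0.0039]] q [-12.3  52.7  16.1 118.1 -51.1  15.7  50.6]
```

View pics/s22.png

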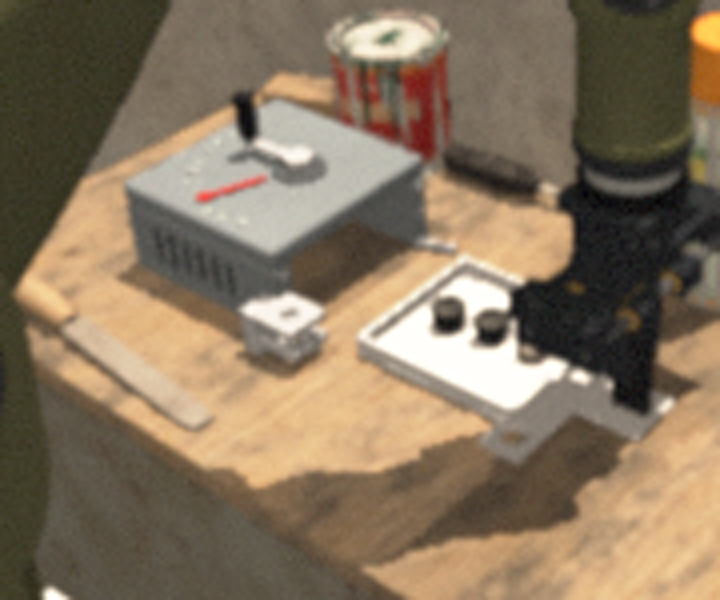

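View pics/top22.png

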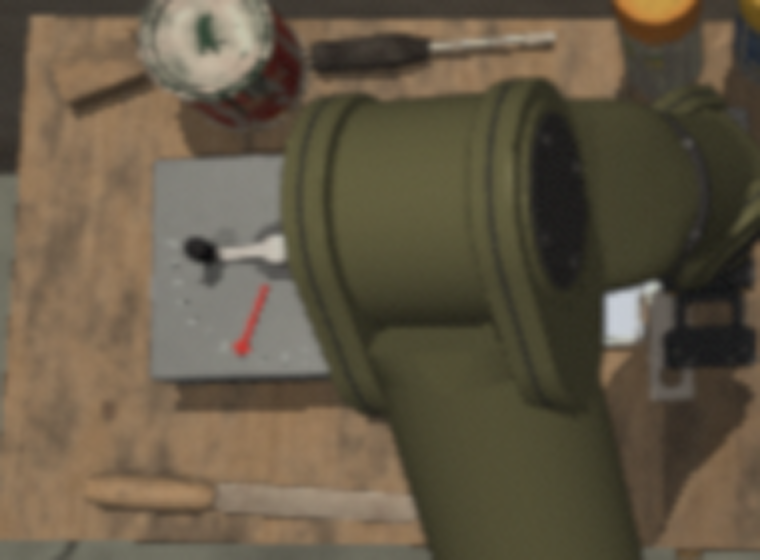

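Emit:
arm_command([
  [0.5,-0.05,0.6,0,0.009,0.004,0],
  [0.5,-0.06,1.2,0,0,0,0],
  [0.5,-0.08,1.5,0,0,0,0],
  [0.5,-0.08,1.5,0,0,0,0],
  [0.5,-0.06,1,0,0,0,0],
  [0.5,0,0,0,0,0,0],
])

```text
clock: 30.6
eef_pos: [0.5068, 0.0369, 0.0034]
ee_rot: [[-0.049, 0.999, 0.003], [0.999, 0.049, -0.001], [-0.001, 0.003, -1.0]]
force: [0.0, -1.6, -0.9]
opening: 0.0118
```

```bash
python3 - <<'E'
from h import *
st()
T=wristpose();im=viewer.read_camera("wrist");cv2.imwrite("pics/w23.png",im);np.save("T23.npy",T)
im=viewer.read_camera("scene");cv2.imwrite("pics/s23.png",cv2.resize(im[150:250,200:330],None,fx=5,fy=5,interpolation=cv2.INTER_CUBIC))
E
```

```text
t 30.6 pos [0.5068 0.0369 0.0034] open 0.0118 F [ 0.  -1.6 -0.9] Tq [-0.3  -0.03 -0.06]
[[-0.049   0.9988 -0.0014]
 [ 0.9988  0.049   0.0032]] q [-19.   52.7  16.2 118.3 -52.5  16.1  45.1]
```

View pics/s23.png

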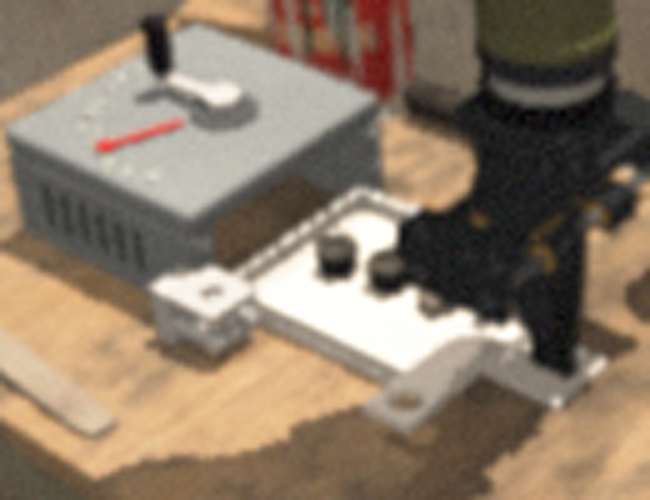

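View pics/w23.png

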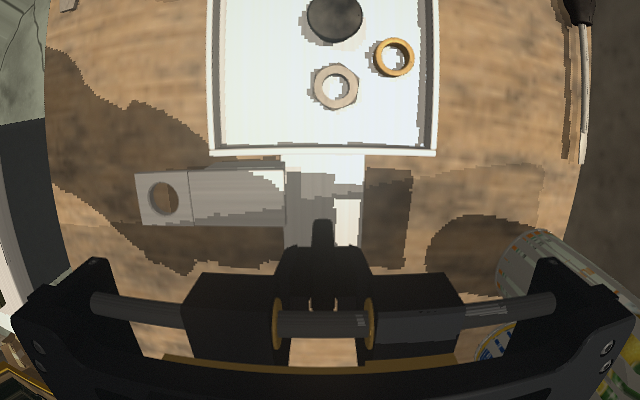

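Emit:
arm_command([
  [0.5,-0.1,0.6,0,0,0,0.004],
  [0.5,-0.12,1.2,0,0,0,0],
  [0.5,-0.08,1.5,0,0,0,0],
  [0.5,-0.08,1.5,0,0,0,0],
  [0.5,-0.08,1.5,0,0,0,0],
  [0.5,-0.05,1,0,0,0,0],
  [0.5,0,0,0,0,0,0],
])

```text
clock: 31.4
eef_pos: [0.5006, 0.1096, 0.0034]
ee_rot: [[-0.046, 0.999, 0.003], [0.999, 0.046, -0.005], [-0.005, 0.003, -1.0]]
force: [0.6, -0.2, -0.2]
opening: 0.0121
```

```bash
python3 - <<'E'
from h import *
st()
im=viewer.read_camera("scene");cv2.imwrite("pics/s24.png",cv2.resize(im[150:250,200:330],None,fx=5,fy=5,interpolation=cv2.INTER_CUBIC))
E
```

```text
t 31.4 pos [0.5006 0.1096 0.0034] open 0.0121 F [ 0.6 -0.2 -0.2] Tq [ 0.27 -0.21 -0.07]
[[-0.0456  0.9989 -0.0051]
 [ 0.999   0.0456  0.0026]] q [-28.3  53.2  18.  117.5 -53.4  17.5  37.4]
```

View pics/s24.png

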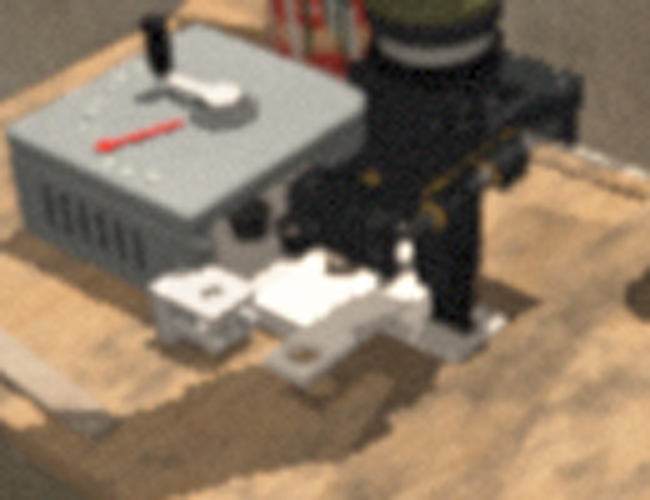

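Emit:
arm_command([
  [0.5,0,0.6,0,0.005,0,0.006],
  [0.5,-0.06,1.2,0,0,0,0],
  [0.5,-0.08,1.5,0,0,0,0],
  [0.5,-0.05,1.0,0,0,0,0],
  [0.5,-0.05,0.8,0,0,0,0],
  [0.5,0,0,0,0,0,0],
])

```text
clock: 32.05
eef_pos: [0.4978, 0.1597, 0.0034]
ee_rot: [[-0.046, 0.999, 0.002], [0.999, 0.046, -0.003], [-0.003, 0.002, -1.0]]
force: [0.2, 0.6, 1.1]
opening: 0.0119
```

```bash
python3 - <<'E'
from h import *
st()
T=wristpose();im=viewer.read_camera("wrist");cv2.imwrite("pics/w25.png",im);np.save("T25.npy",T)
E
```

```text
t 32.05 pos [0.4978 0.1597 0.0034] open 0.0119 F [0.2 0.6 1.1] Tq [ 0.12 -0.09 -0.08]
[[-0.0463  0.9989 -0.0029]
 [ 0.9989  0.0463  0.002 ]] q [-34.7  53.8  20.  115.8 -53.6  19.8  32. ]
```

View pics/w25.png

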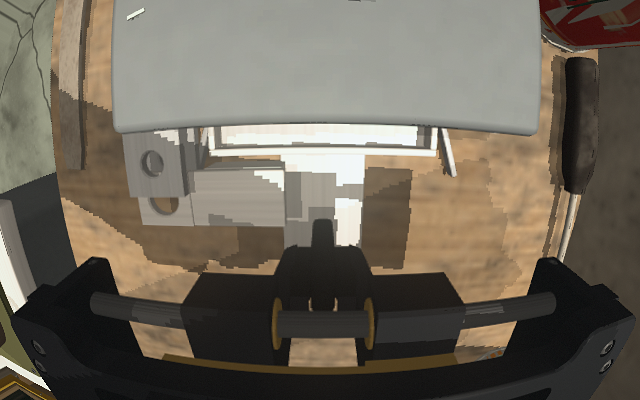

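Emit:
arm_command([
  [0.5,-0.02,0.6,0,0,0,0.004],
  [0.5,-0.03,0.6,0,0,0,0],
  [0.5,-0.02,0.4,0,0,0,0],
  [0.5,0,0.2,0,0,0,0],
  [0.5,0,0,0,0,0,0],
])

```text
clock: 32.6
eef_pos: [0.4972, 0.1765, 0.0034]
ee_rot: [[-0.047, 0.999, 0.002], [0.999, 0.047, -0.005], [-0.005, 0.002, -1.0]]
force: [0.9, -2.6, -0.0]
opening: 0.0115
```

Emit:
arm_command([
  [0.5,0,0.3,0,0,0,0],
  [0.5,0,0.3,0,0,0,0],
])

```text
clock: 32.8
eef_pos: [0.497, 0.1818, 0.0034]
ee_rot: [[-0.046, 0.999, 0.002], [0.999, 0.046, -0.006], [-0.006, 0.001, -1.0]]
force: [-1.5, -10.2, 1.7]
opening: 0.0119
```

Emit:
arm_command([
  [0.5,0,0.3,0,0,0,0],
  [0.5,0,0.3,0,0,0,0],
])

```text
clock: 33.0
eef_pos: [0.4967, 0.1815, 0.0035]
ee_rot: [[-0.042, 0.999, 0.002], [0.999, 0.042, -0.015], [-0.015, 0.001, -1.0]]
force: [-0.2, -8.2, -0.1]
opening: 0.0114
```

Emit:
arm_command([
  [0.5,0,0.6,0,0.015,0,0],
  [0.5,0,0.6,0,0,0,0],
  [0.5,0,0,0,0,0,0],
])

```text
clock: 33.3
eef_pos: [0.4966, 0.1811, 0.0035]
ee_rot: [[-0.034, 0.999, 0.003], [0.999, 0.034, -0.016], [-0.017, 0.002, -1.0]]
force: [0.9, 2.1, -1.3]
opening: 0.0119
```

```bash
python3 - <<'E'
from h import *
st()
T=wristpose();im=viewer.read_camera("wrist");cv2.imwrite("pics/w26.png",cv2.resize(im[100:240,110:390],None,fx=2.8,fy=2.8,interpolation=cv2.INTER_CUBIC));np.save("T26.npy",T)
E
```

```text
t 33.3 pos [0.4966 0.1811 0.0035] open 0.0119 F [ 0.9  2.1 -1.3] Tq [ 0.6  -0.06  0.15]
[[-0.0343  0.9993 -0.0165]
 [ 0.9994  0.0343  0.0023]] q [-38.6  54.5  22.3 114.6 -53.2  21.5  28. ]
```

View pics/w26.png

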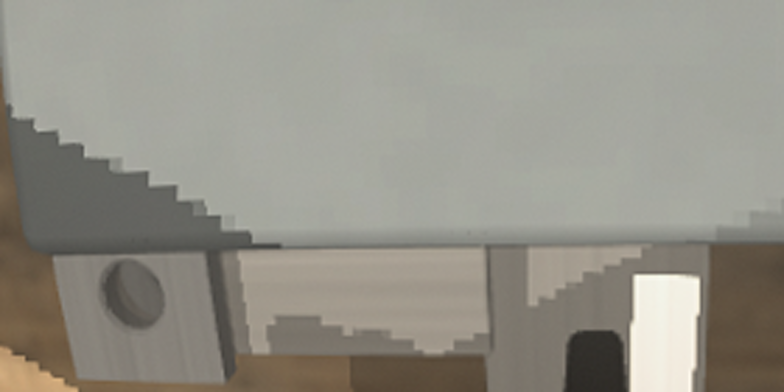

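```bash
python3 - <<'E'
from fit import *
T=wristpose();im=viewer.read_camera("wrist");cv2.imwrite("pics/w27.png",cv2.resize(im[180:245,110:215],None,fx=7,fy=7,interpolation=cv2.INTER_CUBIC))
q=[.49486,.23185,np.radians(93.03)]
for z in(.038,.032,.028,.022,.018): print(z,(w2wpx(T,D(q,(-.02,.092,z)))-[110,180])*7)
E
```

```text
0.038 [331.92934982 196.27511594]
0.032 [365.84363311 170.78870422]
0.028 [387.51110128 154.61553143]
0.022 [418.67499747 131.50219249]
0.018 [438.60159986 116.81391326]
```

View pics/w27.png

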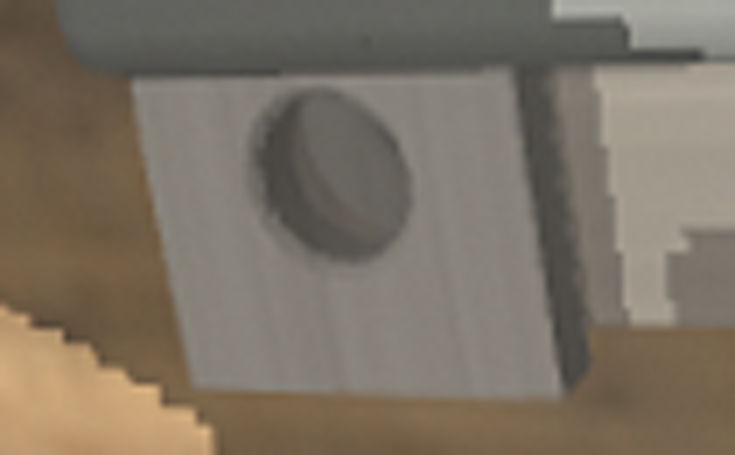

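```bash
python3 - <<'E'
from fit import *
T=np.load("T26.npy");T=wristpose()
q=[.49486,.23185,np.radians(93.03)]
P=lambda p:((w2wpx(T,D(q,p))-[110,180])*7).round(0)
print("lug rear edge pred",P((-.036,.06,.028)),P((-.036,.05,.028)),"fork corners",P((-.038,.110,.038)),P((-.038,.074,.038)),P((-.038,.074,.032)))
im=viewer.read_camera("wrist")
f=lambda x,y:im[180+int(y/7),110+int(x/7)]
for x,y in((350,140),(380,150),(400,180),(340,120),(320,150),(290,160),(330,350),(600,380),(620,300)):print((x,y),f(x,y))
# apron end
P2=lambda p:w2wpx(T,D(q,p)).round(1)
print("apron rear right",P2((-.075,-.025,.004)),"apron right @0",P2((-.0,-.025,.004)))
cv2.imwrite("pics/w28.png",cv2.resize(im[150:290,110:400],None,fx=2.7,fy=2.7,interpolation=cv2.INTER_CUBIC))
E
```

```text
lug rear edge pred [764. 337.] [881. 337.] fork corners [199. 402.] [568. 411.] [595. 379.]
(350, 140) [ 92  99 102]
(380, 150) [90 96 99]
(400, 180) [89 95 98]
(340, 120) [ 96 102 106]
(320, 150) [ 95 101 105]
(290, 160) [72 78 82]
(330, 350) [116 125 128]
(600, 380) [ 73  92 109]
(620, 300) [104 112 119]
apron rear right [363.1 265.3] apron right @0 [366.7 153.3]
```

View pics/w28.png

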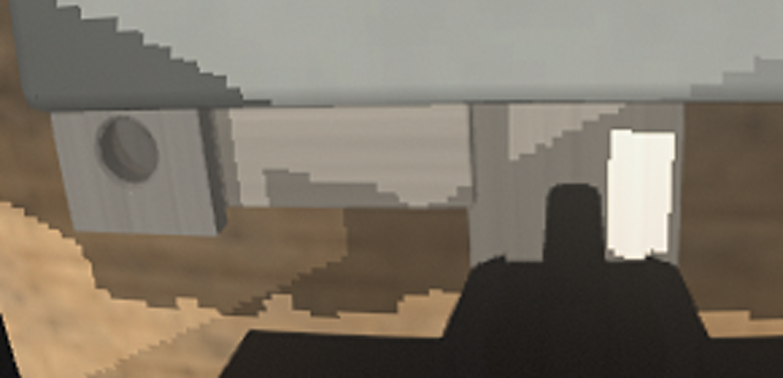

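Emit:
arm_command([
  [2.5,0,0,0,0,0,0],
  [3.5,0,0,0,0,0,0],
  [3.5,0,0,0,0,0,0],
  [3.5,0,0,2,0,0,0],
  [3.5,0,0,4,0,0,0],
  [3.5,0,-0.5,4,0.01,0,0],
  [3.5,-0.5,-3,2,0,0,0],
  [3.5,-1,-4,0,0,0,0],
  [3.5,-1,-4,0,0,0,0],
  [3.5,0,0,0,0,0,0],
])

```text
clock: 34.45
eef_pos: [0.4683, 0.0749, 0.1275]
ee_rot: [[-0.049, 0.999, 0.0], [0.999, 0.049, 0.007], [0.007, 0.0, -1.0]]
force: [0.5, 0.3, 0.9]
opening: 0.0352
```

```bash
python3 - <<'E'
from h import *
st()
T=wristpose();im=viewer.read_camera("wrist");cv2.imwrite("pics/w29.png",im);np.save("T29.npy",T)
im=viewer.read_camera("top");cv2.imwrite("pics/top29.png",cv2.resize(im[140:280,150:340],None,fx=4,fy=4,interpolation=cv2.INTER_CUBIC))
E
```

```text
t 34.45 pos [0.4683 0.0749 0.1275] open 0.0352 F [0.5 0.3 0.9] Tq [-0.04  0.09 -0.04]
[[-0.0493  0.9988  0.0072]
 [ 0.9988  0.0493  0.0004]] q [-33.3  40.4  31.6 120.9 -43.2  30.3  33.6]
```

View pics/w29.png

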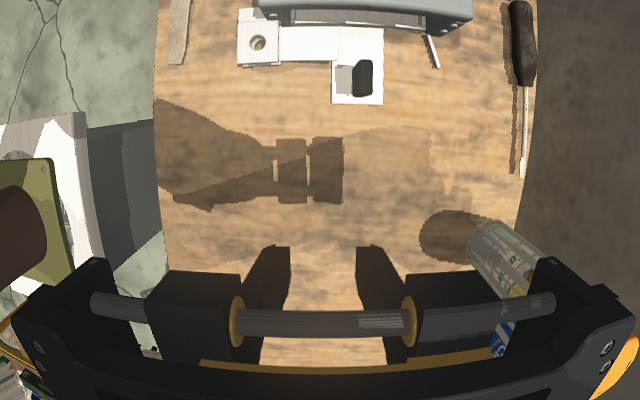

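View pics/top29.png

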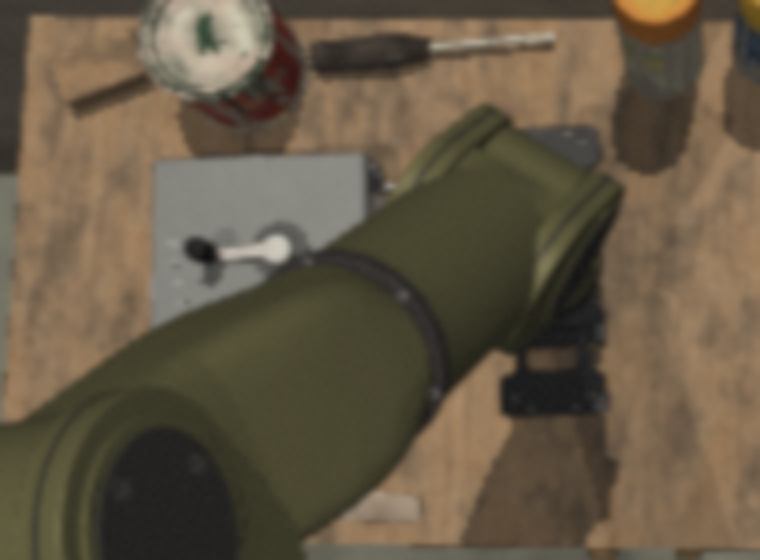

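Emit:
arm_command([
  [3.5,-0.8,-4.7,0,0,0,0],
  [3.5,-0.8,-4.7,0,0,0,0],
  [3.5,-1.3,-4.7,0,0,0,0],
  [3.5,-1.3,-4.7,0,0,0,0],
  [3.5,-1.3,-4.7,0,0,0,0],
  [3.5,-1.3,-4,0,0,0,0],
  [3.5,0,0,0,0,0,0],
  [3.5,0,0,0,0,0,0],
])

```text
clock: 35.35
eef_pos: [0.408, -0.1887, 0.124]
ee_rot: [[-0.088, 0.996, 0.006], [0.996, 0.088, 0.018], [0.017, 0.007, -1.0]]
force: [-0.1, 0.8, -0.2]
opening: 0.0352
```

```bash
python3 - <<'E'
from h import *
st()
T=wristpose();im=viewer.read_camera("wrist");cv2.imwrite("pics/w30.png",im);np.save("T30.npy",T)
E
```

```text
t 35.35 pos [ 0.408  -0.1887  0.124 ] open 0.0352 F [-0.1  0.8 -0.2] Tq [-0.01  0.07  0.06]
[[-0.0878  0.996   0.0174]
 [ 0.9961  0.0877  0.0071]] q [  5.4  37.9  23.3 124.6 -38.4  24.9  64.9]
```

View pics/w30.png

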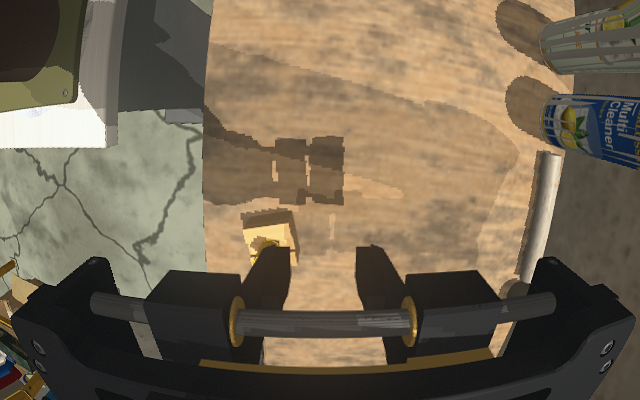

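Emit:
arm_command([
  [3.5,-2.2,-2,0,-0.018,0.006,-0.03],
  [3.5,-2.2,-3,0,0,0,-0.03],
  [3.5,0,0,0,0,0,0],
  [3.5,0,0,0,0,0,0],
])

```text
clock: 35.8
eef_pos: [0.3689, -0.2319, 0.1231]
ee_rot: [[-0.044, 0.999, 0.001], [0.999, 0.044, 0.003], [0.003, 0.001, -1.0]]
force: [0.2, 0.3, 0.5]
opening: 0.0349
```

```bash
python3 - <<'E'
from h import *
st()
T=wristpose();im=viewer.read_camera("wrist");cv2.imwrite("pics/w31.png",cv2.resize(im[130:300,230:420],None,fx=3.4,fy=3.4,interpolation=cv2.INTER_CUBIC));np.save("T31.npy",T)
E
```

```text
t 35.8 pos [ 0.3689 -0.2319  0.1231] open 0.0349 F [0.2 0.3 0.5] Tq [-0.01  0.03 -0.  ]
[[-0.0442  0.999   0.0026]
 [ 0.999   0.0442  0.0013]] q [ 12.2  37.2  22.7 127.  -38.2  22.4  69.1]
```

View pics/w31.png

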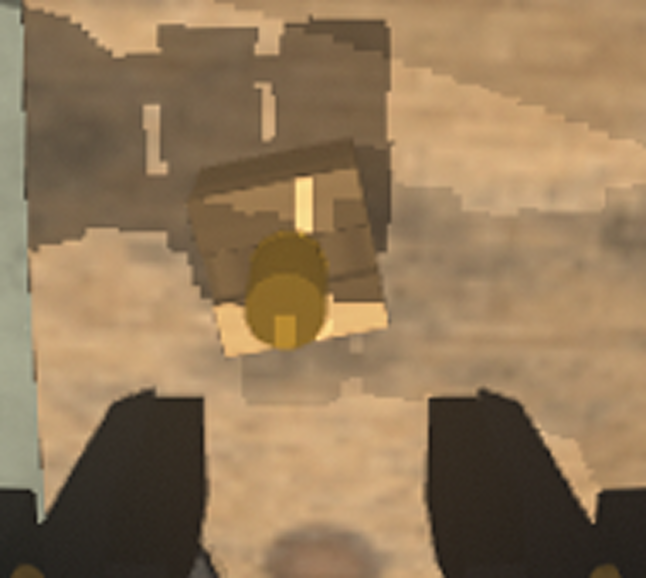

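```bash
python3 - <<'E'
from h import *
T=np.load("T31.npy");np.set_printoptions(precision=4,suppress=True)
print(wpx2w(T,230+286/3.4,130+310/3.4,.072), wpx2w(T,230+287/3.4,130+290/3.4,.055))
# TCP-based consistency: grasped ring location in tool at T16 image: crop (271,490)/2.2
E
```

```text
[ 0.3618 -0.2446  0.072 ] [ 0.3617 -0.2458  0.055 ]
```

Emit:
arm_command([
  [3.5,-0.7,-1.35,-3,-0.003,0.001,0],
  [3.5,0,0,-2,0,0,0],
  [3.5,0,0,0,0,0,0],
])

```text
clock: 36.15
eef_pos: [0.3674, -0.2412, 0.0719]
ee_rot: [[-0.057, 0.998, 0.004], [0.998, 0.057, -0.0], [-0.001, 0.004, -1.0]]
force: [-1.0, 0.1, 0.3]
opening: 0.0351
```

```bash
python3 - <<'E'
from h import *
st()
T=wristpose();im=viewer.read_camera("wrist");cv2.imwrite("pics/w32.png",cv2.resize(im[130:300,230:420],None,fx=3.4,fy=3.4,interpolation=cv2.INTER_CUBIC));np.save("T32.npy",T)
E
```

```text
t 36.15 pos [ 0.3674 -0.2412  0.0719] open 0.0351 F [-1.   0.1  0.3] Tq [-0.04  0.05 -0.04]
[[-0.057   0.9984 -0.0006]
 [ 0.9984  0.057   0.0042]] q [ 19.3  42.4  13.2 128.4 -43.   13.2  74.5]
```

View pics/w32.png

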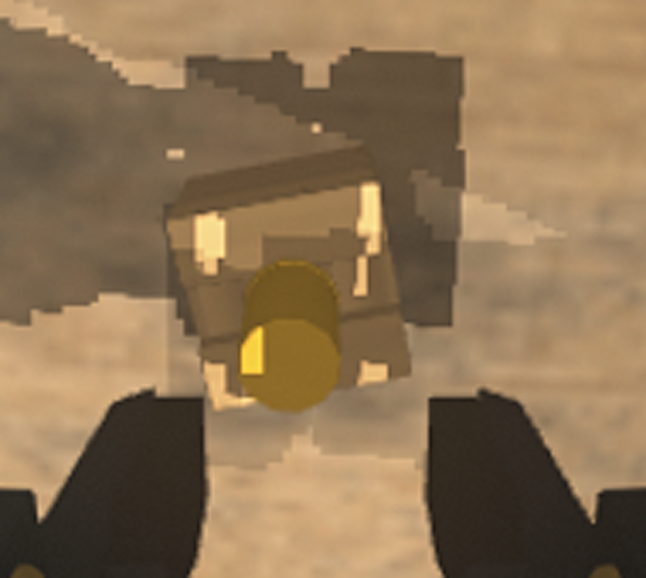

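```bash
python3 - <<'E'
from h import *
T=np.load("T32.npy");np.set_printoptions(precision=4,suppress=True)
print(wpx2w(T,230+290/3.4,130+362/3.4,.072))
E
```

```text
[ 0.362  -0.2441  0.072 ]
```

Emit:
arm_command([
  [3.5,-0.6,-0.3,-1.5,0,0.006,0],
  [3.5,0,0,-1.2,0,0,0],
  [3.5,0,0,0,0,0,0],
])

```text
clock: 36.5
eef_pos: [0.365, -0.2427, 0.0472]
ee_rot: [[-0.064, 0.998, 0.002], [0.998, 0.064, -0.002], [-0.002, 0.002, -1.0]]
force: [-0.4, -0.4, -0.0]
opening: 0.0353
```

```bash
python3 - <<'E'
from h import *
st()
T=wristpose();im=viewer.read_camera("wrist");cv2.imwrite("pics/w33.png",cv2.resize(im[130:300,230:420],None,fx=3.4,fy=3.4,interpolation=cv2.INTER_CUBIC));np.save("T33.npy",T)
E
```

```text
t 36.5 pos [ 0.365  -0.2427  0.0472] open 0.0353 F [-0.4 -0.4 -0. ] Tq [-0.06  0.01  0.06]
[[-0.0636  0.998  -0.0025]
 [ 0.998   0.0636  0.0022]] q [ 22.4  45.    8.4 129.1 -44.5   8.4  76.2]
```

View pics/w33.png

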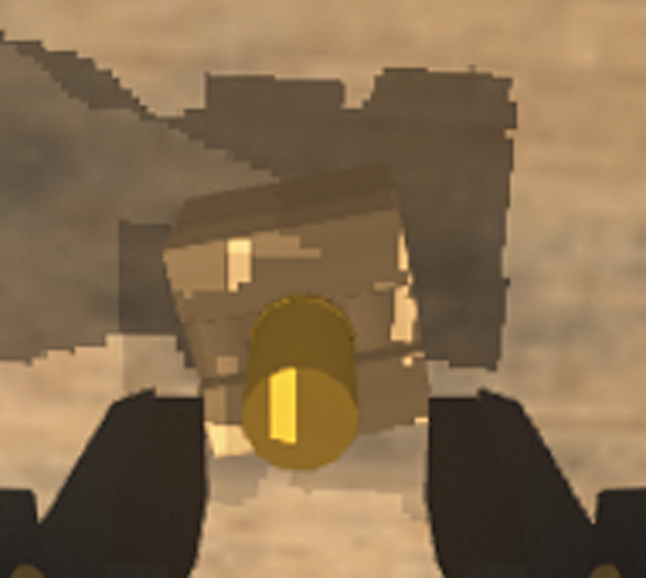

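Emit:
arm_command([
  [3.5,-0.3,-0.1,-0.8,0.022,0.035,0],
  [3.5,0,0,-1.0,0,0,0],
  [3.5,0,0,-0.8,0,0,0],
  [3.5,0,0,0,0,0,0],
])

```text
clock: 36.95
eef_pos: [0.3646, -0.2431, 0.0235]
ee_rot: [[-0.067, 0.997, -0.028], [0.998, 0.068, 0.017], [0.018, -0.027, -0.999]]
force: [0.7, -0.2, 0.3]
opening: 0.0351
```

```bash
python3 - <<'E'
from h import *
st()
T=wristpose();im=viewer.read_camera("wrist");cv2.imwrite("pics/w34.png",cv2.resize(im[130:300,230:420],None,fx=3.4,fy=3.4,interpolation=cv2.INTER_CUBIC));np.save("T34.npy",T)
E
```

```text
t 36.95 pos [ 0.3646 -0.2431  0.0235] open 0.0351 F [ 0.7 -0.2  0.3] Tq [-0.08  0.04 -0.01]
[[-0.0672  0.9976  0.0184]
 [ 0.9973  0.0677 -0.0272]] q [ 22.6  48.3   8.5 127.4 -44.6   9.1  76.5]
```

View pics/w34.png

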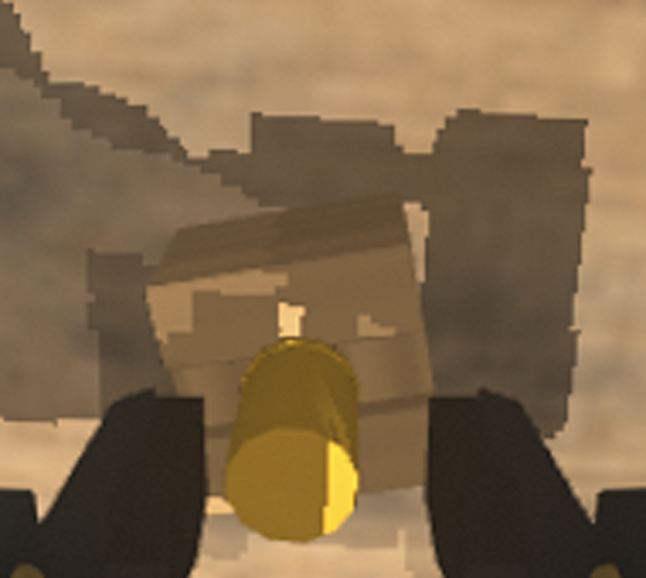

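Emit:
arm_command([
  [3.5,-0.3,-0.1,-0.6,0,0,0],
  [3.5,0,0,-0.2,0,0,0],
  [3.5,0,0,0,0,0,0],
  [1.5,0,0,0,0,0,0],
  [1.0,0,0,0,0,0,0],
  [1.0,0,0,0,0,0,0],
], newtons=35)

```text
clock: 37.6
eef_pos: [0.3607, -0.2441, 0.0159]
ee_rot: [[-0.066, 0.997, -0.027], [0.998, 0.066, 0.017], [0.019, -0.026, -0.999]]
force: [0.4, -0.9, -1.8]
opening: 0.0197
```

```bash
python3 - <<'E'
from h import *
st()
T=wristpose();im=viewer.read_camera("wrist");cv2.imwrite("pics/w35.png",cv2.resize(im[130:300,230:420],None,fx=3.4,fy=3.4,interpolation=cv2.INTER_CUBIC));np.save("T35.npy",T)
E
```

```text
t 37.6 pos [ 0.3607 -0.2441  0.0159] open 0.0197 F [ 0.4 -0.9 -1.8] Tq [-0.1   0.06  0.02]
[[-0.0659  0.9976  0.0186]
 [ 0.9974  0.0664 -0.0262]] q [ 24.1  49.1   6.6 127.9 -45.    7.2  77.2]
```

View pics/w35.png

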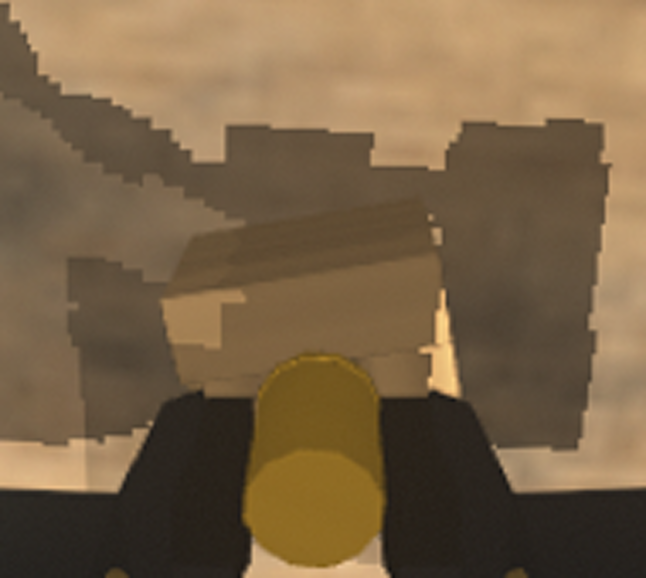

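Emit:
arm_command([
  [1.0,0,0,1,0,0,0],
  [1.0,0,0,2,0,0,0],
  [1.0,0,0,3,0,0,0],
  [1.0,0,0,3,0,0,0],
  [1.0,0,0,1,0,0,0],
  [1.0,0,0,0,0,0,0],
])

```text
clock: 38.25
eef_pos: [0.36, -0.2432, 0.1191]
ee_rot: [[-0.066, 0.997, -0.029], [0.998, 0.066, 0.019], [0.021, -0.027, -0.999]]
force: [-0.2, 0.8, -0.8]
opening: 0.0196
```

```bash
python3 - <<'E'
from h import *
st()
T=wristpose();im=viewer.read_camera("wrist");cv2.imwrite("pics/w36.png",cv2.resize(im[60:300,200:450],None,fx=2.4,fy=2.4,interpolation=cv2.INTER_CUBIC));np.save("T36.npy",T)
E
```

```text
t 38.25 pos [ 0.36   -0.2432  0.1191] open 0.0196 F [-0.2  0.8 -0.8] Tq [-0.11 -0.01  0.02]
[[-0.0658  0.9976  0.0208]
 [ 0.9974  0.0664 -0.0274]] q [ 13.   38.6  24.6 125.5 -37.4  25.3  71.7]
```

View pics/w36.png

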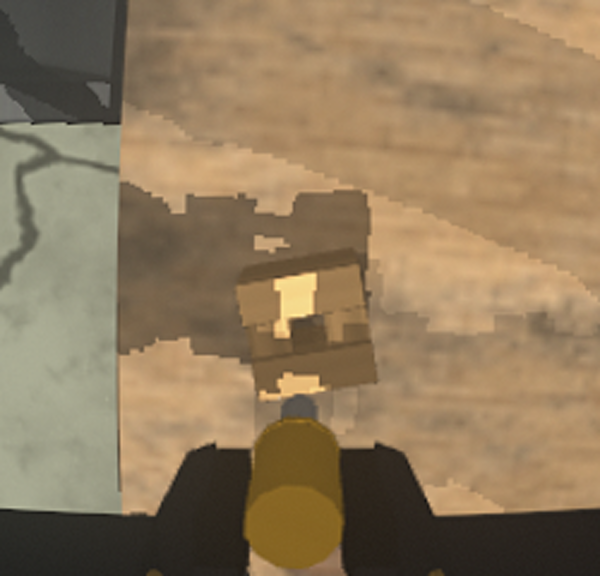

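```bash
python3 - <<'E'
from fit import *
np.set_printoptions(precision=4,suppress=True)
print(wpx2w(np.load("T29.npy"),258,43,.038),wpx2w(np.load("T26.npy"),110+332/7,180+175/7,.038), D([.49486,.23185,np.radians(93.03)],(-.02,.092,.038)))
T=np.load("T36.npy");print("pin tip in world if at z",[wpx2w(T,200+299/2.4,60+404/2.4,z) for z in(.107,.112)],"head top",wpx2w(T,200+295/2.4,60+525/2.4,.175))
E
```

```text
[0.4047 0.2081 0.038 ] [0.4042 0.2088 0.038 ] [0.404 0.207 0.038]
pin tip in world if at z [array([ 0.3601, -0.245 ,  0.107 ]), array([ 0.3601, -0.243 ,  0.112 ])] head top [ 0.3608 -0.2434  0.175 ]
```

Emit:
arm_command([
  [1.0,1.5,3,0,0,0,0],
  [1.0,1.5,4,0,0,0,0],
  [1.0,1.5,4,0,0,0,0],
  [1.0,1.5,4,0,0,0,0],
  [1.0,1,4,0,0,0,0],
  [1.0,0,4,0,0,0,0],
  [1.0,0,4,0,0,0,0],
  [1.0,0,4,0,0,0,0],
  [1.0,0,3,0,0,0,0],
  [1.0,0,0,0,0,0,0],
])

```text
clock: 39.3
eef_pos: [0.4269, 0.1091, 0.1095]
ee_rot: [[-0.062, 0.997, -0.04], [0.998, 0.062, 0.016], [0.018, -0.039, -0.999]]
force: [-0.2, -0.2, -0.7]
opening: 0.0195
```

```bash
python3 - <<'E'
from h import *
st()
E
```

```text
t 39.3 pos [0.4269 0.1091 0.1095] open 0.0195 F [-0.2 -0.2 -0.7] Tq [-0.08 -0.   -0.  ]
[[-0.0616  0.9979  0.0183]
 [ 0.9973  0.0623 -0.0389]] q [-36.9  41.2  29.7 125.  -47.7  28.2  34.7]
```

Emit:
arm_command([
  [1.0,-0.7,3,0,0,-0.013,0],
  [1.0,-0.7,3,0,0,0,0],
  [1.0,-0.7,2.5,0,0,0,0],
  [1.0,0,0,0,0,0,0],
  [1.0,0,0,0,0,0,0],
])

```text
clock: 39.8
eef_pos: [0.404, 0.1927, 0.1055]
ee_rot: [[-0.059, 0.998, -0.031], [0.998, 0.059, 0.01], [0.011, -0.03, -0.999]]
force: [1.0, -0.4, 0.2]
opening: 0.0196
```

```bash
python3 - <<'E'
from h import *
st()
T=wristpose();im=viewer.read_camera("wrist");cv2.imwrite("pics/w37.png",im);np.save("T37.npy",T)
E
```

```text
t 39.8 pos [0.404  0.1927 0.1055] open 0.0196 F [ 1.  -0.4  0.2] Tq [-0.1  -0.01 -0.01]
[[-0.0589  0.9982  0.0114]
 [ 0.9978  0.0592 -0.0303]] q [-48.6  42.1  30.6 124.7 -50.2  28.1  25.6]
```

View pics/w37.png

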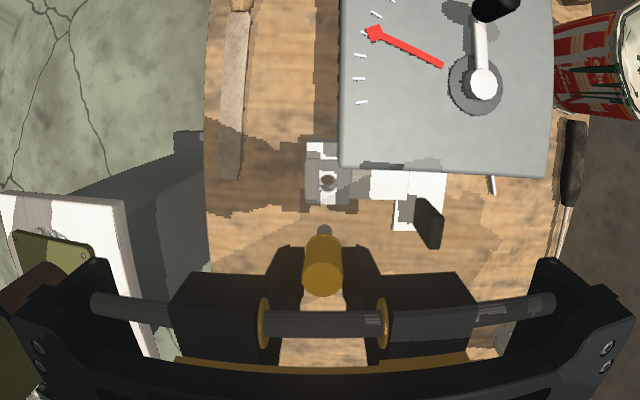

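```bash
python3 - <<'E'
from h import *
im=cv2.imread("pics/w37.png");cv2.imwrite("pics/w37z.png",cv2.resize(im[130:300,260:400],None,fx=4.2,fy=4.2,interpolation=cv2.INTER_CUBIC))
cv2.imwrite("pics/w37r.png",cv2.resize(im[0:180,335:560],None,fx=3.3,fy=3.3,interpolation=cv2.INTER_CUBIC))
E
```

```text
(no output)
```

View pics/w37z.png

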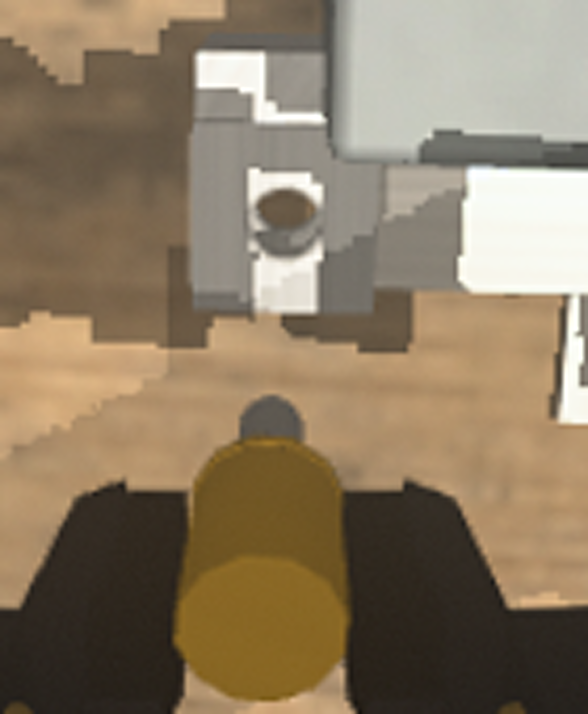

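View pics/w37r.png

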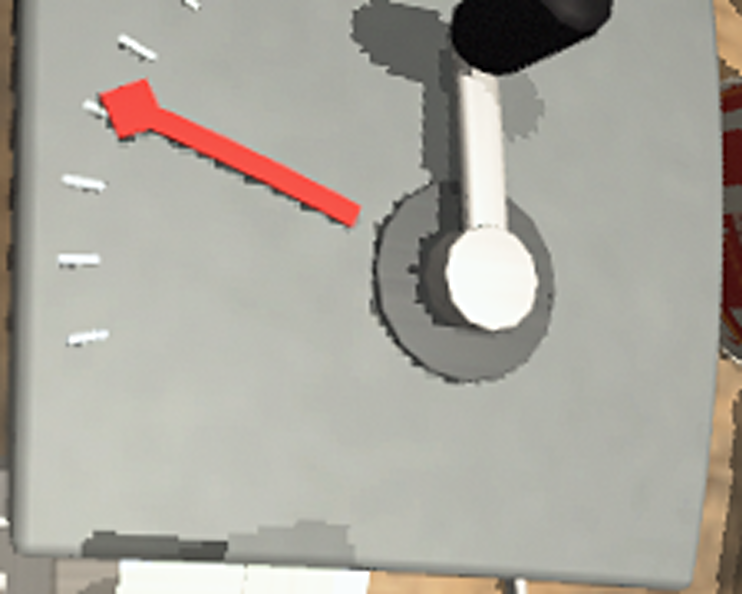

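```bash
python3 - <<'E'
from fit import *
np.set_printoptions(precision=4,suppress=True)
T=np.load("T37.npy")
print("hole",wpx2w(T,260+287/4.2,130+219/4.2,.038),"pin tip",wpx2w(T,260+271/4.2,130+420/4.2,.0935))
r=lambda x,y,z:wpx2w(T,335+x/3.3,y/3.3,z)
t=r(357,216,.08);h=r(128,108,.08);piv=r(463,282,.082);pt=r(491,279,.094);k=r(532,8,.135);al=r(480,150,.093)
print("tail",t,"head",h,"piv disc",piv,"piv lever top",pt,"arm",al)
d=h-t;print("arrow dir world deg",np.degrees(np.arctan2(d[1],d[0])),"from pivot",np.degrees(np.arctan2(h[1]-pt[1],h[0]-pt[0])))
d=al-pt;print("lever dir deg",np.degrees(np.arctan2(d[1],d[0])))
E
```

```text
hole [0.4047 0.2092 0.038 ] pin tip [0.4042 0.1896 0.0935]
tail [0.4771 0.3073 0.08  ] head [0.4281 0.3234 0.08  ] piv disc [0.5017 0.2971 0.082 ] piv lever top [0.5023 0.2973 0.094 ] arm [0.4986 0.3238 0.093 ]
arrow dir world deg 161.82104469602095 from pivot 160.63481489480424
lever dir deg 97.84485391999837
```

Emit:
arm_command([
  [1.0,0.05,1.0,0,0.007,-0.004,0],
  [1.0,0,1.0,-1.5,0,0,0],
  [1.0,0,0,-1.5,0,0,0],
  [1.0,0,0,0,0,0,0],
])

```text
clock: 40.25
eef_pos: [0.4067, 0.2101, 0.0748]
ee_rot: [[-0.05, 0.998, -0.025], [0.999, 0.05, 0.017], [0.018, -0.024, -1.0]]
force: [-1.0, 0.5, -0.6]
opening: 0.0194
```

```bash
python3 - <<'E'
from h import *
st()
T=wristpose();im=viewer.read_camera("wrist");cv2.imwrite("pics/w38.png",im);np.save("T38.npy",T)
cv2.imwrite("pics/w38z.png",cv2.resize(im[160:300,250:410],None,fx=4.2,fy=4.2,interpolation=cv2.INTER_CUBIC))
E
```

```text
t 40.25 pos [0.4067 0.2101 0.0748] open 0.0194 F [-1.   0.5 -0.6] Tq [-0.11  0.02  0.01]
[[-0.0496  0.9986  0.0183]
 [ 0.9985  0.05   -0.024 ]] q [-46.6  44.7  24.6 124.6 -53.8  23.2  26.1]
```

View pics/w38z.png

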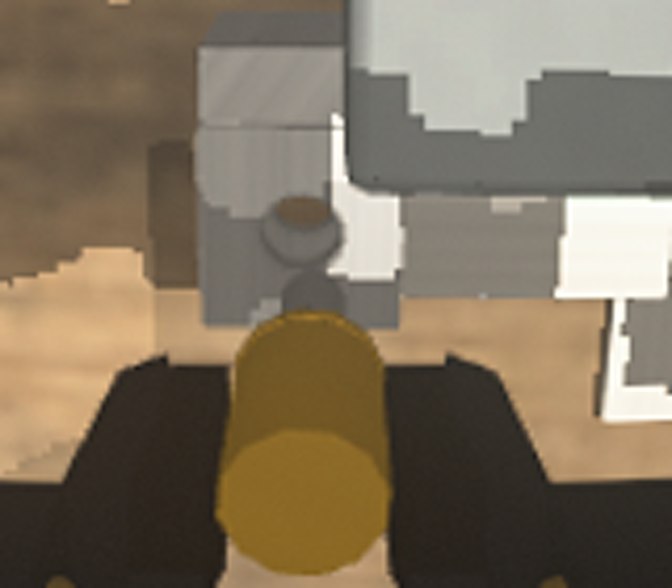

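```bash
python3 - <<'E'
from fit import *
np.set_printoptions(precision=4,suppress=True)
T=np.load("T38.npy")
print("hole",wpx2w(T,250+302/4.2,160+232/4.2,.038),"pin tip",wpx2w(T,250+313/4.2,160+297/4.2,.063),"prev tip formula", T[:3,3])
T=np.load("T37.npy");print((T[:3,:3].T@(wpx2w(T,260+271/4.2,130+420/4.2,.0935)-T[:3,3])))
T=np.load("T38.npy");print((T[:3,:3].T@(wpx2w(T,250+313/4.2,160+297/4.2,.063)-T[:3,3])))
T=np.load("T36.npy");print((T[:3,:3].T@(wpx2w(T,200+299/2.4,60+404/2.4,.1072)-T[:3,3])))
E
```

```text
hole [0.4044 0.2087 0.038 ] pin tip [0.4069 0.2066 0.063 ] prev tip formula [0.4067 0.2101 0.0748]
[-0.0033  0.0004  0.0119]
[-0.0037  0.0004  0.0117]
[-0.0021  0.0004  0.0119]
```

Emit:
arm_command([
  [1.0,-0.25,0.2,-0.7,0,0,0],
  [1.0,0,0,-0.7,0,0,0],
  [1.0,0,0,0,0,0,0],
])

```text
clock: 40.6
eef_pos: [0.4063, 0.2111, 0.0624]
ee_rot: [[-0.046, 0.999, -0.021], [0.999, 0.046, 0.018], [0.019, -0.02, -1.0]]
force: [-0.6, -0.0, -0.6]
opening: 0.0195
```

```bash
python3 - <<'E'
from h import *
st()
T=wristpose();im=viewer.read_camera("wrist");cv2.imwrite("pics/w39.png",im);np.save("T39.npy",T)
cv2.imwrite("pics/w39z.png",cv2.resize(im[180:290,270:380],None,fx=5.5,fy=5.5,interpolation=cv2.INTER_CUBIC))
E
```

```text
t 40.6 pos [0.4063 0.2111 0.0624] open 0.0195 F [-0.6 -0.  -0.6] Tq [-0.12  0.07 -0.02]
[[-0.0461  0.9988  0.019 ]
 [ 0.9987  0.0465 -0.0204]] q [-44.6  45.5  21.  125.  -54.6  20.1  26.1]
```

View pics/w39z.png

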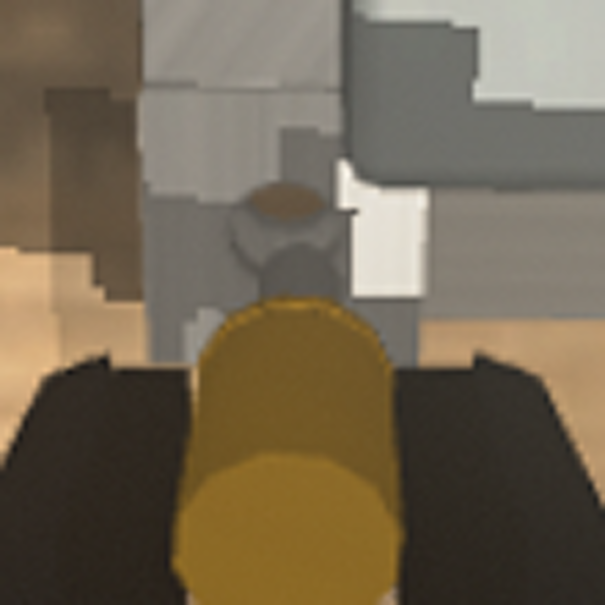

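```bash
python3 - <<'E'
from fit import *
np.set_printoptions(precision=4,suppress=True)
T=np.load("T39.npy")
h=wpx2w(T,270+287/5.5,180+231/5.5,.038);t=(T@[-.0034,.0004,.0118,1])[:3]
print("hole",h,"tip",t,"d",h-t)
E
```

```text
hole [0.4047 0.209  0.038 ] tip [0.4066 0.2079 0.0505] d [-0.0019  0.0011 -0.0125]
```

Emit:
arm_command([
  [1.0,-0.2,0.12,0,0,0.006,0],
  [1.0,0,0,0,0,0,0],
])

```text
clock: 40.85
eef_pos: [0.4048, 0.2122, 0.0633]
ee_rot: [[-0.045, 0.999, -0.027], [0.999, 0.046, 0.019], [0.02, -0.026, -0.999]]
force: [-0.1, -0.6, -0.3]
opening: 0.0195
```

Emit:
arm_command([
  [1.0,-0.08,0,-0.8,0,0.001,0],
  [1.0,-0.08,0,-0.8,0,0.001,0],
  [1.0,0,0,0,0,0,0],
])

```text
clock: 41.15
eef_pos: [0.4041, 0.2125, 0.0478]
ee_rot: [[-0.046, 0.999, -0.026], [0.999, 0.046, 0.019], [0.02, -0.025, -0.999]]
force: [-0.4, -0.5, -1.1]
opening: 0.0193
```

```bash
python3 - <<'E'
from h import *
st()
T=wristpose();im=viewer.read_camera("wrist");cv2.imwrite("pics/w40.png",im);np.save("T40.npy",T)
cv2.imwrite("pics/w40z.png",cv2.resize(im[180:290,270:380],None,fx=5.5,fy=5.5,interpolation=cv2.INTER_CUBIC))
print("tip",(T@[-.0034,.0004,.0118,1])[:3])
E
```

```text
t 41.15 pos [0.4041 0.2125 0.0478] open 0.0193 F [-0.4 -0.5 -1.1] Tq [-0.08  0.02 -0.  ]
[[-0.0456  0.9988  0.02  ]
 [ 0.9986  0.0461 -0.0255]] q [-42.5  46.6  17.2 125.3 -54.9  17.3  25.9]
tip [0.4043 0.2094 0.0359]
```

View pics/w40z.png

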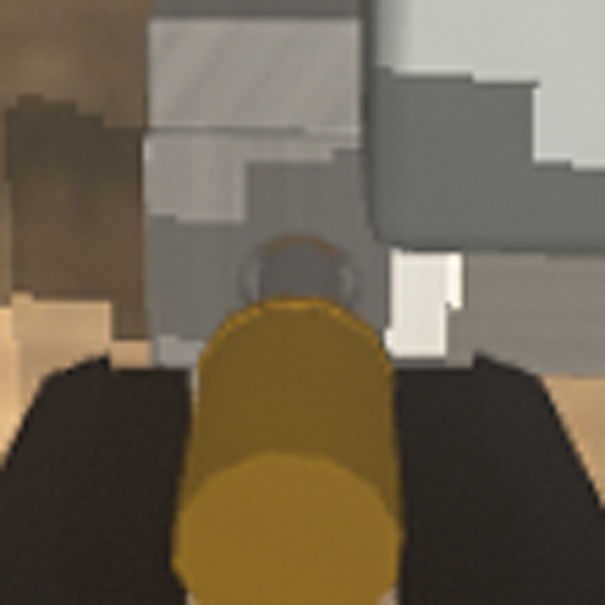

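Emit:
arm_command([
  [1.0,-0.04,-0.02,-0.7,0,0,0],
  [1.0,-0.04,-0.02,-0.7,0,0,0],
  [1.0,0,0,0,0,0,0],
])

```text
clock: 41.5
eef_pos: [0.4059, 0.2115, 0.0366]
ee_rot: [[-0.044, 0.999, -0.02], [0.999, 0.044, 0.019], [0.02, -0.019, -1.0]]
force: [-0.9, -1.4, -1.3]
opening: 0.0198
```

Emit:
arm_command([
  [1.0,-0.17,0.05,-0.3,0,0.006,0],
  [1.0,-0.07,0,-0.6,0,0.002,0],
  [1.0,-0.05,0,0,0,0.002,0],
])

```text
clock: 41.8
eef_pos: [0.4041, 0.2113, 0.0278]
ee_rot: [[-0.043, 0.999, -0.028], [0.999, 0.044, 0.018], [0.019, -0.027, -0.999]]
force: [0.7, -1.1, -1.6]
opening: 0.0198
```

```bash
python3 - <<'E'
from h import *
st()
E
```

```text
t 41.8 pos [0.4041 0.2113 0.0278] open 0.0198 F [ 0.7 -1.1 -1.6] Tq [-0.37 -0.15 -0.01]
[[-0.0432  0.9989  0.0194]
 [ 0.9987  0.0437 -0.0272]] q [-39.4  48.4  12.2 125.4 -55.1  13.3  25.8]
```

Emit:
arm_command([
  [1.0,-0.05,0.03,-0.6,0,0.002,0],
  [1.0,-0.05,0,-0.4,0,0.002,0],
  [1.0,-0.03,0,0,0,0.001,0],
])

```text
clock: 42.1
eef_pos: [0.4038, 0.2112, 0.0168]
ee_rot: [[-0.042, 0.999, -0.031], [0.999, 0.043, 0.017], [0.019, -0.031, -0.999]]
force: [1.6, -1.9, -1.5]
opening: 0.0191
```

```bash
python3 - <<'E'
from h import *
st()
T=wristpose();im=viewer.read_camera("wrist");np.save("T41.npy",T)
cv2.imwrite("pics/w41z.png",cv2.resize(im[170:300,240:410],None,fx=4.2,fy=4.2,interpolation=cv2.INTER_CUBIC))
E
```

```text
t 42.1 pos [0.4038 0.2112 0.0168] open 0.0191 F [ 1.6 -1.9 -1.5] Tq [-0.39 -0.28 -0.02]
[[-0.0424  0.9989  0.0186]
 [ 0.9986  0.043  -0.0307]] q [-38.1  49.5  10.1 125.3 -55.2  11.5  25.8]
```

View pics/w41z.png

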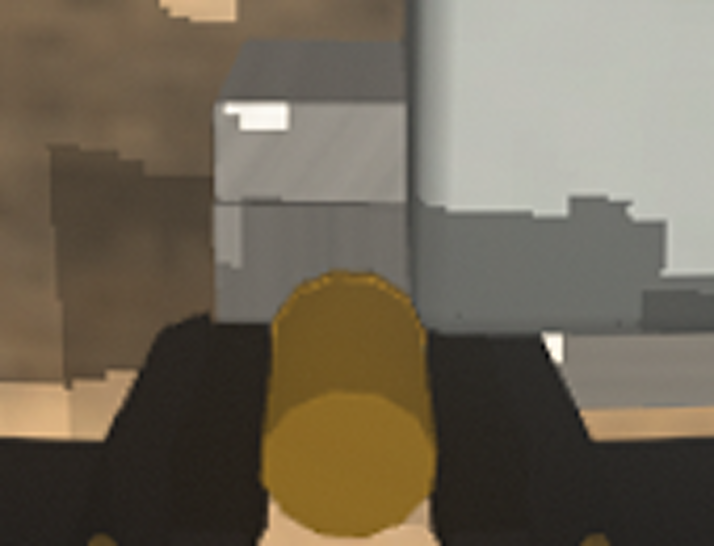

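Nearly seated; press a little more.

Emit:
arm_command([
  [1.0,-0.03,0,-0.2,0,0,0],
  [1.0,0,0,-0.2,0,0,0],
  [1.0,0,0,-0.2,0,0,0],
])

```text
clock: 42.45
eef_pos: [0.4037, 0.2113, 0.0147]
ee_rot: [[-0.041, 0.999, -0.029], [0.999, 0.042, 0.021], [0.022, -0.028, -0.999]]
force: [-2.3, -2.4, 32.2]
opening: 0.0196
```

Emit:
arm_command([
  [1.0,0,0,0.1,0,0,0],
  [2.2,0,0,0,0,0,0],
  [3.2,0,0,0,0,0,0],
  [3.2,0,0,0,0,0,0],
  [3.2,0,0,2,0,0,0],
  [3.2,0,0,3,0,0,0],
  [3.2,0,0,4,0,0,0],
  [3.2,0,0,3,0,0,0],
  [3.2,0,0,0,0,0,0],
])

```text
clock: 43.35
eef_pos: [0.3993, 0.2135, 0.1382]
ee_rot: [[-0.044, 0.998, -0.039], [0.999, 0.045, 0.023], [0.025, -0.038, -0.999]]
force: [0.5, 0.1, -0.7]
opening: 0.0318
```

```bash
python3 - <<'E'
from h import *
st()
T=wristpose();im=viewer.read_camera("wrist");np.save("T42.npy",T)
cv2.imwrite("pics/w42.png",im)
im=viewer.read_camera("scene");cv2.imwrite("pics/s42.png",cv2.resize(im[140:250,190:330],None,fx=5,fy=5,interpolation=cv2.INTER_CUBIC))
E
```

```text
t 43.35 pos [0.3993 0.2135 0.1382] open 0.0318 F [ 0.5  0.1 -0.7] Tq [-0.09  0.03  0.01]
[[-0.0438  0.9987  0.0248]
 [ 0.9983  0.0448 -0.0384]] q [-51.1  38.4  31.1 122.4 -42.1  32.2  14.7]
```

View pics/w42.png

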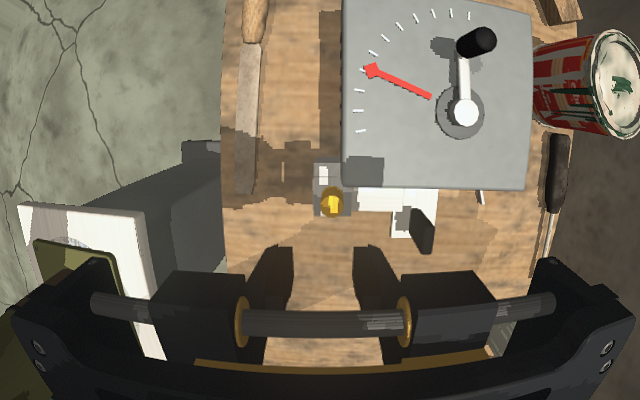

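View pics/s42.png

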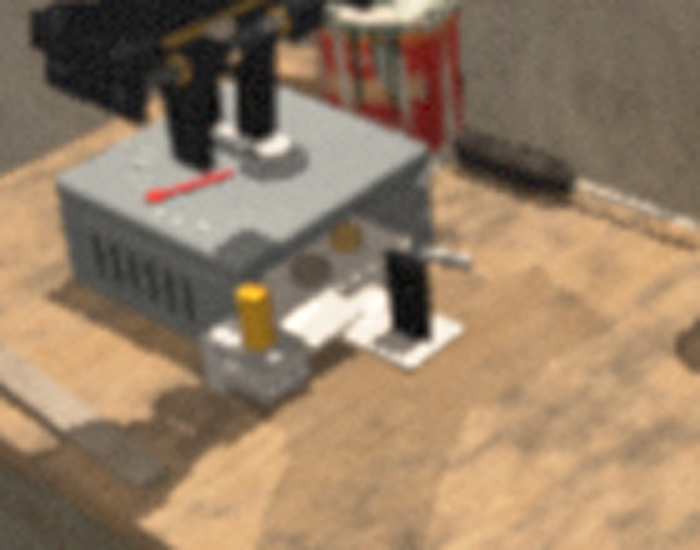

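```bash
python3 - <<'E'
from h import *
im=cv2.imread("pics/w42.png")
cv2.imwrite("pics/w42r.png",cv2.resize(im[0:195,335:545],None,fx=3.6,fy=3,interpolation=cv2.INTER_CUBIC))
E
```

```text
(no output)
```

View pics/w42r.png

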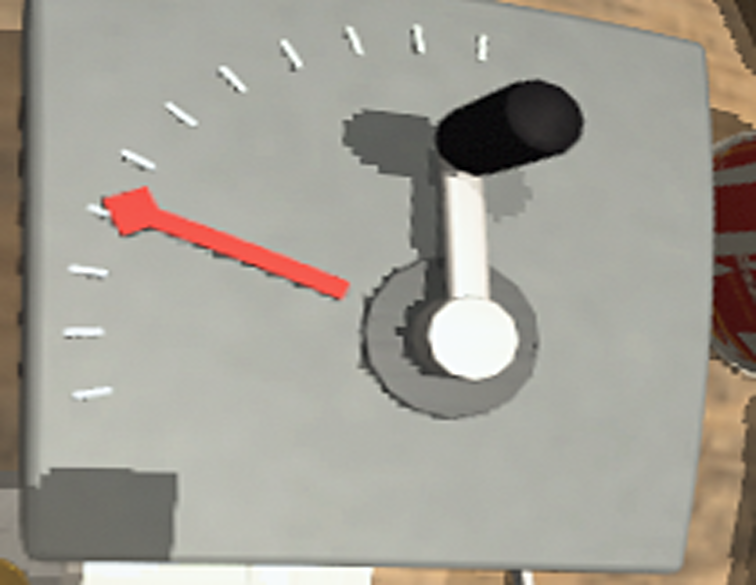

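```bash
python3 - <<'E'
from fit import *
np.set_printoptions(precision=4,suppress=True)
T=np.load("T42.npy")
r=lambda x,y,z:wpx2w(T,335+x/3.6,y/3,z)
pv=r(473,338,.094);pd=r(448,336,.081);t=r(344,289.5,.08);h=r(131,211,.08);k=r(545,117,.135);tip=r(103,203,.08)
print("pivot",pv,pd,"tail",t,"head",h,tip,"knob top",k)
A=lambda a,b:np.degrees(np.arctan2(b[1]-a[1],b[0]-a[0]))
print("arrow",A(t,h),"from piv",A(pv,h),A(pd,h),A(pv,t),"lever",A(pv,k),np.hypot(*(k-pv)[:2]))
E
```

```text
pivot [0.5023 0.2975 0.094 ] [0.5017 0.2977 0.081 ] tail [0.4764 0.3071 0.08  ] head [0.4283 0.3228 0.08  ] [0.4223 0.3244 0.08  ] knob top [0.496  0.3463 0.135 ]
arrow 161.86632859416272 from piv 161.09251966054654 161.13556109853266 159.67357111183557 lever 97.25803906578686 0.04923132643187468
```

Emit:
arm_command([
  [4.0,2.4,3.3,0.5,-0.023,-0.039,0],
  [4.0,2.4,3.3,0,0,0,0],
  [4.0,2.4,3.3,0,0,0,0],
  [4.0,1.5,1.5,0,0,0,0],
  [4.0,0,0,0,0,0,0],
  [4.0,0,0,0,0,0,0],
], newtons=15)

```text
clock: 44.05
eef_pos: [0.4797, 0.3288, 0.1305]
ee_rot: [[-0.042, 0.999, -0.022], [0.999, 0.042, -0.009], [-0.008, -0.022, -1.0]]
force: [0.2, -0.1, 0.9]
opening: 0.0399
```

```bash
python3 - <<'E'
from h import *
st()
T=wristpose();im=viewer.read_camera("wrist");np.save("T43.npy",T)
cv2.imwrite("pics/w43.png",im)
E
```

```text
t 44.05 pos [0.4797 0.3288 0.1305] open 0.0399 F [ 0.2 -0.1  0.9] Tq [-0.07  0.   -0.03]
[[-0.0424  0.9991 -0.0081]
 [ 0.9989  0.0423 -0.0219]] q [-58.6  47.9  36.7 101.5 -38.7  45.6   0.4]
```

View pics/w43.png

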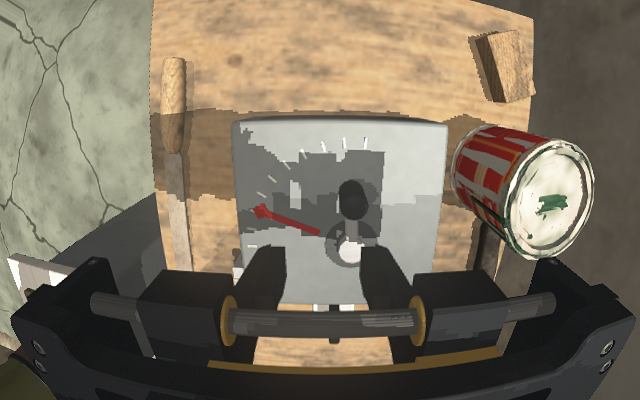

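```bash
python3 - <<'E'
from h import *
im=cv2.imread("pics/w43.png")
cv2.imwrite("pics/w43r.png",cv2.resize(im[115:290,225:455],None,fx=3.4,fy=3.4,interpolation=cv2.INTER_CUBIC))
E
```

```text
(no output)
```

View pics/w43r.png

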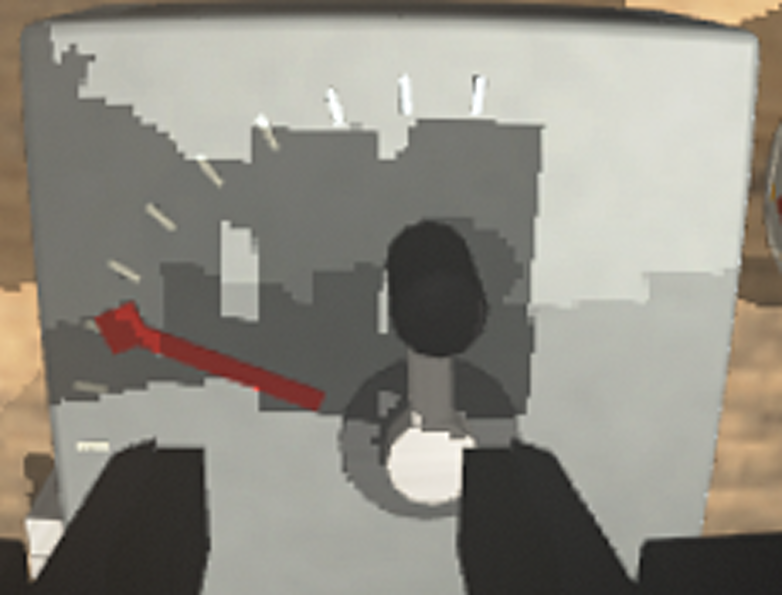

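```bash
python3 - <<'E'
from fit import *
np.set_printoptions(precision=4,suppress=True)
T=np.load("T43.npy")
r=lambda x,y,z:wpx2w(T,225+x/3.4,115+y/3.4,z)
pv=r(432,466,.094);pd=r(430,438,.081);t=r(322,401,.08);h=r(121,330,.08);k=r(437,307,.135)
print("pivot",pv,pd,"tail",t,"head",h,"knob top",k)
A=lambda a,b:np.degrees(np.arctan2(b[1]-a[1],b[0]-a[0]))
print("arrow",A(t,h),"from piv",A(pv,h),A(pd,h),"lever",A(pv,k),np.hypot(*(k-pv)[:2]))
E
```

```text
pivot [0.5026 0.2967 0.094 ] [0.5028 0.2975 0.081 ] tail [0.4763 0.3056 0.08  ] head [0.4279 0.3212 0.08  ] knob top [0.4966 0.3496 0.135 ]
arrow 162.1780816320191 from piv 161.8434015762816 162.48689483133325 lever 96.44100273428741 0.05327955921708258
```

Emit:
arm_command([
  [4.0,1.65,1.85,0,-0.0,-0.022,0],
  [4.0,0,0,-1,0,0,0],
  [4.0,0,0,0,0,0,0],
])

```text
clock: 44.4
eef_pos: [0.4929, 0.3423, 0.1183]
ee_rot: [[-0.036, 0.999, -0.006], [0.999, 0.036, -0.012], [-0.012, -0.007, -1.0]]
force: [-0.4, 0.2, 0.1]
opening: 0.04
```

```bash
python3 - <<'E'
from h import *
st()
T=wristpose();im=viewer.read_camera("wrist");np.save("T44.npy",T)
cv2.imwrite("pics/w44r.png",cv2.resize(im[115:290,225:455],None,fx=3.4,fy=3.4,interpolation=cv2.INTER_CUBIC))
E
```

```text
t 44.4 pos [0.4929 0.3423 0.1183] open 0.04 F [-0.4  0.2  0.1] Tq [-0.02  0.09 -0.05]
[[-0.0363  0.9993 -0.0122]
 [ 0.9993  0.0362 -0.0066]] q [-58.8  49.8  36.7  99.3 -39.4  45.2  -0.7]
```

View pics/w44r.png

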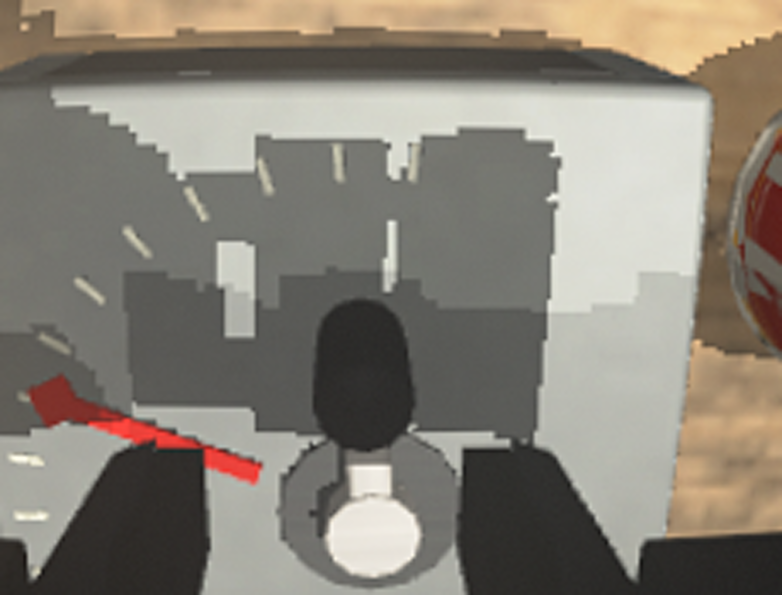

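Emit:
arm_command([
  [4.0,0.3,0.5,-1,0.012,-0.006,0],
  [4.0,0,0.2,-1.2,0,0,0],
  [4.0,0,0.1,-1.2,0,0,0],
  [4.0,0,0,0,0,0,0],
])

```text
clock: 44.85
eef_pos: [0.4951, 0.3488, 0.0822]
ee_rot: [[-0.033, 0.999, -0.001], [0.999, 0.033, 0.001], [0.001, -0.001, -1.0]]
force: [-0.7, -0.1, -0.9]
opening: 0.0401
```

```bash
python3 - <<'E'
from h import *
st()
T=wristpose();im=viewer.read_camera("wrist");np.save("T45.npy",T)
cv2.imwrite("pics/w45r.png",cv2.resize(im[115:290,225:455],None,fx=3.4,fy=3.4,interpolation=cv2.INTER_CUBIC))
E
```

```text
t 44.85 pos [0.4951 0.3488 0.0822] open 0.0401 F [-0.7 -0.1 -0.9] Tq [-0.07  0.06  0.  ]
[[-0.0331  0.9995  0.0007]
 [ 0.9995  0.0331 -0.001 ]] q [-57.4  52.4  33.7 100.2 -42.3  40.9   1.2]
```

View pics/w45r.png

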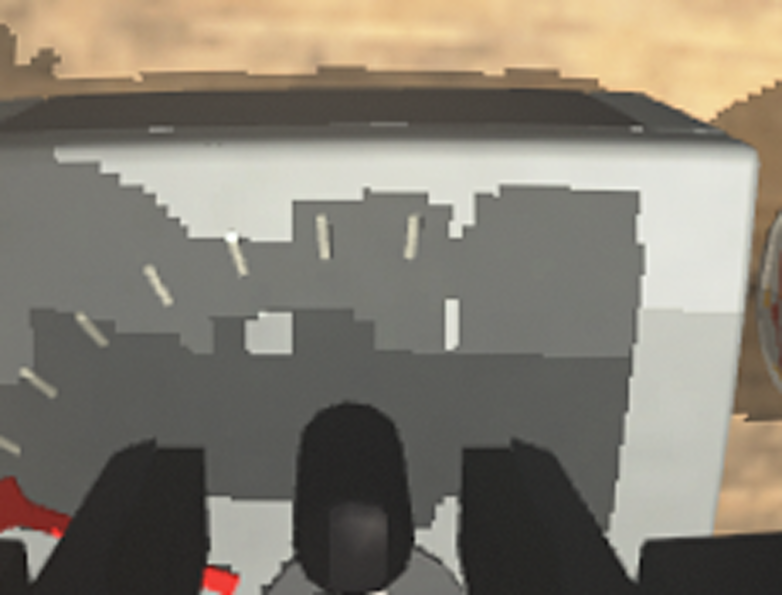

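Emit:
arm_command([
  [4.0,0.1,-0.1,-0.7,0,0,0],
  [4.0,0,0,0,0,0,0],
  [1.8,0,0,0,0,0,0],
  [1.2,0,0,0,0,0,0],
  [1.2,0,0,0,0,0,0],
  [1.2,0,0,0,0,0,0],
])

```text
clock: 45.5
eef_pos: [0.4979, 0.3477, 0.0762]
ee_rot: [[-0.033, 0.999, 0.002], [0.999, 0.033, 0.001], [0.001, 0.002, -1.0]]
force: [0.2, -0.2, -2.5]
opening: 0.0171
```

Emit:
arm_command([
  [1.2,-0.49,-0.06,0,0,0,0],
  [1.2,-0.48,-0.11,0,0,0,0],
  [1.2,-0.47,-0.15,0,0,0,0],
  [1.2,-0.45,-0.2,0,0,0,0],
  [1.2,0,0,0,0,0,0],
])

```text
clock: 46.0
eef_pos: [0.4869, 0.3469, 0.0761]
ee_rot: [[-0.037, 0.999, 0.022], [0.999, 0.037, 0.006], [0.006, 0.022, -1.0]]
force: [-0.2, -0.7, -2.3]
opening: 0.0172
```

Emit:
arm_command([
  [1.2,-0.56,-0.28,0,0,0.02,0],
  [1.2,-0.56,-0.3,0,0,0,0],
  [1.2,-0.52,-0.32,0,0,0,0],
  [1.2,-0.5,-0.35,0,0,0,0],
  [1.2,-0.48,-0.38,0,0,0,0],
  [1.2,0,0,0,0,0,0],
])

```text
clock: 46.6
eef_pos: [0.4689, 0.3384, 0.0767]
ee_rot: [[-0.043, 0.999, 0.018], [0.999, 0.043, 0.017], [0.016, 0.019, -1.0]]
force: [1.4, -1.7, -2.6]
opening: 0.0172
```

Emit:
arm_command([
  [1.2,-0.44,-0.5,0,-0.017,0.018,0],
  [1.2,-0.42,-0.52,0,0,0,0],
  [1.2,-0.38,-0.55,0,0,0,0],
  [1.2,-0.33,-0.57,0,0,0,0],
  [1.2,0,0,0,0,0,0],
])

```text
clock: 47.1
eef_pos: [0.459, 0.3247, 0.0774]
ee_rot: [[-0.049, 0.999, 0.01], [0.999, 0.049, 0.008], [0.008, 0.011, -1.0]]
force: [0.9, -1.7, -2.9]
opening: 0.0174
```

Emit:
arm_command([
  [1.2,-0.26,-0.5,0,-0.008,0.01,0],
  [1.2,-0.22,-0.55,0,0,0,0],
  [1.2,0,-0.1,0,0,0,0],
  [1.2,0,0,0,0,0,0],
])

```text
clock: 47.5
eef_pos: [0.4559, 0.3176, 0.0777]
ee_rot: [[-0.053, 0.999, 0.002], [0.999, 0.053, 0.004], [0.004, 0.002, -1.0]]
force: [2.1, 0.6, -4.4]
opening: 0.0173
```

```bash
python3 - <<'E'
from h import *
st()
im=viewer.read_camera("scene");cv2.imwrite("pics/s46.png",cv2.resize(im[140:220,190:290],None,fx=6,fy=6,interpolation=cv2.INTER_CUBIC))
im=viewer.read_camera("wrist");cv2.imwrite("pics/w46.png",im)
E
```

```text
t 47.5 pos [0.4559 0.3176 0.0777] open 0.0173 F [ 2.1  0.6 -4.4] Tq [ 0.1  -0.45  0.16]
[[-0.0526  0.9986  0.0043]
 [ 0.9986  0.0526  0.0019]] q [-56.8  49.3  30.6 109.4 -44.6  33.6   6.6]
```

View pics/s46.png

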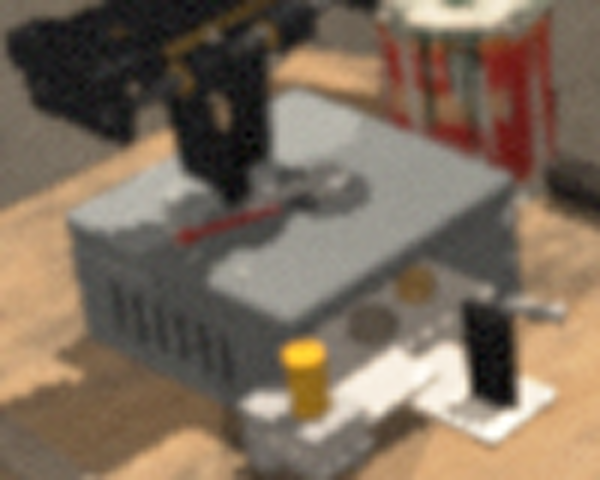

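View pics/w46.png

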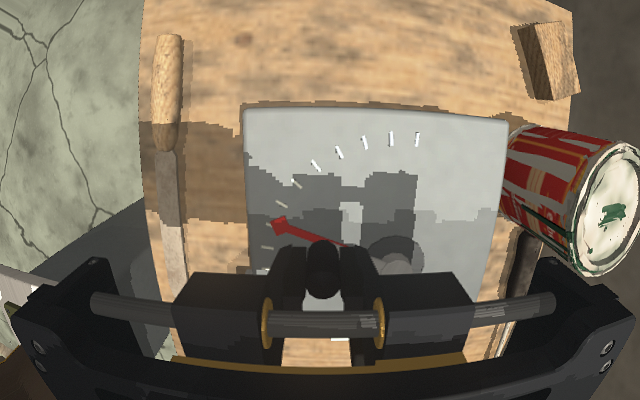

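Emit:
arm_command([
  [1.2,-0.12,-0.4,0,0,0,0],
  [1.2,-0.05,-0.15,0,0,0,0],
  [1.2,0,0,0,0,0,0],
])

```text
clock: 47.9
eef_pos: [0.4552, 0.3148, 0.0778]
ee_rot: [[-0.055, 0.998, 0.004], [0.998, 0.055, 0.008], [0.007, 0.004, -1.0]]
force: [2.3, 1.5, -4.2]
opening: 0.0175
```

Emit:
arm_command([
  [1.2,-0.05,-0.2,0,0,0,0],
  [1.2,0,0,0,0,0,0],
  [2.6,0,0,0,0,0,0],
  [3.2,0,0,0,0,0,0],
  [3.2,0,0,2,0,0,0],
  [3.2,0,0,3,0,0,0],
  [3.2,0,-4,2,0,0,0],
  [3.2,0,-4,0,0,0,0],
  [3.2,0,0,0,0,0,0],
  [3.2,0,0,0,0,0,0],
])

```text
clock: 48.9
eef_pos: [0.4488, 0.2257, 0.1509]
ee_rot: [[-0.05, 0.999, -0.006], [0.999, 0.05, 0.003], [0.004, -0.006, -1.0]]
force: [-0.4, 0.7, 0.2]
opening: 0.032
```

```bash
python3 - <<'E'
from h import *
st()
T=wristpose();im=viewer.read_camera("wrist");np.save("T47.npy",T)
cv2.imwrite("pics/w47.png",im);cv2.imwrite("pics/w47r.png",cv2.resize(im[30:240,230:450],None,fx=2.8,fy=2.8,interpolation=cv2.INTER_CUBIC))
E
```

```text
t 48.9 pos [0.4488 0.2257 0.1509] open 0.032 F [-0.4  0.7  0.2] Tq [-0.04  0.   -0.04]
[[-0.0502  0.9987  0.0035]
 [ 0.9987  0.0502 -0.0059]] q [-52.5  40.2  35.1 115.  -38.7  37.1  11.3]
```

View pics/w47r.png

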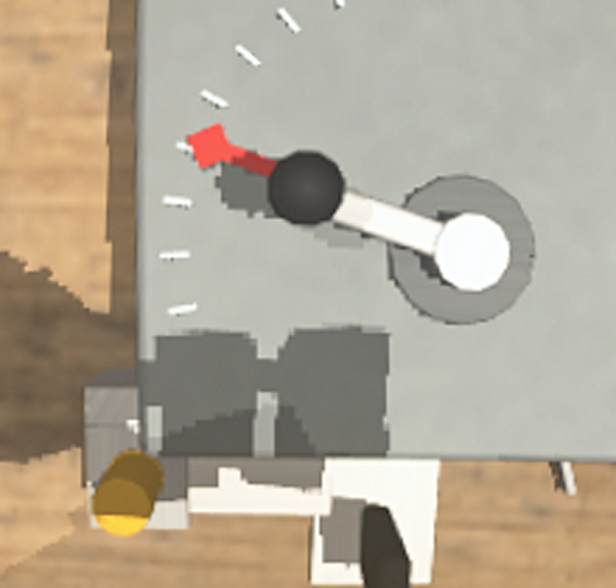

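```bash
python3 - <<'E'
from fit import *
np.set_printoptions(precision=4,suppress=True)
T=np.load("T47.npy")
r=lambda x,y,z:wpx2w(T,230+x/2.8,30+y/2.8,z)
pv=r(472,252,.094);pd=r(461,250,.081);h=r(208,146,.08);k=r(306,188,.135);k2=r(306,188,.117);a=r(390,219,.093)
A=lambda a,b:np.degrees(np.arctan2(b[1]-a[1],b[0]-a[0]))
print("pivot",pv,pd,"head",h,"knob",k,k2,"cam",(T@viewer.camera_model("wrist")["hand_eye"])[:3,3])
print("arrow from piv",A(pv,h),A(pd,h),"lever",A(pv,k),A(pv,k2),A(pd,k2),"arm",A(pv,a))
E
```

```text
pivot [0.5026 0.2972 0.094 ] [0.5024 0.2971 0.081 ] head [0.4279 0.3224 0.08  ] knob [0.4539 0.31   0.135 ] [0.4547 0.3105 0.117 ] cam [0.4451 0.3043 0.3313]
arrow from piv 161.38181657908683 161.25893087741903 lever 165.31974229992176 164.50619439855163 164.3209047798248 arm 163.1556073359444
```

```bash
python3 - <<'E'
from h import *
im=cv2.imread("pics/w47.png");cv2.imwrite("pics/w47q.png",cv2.resize(im[65:155,285:425],None,fx=5.6,fy=5.6,interpolation=cv2.INTER_CUBIC))
E
```

```text
(no output)
```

View pics/w47q.png

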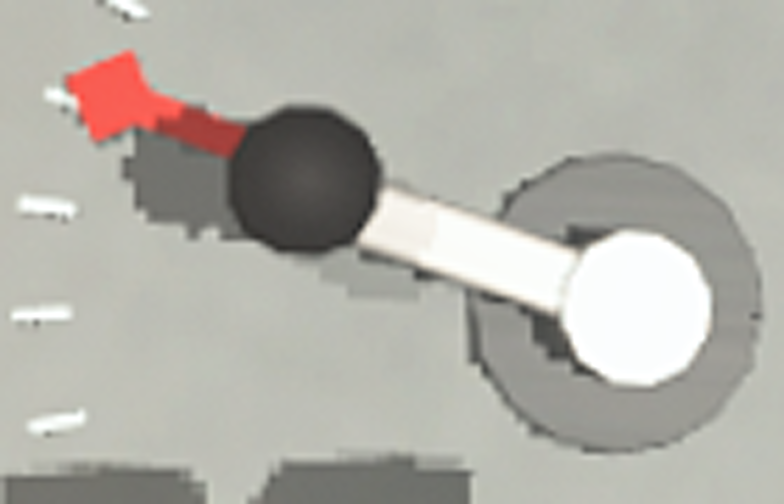

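```bash
python3 - <<'E'
from fit import *
np.set_printoptions(precision=4,suppress=True)
T=np.load("T47.npy")
r=lambda x,y,z:wpx2w(T,285+x/5.6,65+y/5.6,z)
A=lambda a,b:np.degrees(np.arctan2(b[1]-a[1],b[0]-a[0]))
cap=r(636,308,.096);disc=r(615,303,.082)
al=r(378,216,.093);ar=r(567,280,.093)
h=r(113,97,.0805);s=r(172,118,.0805);s2=r(238,141,.0805)
k=r(304,179,.135)
print(cap,disc,al,ar,h,s2,k)
print("arm",A(ar,al),A(cap,al),"knob",A(cap,k),"arrow",A(s2,h),A(cap,h),A(disc,h),A(cap,s2))
E
```

```text
[0.5021 0.2973 0.096 ] [0.5023 0.2973 0.082 ] [0.4661 0.3069 0.093 ] [0.4927 0.3002 0.093 ] [0.4287 0.3222 0.0805] [0.4467 0.3166 0.0805] [0.4539 0.3101 0.135 ]
arm 165.84475183419445 165.0319787012851 knob 165.12130867912973 arrow 162.78494428728948 161.24176236626107 161.29999946666697 160.74605926762035
```

Emit:
arm_command([
  [3.2,0.2,4,0,0,0,0],
  [3.2,0.2,4,0,0,0,0],
  [3.2,0.1,0.7,0,0,0,0],
  [3.2,0,0,-1.5,0,0,0],
  [3.2,0,0,0,0,0,0],
])

```text
clock: 49.45
eef_pos: [0.451, 0.3186, 0.1339]
ee_rot: [[-0.054, 0.998, -0.01], [0.999, 0.054, 0.001], [0.002, -0.01, -1.0]]
force: [0.4, -1.0, 0.5]
opening: 0.0319
```

Emit:
arm_command([
  [3.2,0.2,-0.3,-1.5,0,-0.008,0],
  [3.2,0,-0.1,-1.5,0,0,0],
  [3.2,0,0,-0.5,0,0,0],
  [3.2,0,0,0,0,0,0],
])

```text
clock: 49.85
eef_pos: [0.4526, 0.3139, 0.0987]
ee_rot: [[-0.055, 0.998, -0.002], [0.998, 0.055, -0.0], [-0.0, -0.002, -1.0]]
force: [0.2, 0.3, 0.4]
opening: 0.0322
```

Emit:
arm_command([
  [3.2,0.1,0,-1.2,0,0,0],
  [3.2,0,0,-0.8,0,0,0],
  [3.2,0,0,0,0,0,0],
])

```text
clock: 50.15
eef_pos: [0.4546, 0.314, 0.0785]
ee_rot: [[-0.054, 0.999, -0.001], [0.999, 0.054, 0.001], [0.001, -0.001, -1.0]]
force: [-0.8, 0.7, -0.1]
opening: 0.0319
```

```bash
python3 - <<'E'
from h import *
st()
im=viewer.read_camera("wrist");cv2.imwrite("pics/w48r.png",cv2.resize(im[180:300,240:410],None,fx=4,fy=4,interpolation=cv2.INTER_CUBIC))
E
```

```text
t 50.15 pos [0.4546 0.314  0.0785] open 0.0319 F [-0.8  0.7 -0.1] Tq [-0.07  0.05  0.03]
[[-0.0544  0.9985  0.0007]
 [ 0.9985  0.0544 -0.0007]] q [-56.7  49.2  30.8 109.6 -44.5  33.7   6.9]
```

View pics/w48r.png

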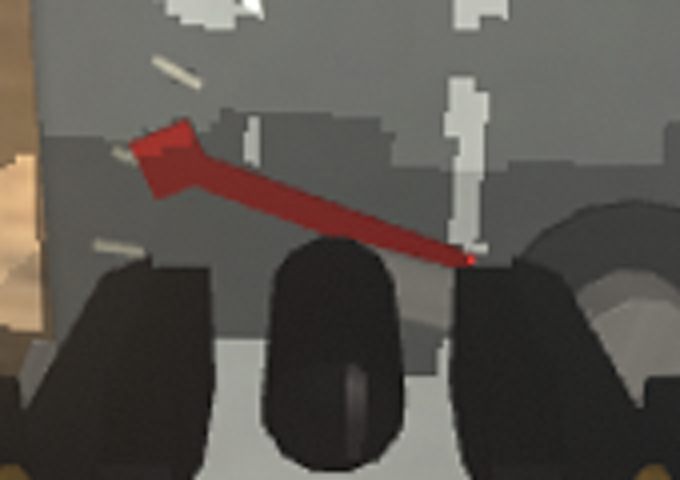

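Emit:
arm_command([
  [1.8,0,0,0,0,0,0],
  [1.2,0,0,0,0,0,0],
  [1.2,0,0,0,0,0,0],
  [1.2,0,0,0,0,0,0],
], newtons=25)

```text
clock: 50.6
eef_pos: [0.4548, 0.314, 0.0792]
ee_rot: [[-0.054, 0.999, -0.0], [0.999, 0.054, 0.001], [0.001, -0.0, -1.0]]
force: [0.1, 0.1, -2.9]
opening: 0.0169
```

Emit:
arm_command([
  [1.2,0.06,0.3,0,0,0,0],
  [1.2,0.03,0.1,0,0,0,0],
  [1.2,0,0,0,0,0,0],
])

```text
clock: 50.9
eef_pos: [0.4551, 0.3152, 0.0792]
ee_rot: [[-0.051, 0.999, -0.002], [0.999, 0.051, -0.003], [-0.003, -0.002, -1.0]]
force: [0.3, -0.6, -0.6]
opening: 0.0172
```

Need about 2 mm more.

Emit:
arm_command([
  [1.2,0.06,0.3,0,0,0,0],
  [1.2,0.02,0.2,0,0,0,0],
  [1.2,0,0,0,0,0,0],
])

```text
clock: 51.2
eef_pos: [0.4553, 0.3159, 0.0792]
ee_rot: [[-0.046, 0.999, -0.004], [0.999, 0.046, -0.008], [-0.008, -0.004, -1.0]]
force: [-0.6, -1.8, -0.4]
opening: 0.0172
```

Emit:
arm_command([
  [1.2,0.03,0.3,0,0.006,0,0],
  [1.2,0.02,0.15,0,0,0,0],
  [1.2,0,0,0,0,0,0],
])

```text
clock: 51.5
eef_pos: [0.4555, 0.317, 0.0792]
ee_rot: [[-0.043, 0.999, -0.005], [0.999, 0.043, -0.006], [-0.006, -0.005, -1.0]]
force: [-0.5, -2.5, 0.1]
opening: 0.017
```

Moved 3 mm. Release and look.

Emit:
arm_command([
  [2.6,0,0,0,0,0,0],
  [3.2,0,0,0,0,0,0],
  [3.2,0,0,2,0,0,0],
  [3.2,0,0,3,0,0,0],
  [3.2,0,-4,2,0,0,0],
  [3.2,0,-4,0,0,0,0],
  [3.2,0,0,0,0,0,0],
  [3.2,0,0,0,0,0,0],
])

```text
clock: 52.3
eef_pos: [0.4591, 0.246, 0.1529]
ee_rot: [[-0.058, 0.998, 0.005], [0.998, 0.058, 0.006], [0.006, 0.005, -1.0]]
force: [-0.1, -0.1, 0.7]
opening: 0.0322
```

```bash
python3 - <<'E'
from h import *
st()
T=wristpose();im=viewer.read_camera("wrist");np.save("T49.npy",T)
cv2.imwrite("pics/w49.png",im);cv2.imwrite("pics/w49q.png",cv2.resize(im[65:155,285:425],None,fx=5.6,fy=5.6,interpolation=cv2.INTER_CUBIC))
E
```

```text
t 52.3 pos [0.4591 0.246  0.1529] open 0.0322 F [-0.1 -0.1  0.7] Tq [-0.04  0.06  0.03]
[[-0.0582  0.9983  0.006 ]
 [ 0.9983  0.0582  0.0051]] q [-54.   41.1  35.8 112.5 -38.6  38.4   9.7]
```

View pics/w49q.png

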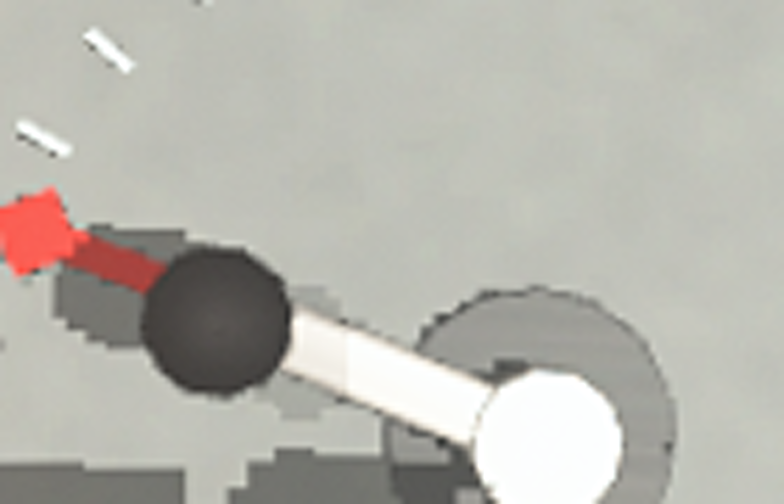

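```bash
python3 - <<'E'
from fit import *
np.set_printoptions(precision=4,suppress=True)
T=np.load("T49.npy")
r=lambda x,y,z:wpx2w(T,285+x/5.6,65+y/5.6,z)
A=lambda a,b:np.degrees(np.arctan2(b[1]-a[1],b[0]-a[0]))
cap=r(548,442,.096);disc=r(529,435,.082)
al=r(295,337,.093);ar=r(480,414,.093)
h=r(38,231,.0805);s2=r(155,280,.0805);s1=r(80,245,.0805)
k=r(217,321,.135)
print(cap,disc,al,ar,h,s2,k)
print("arm",A(ar,al),A(cap,al),"knob",A(cap,k),A(disc,k),"arrow",A(s2,h),A(s2,s1),A(cap,h),A(disc,h),A(cap,s2))
im=cv2.imread("pics/w49.png");cv2.imwrite("pics/w49w.png",cv2.resize(im[60:190,230:440],None,fx=3.7,fy=3.7,interpolation=cv2.INTER_CUBIC))
E
```

```text
[0.5023 0.2982 0.096 ] [0.5023 0.2975 0.082 ] [0.4663 0.3099 0.093 ] [0.4929 0.3011 0.093 ] [0.4291 0.3227 0.0805] [0.4464 0.3163 0.0805] [0.455  0.3137 0.135 ]
arm 161.5530886000838 161.98801115079985 knob 161.92000329297412 161.12541483269894 arrow 159.6998857844784 157.51608221175 161.53042825704642 161.01848010924687 162.1022511709766
```

View pics/w49w.png

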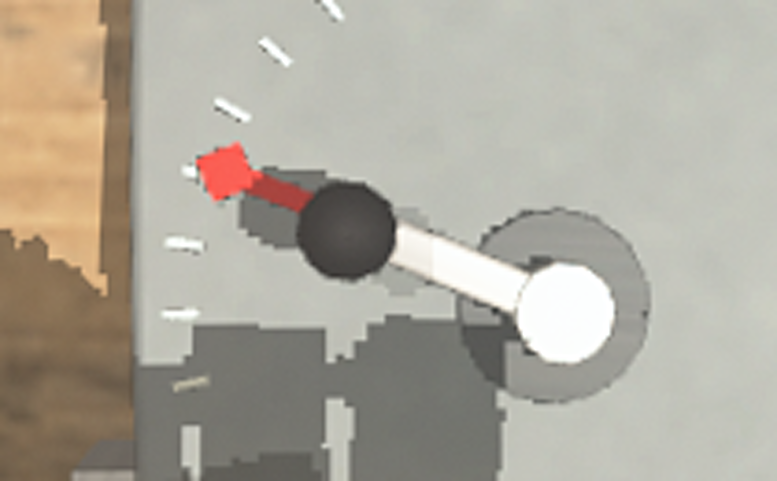

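Emit:
arm_command([
  [4,0,-4,2,0,0,0],
  [4,0,-4.5,2,0,0,0],
  [4,0,-4.5,2,0,0,0],
  [4,0,-4.5,0,0,0,0],
  [4,0,0,0,0,0,0],
  [4,0,0,0,0,0,0],
])

```text
clock: 52.95
eef_pos: [0.4616, 0.0751, 0.2133]
ee_rot: [[-0.077, 0.997, 0.008], [0.997, 0.077, 0.008], [0.007, 0.009, -1.0]]
force: [0.1, -0.4, 0.0]
opening: 0.04
```

```bash
python3 - <<'E'
from h import *
st()
im=viewer.read_camera("wrist");cv2.imwrite("pics/w50.png",im)
im=viewer.read_camera("scene");cv2.imwrite("pics/s50.png",cv2.resize(im[110:320,160:500],None,fx=2.3,fy=2.3,interpolation=cv2.INTER_CUBIC))
im=viewer.read_camera("top");cv2.imwrite("pics/top50.png",im)
E
```

```text
t 52.95 pos [0.4616 0.0751 0.2133] open 0.04 F [ 0.1 -0.4  0. ] Tq [-0.04  0.06 -0.01]
[[-0.077   0.997   0.0072]
 [ 0.997   0.077   0.0088]] q [-38.7  31.9  38.5 117.4 -31.1  40.5  24.2]
```

View pics/w50.png

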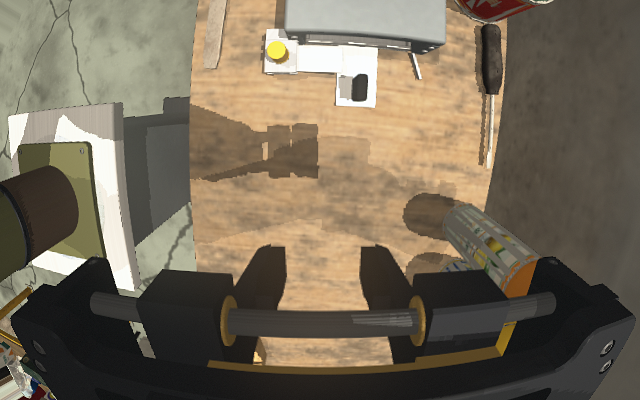

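View pics/s50.png

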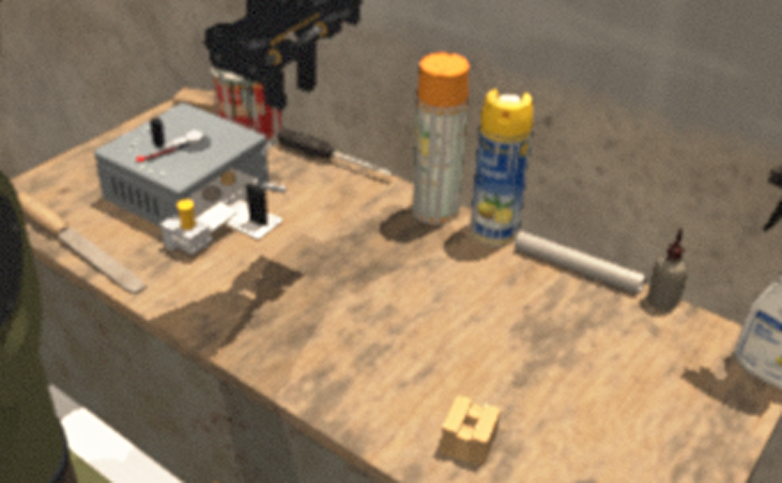

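View pics/top50.png

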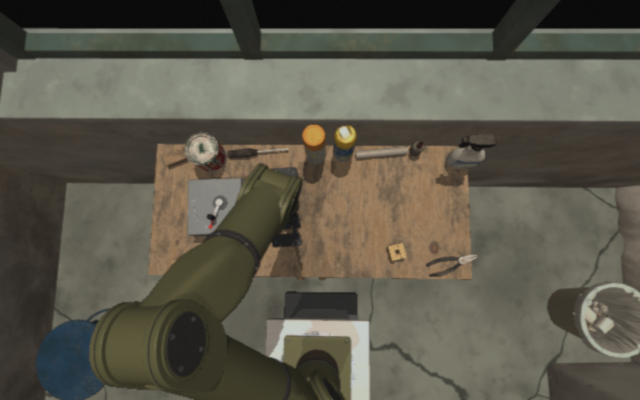

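```bash
python3 - <<'E'
from station import ticket
print(ticket.hand_in())
E
```

```text
the job is handed in; nothing more can be done
None
```

The job is done in the order asked and handed in at about 53 s of the 200 s. The hand-in gave no verdict.

**What I did:** This start had four loose fittings: two bungs, one nut and the brass ring. I put all four in the pan and slid the tray in until it stopped against the back wall. I pushed the pin down until it met about 32 N of resistance, then turned the lever, overshot the pointer by about 3.7° and turned it back.

**Last checks:**
- **Fittings:** the last pictures show the bench right of the tray empty and the nut and ring in the pan through the slot. The bungs sit deeper and could not be seen then; they were last seen in the pan partway through the slide.
- **Tray:** the lug sits in line with the fork to within about 0.5 mm, and before the pin went in I could see the bench through the holes.
- **Pin:** its yellow head stands on the fork.
- **Lever:** it measures about 161.7° against about 161.4° for the red pointer, with readings of each spread over roughly 1°. The arrow's short visible shaft read 157.5–160°; I relied on the pivot-to-arrowhead direction instead.
- **Bystanders:** the paint tin and both cans appear unmoved.

**Disagreements noticed:**
- The fingertips turned out to end about 32 mm behind the reported TCP, where I had expected them to be at it. My first grasp on each bung therefore closed above it.
- The wrist and top cameras differed by about 3 mm along y, so I relied on the wrist camera for the fine moves.

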